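# Make the drip stand ready and hang the slide carriers

### The job

Get the drip stand ready: with the hand pusher (never the fingers) tap the drip tray gently back under the hooks until it sits flush against the stop hidden under the hood, and steady all three swinging hooks with a touch so that they hang straight and still. Only then hang every slide carrier upright by its loop, one to a hook and resting in the hook's seat, and leave the carriers and hooks hanging still, the tray home and the pusher standing on its mat. Keep the carriers upright all the time, and leave the bottle, jar, beaker and slide box alone.

Things in the scene. Friction and masses are not known exactly. Their poses are not given: they have to be found in the camera images.
- stand: drip stand, fixed: two posts 580 mm apart, a bar across them at 340-363 mm height, three hooks hanging from it on pivots 320 mm above the table. Origin on the table below the pivots, midway between the posts; x to the back, away from the robot, y left along the row. Pivots at x 0, y +125 (hook1), 0 (hook2), -125 mm (hook3).
- stop_face (a point): middle of the foot of the hidden stop's face, at the stand's origin: a rigid bar 550 mm wide along the stand's y, faces -x. It lies under a low grey hood (underside 40 mm, top 46 mm above the table, 550 mm wide) that reaches from the stand's x -30 to +65 mm.
- tray_home (a point): point on the table in the stand's frame (x -100 mm, y 0; its axes are the stand's) where the tray's origin lies when the tray is central and fully home, its back edge flush against the hidden stop
- tray: white enamel drip tray with blue rim, loose, about 0.5 kg: 200 mm (its x) x 400 mm (its y) x 23 mm high, walls 4 mm. Origin under its centre. Its front wall is at its x -100 mm. It slides on the table (about 2 to 5 N); it starts 60 to 90 mm short of the stop.
- pusher: hand pusher: plastic foot 30 mm (x) x 80 mm (y) x 24 mm high with an upright square handle 24 x 24 mm on its middle, up to 90 mm height; 0.18 kg. Origin under the foot's centre. Stands on the mat.
- mat_top (a point): middle of the top of a fixed black rubber mat, 110 x 110 x 3 mm, where the pusher has its place
- hook1 (a joint): swing of the left hook about its pivot (the stand's x axis through the pivot), rad: 0 hanging straight down, positive when the hook's lower end is to the stand's left (+y). Nearly frictionless: unless stopped by a touch it swings for minutes (period about 0.7 s), 20 to 35 mm to each side at first.
- hook1_seat (a point): seat of the left hook: top of the lowest point of its upturned arm. The hook is 8 mm steel bar, 0.12 kg: a shank 110 mm straight down from the pivot, an arm running forward (the stand's -x) and slightly down to the seat 90 mm in front of the pivot and 126 mm below it, then rising to the tip 130 mm in front, whose top is 20 mm above the seat.
- hook2 (a joint): swing of the middle hook about its pivot (the stand's x axis through the pivot), rad: 0 hanging straight down, positive when the hook's lower end is to the stand's left (+y). Nearly frictionless: unless stopped by a touch it swings for minutes (period about 0.7 s), 20 to 35 mm to each side at first.
- hook2_seat (a point): seat of the middle hook: top of the lowest point of its upturned arm. The hook is 8 mm steel bar, 0.12 kg: a shank 110 mm straight down from the pivot, an arm running forward (the stand's -x) and slightly down to the seat 90 mm in front of the pivot and 126 mm below it, then rising to the tip 130 mm in front, whose top is 20 mm above the seat.
- hook3 (a joint): swing of the right hook about its pivot (the stand's x axis through the pivot), rad: 0 hanging straight down, positive when the hook's lower end is to the stand's left (+y). Nearly frictionless: unless stopped by a touch it swings for minutes (period about 0.7 s), 20 to 35 mm to each side at first.
- hook3_seat (a point): seat of the right hook: top of the lowest point of its upturned arm. The hook is 8 mm steel bar, 0.12 kg: a shank 110 mm straight down from the pivot, an arm running forward (the stand's -x) and slightly down to the seat 90 mm in front of the pivot and 126 mm below it, then rising to the tip 130 mm in front, whose top is 20 mm above the seat.
- carrier1: steel carrier of glass slides, 0.25 kg, may be absent: body 44 mm (x) x 72 mm (y) x 75 mm high; above it a square loop, its window 48 mm wide (y), z 75 to 123 mm, open along x, under a bar 10 mm (x) x 60 mm (y), z 123 to 131 mm; on the bar a grey grip tab 16 mm (x) x 24 mm (y), z 131 to 169 mm. Origin under its middle. Same from either side along x.
- carrier1_eye (a point): middle of the underside of carrier1's top bar (z 123 mm), which rests on the hook's seat when it hangs
- carrier2: steel carrier of glass slides, 0.25 kg, may be absent: body 44 mm (x) x 72 mm (y) x 75 mm high; above it a square loop, its window 48 mm wide (y), z 75 to 123 mm, open along x, under a bar 10 mm (x) x 60 mm (y), z 123 to 131 mm; on the bar a grey grip tab 16 mm (x) x 24 mm (y), z 131 to 169 mm. Origin under its middle. Same from either side along x.
- carrier2_eye (a point): middle of the underside of carrier2's top bar (z 123 mm), which rests on the hook's seat when it hangs
- carrier3: steel carrier of glass slides, 0.25 kg, may be absent: body 44 mm (x) x 72 mm (y) x 75 mm high; above it a square loop, its window 48 mm wide (y), z 75 to 123 mm, open along x, under a bar 10 mm (x) x 60 mm (y), z 123 to 131 mm; on the bar a grey grip tab 16 mm (x) x 24 mm (y), z 131 to 169 mm. Origin under its middle. Same from either side along x.
- carrier3_eye (a point): middle of the underside of carrier3's top bar (z 123 mm), which rests on the hook's seat when it hangs
- stain_bottle: amber glass bottle, 54 mm across, 130 mm tall; a loose bystander, to be left alone. Origin under its centre.
- jar: white plastic jar, 60 mm across, 75 mm tall; a loose bystander, to be left alone. Origin under its centre.
- beaker: glass beaker, 68 mm across, 90 mm tall; a loose bystander, to be left alone. Origin under its centre.
- slide_box: cardboard box, 90 x 70 x 35 mm; a loose bystander, to be left alone. Origin under its centre.

How it is judged:
By the outcome, as a careful person would: the job done as asked, in the order asked, and still so for the second after the job is handed in, with the robot touching nothing.
Of carrier1, carrier2, carrier3 only 2 to 3 are there at a start; the rules pass over those that are not, and their reading is None.
At some moment in a run one of tray may be knocked a few centimetres aside while the robot is not near it.
It also fails if it takes over 210 s, if anything falls off the work surface, if the arm or the gripper's body presses on something with over 40 N, if the wrist force passes 120 N, or if a joint passes its speed limit or range.

### The arm

A 7-joint arm with a two-finger parallel gripper is mounted at the origin on the work surface. World frame = base frame: x ahead of the robot, y to its left, z up, the work surface at z = 0. Lengths are in m, angles in degrees, forces in N, time in s.
With the tool pointing down it reaches from about 0.425 to 0.95 m from the base axis. Payload 4.7 kg.
Tool frame: the origin (TCP) lies between the finger pads; the fingertips stand 19 mm ahead of it and the grasp point (between the pads) is the TCP (arm.tips_ahead is the distance from the TCP to the fingertips, in m); z points along the fingers, y is the direction in which the jaws open and shut (so a half turn about z gives the same grasp; the last joint's range is limited). The gripper opens to 87 mm and grips with 3 to 60 N. Pads are 19 mm wide; open, the fingers measure 117 mm over their backs; the gripper's body (75 mm by 190 mm) begins 51 mm behind the grasp point.
Start: joints at [-72.531, 26.849, -2.785, 87.806, 1.381, 65.374, -4.715], TCP at [0.221, 0.638, 0.242] pointing down, gripper open.
Joint ranges: [-148.3, 148.3], [-19.14, 114.17], [-79.39, 73.82], [5.75, 140.21], [-59.74, 239.74], [12.07, 113.84], [-152.46, 152.46]. Speed limits (degrees/s): [147.25, 147.25, 180, 180, 180, 180, 180].

### API

Orientations are given as a 3x3 rotation matrix whose columns are the frame's x, y, z axes.
In Python, from bench import arm gives the robot as it stands.
- The arm moves only by the tool move_arm, never from a script. Its argument "targets" is a list of rows, each a list of 5 numbers: the shift along the tool's x, y, z in mm, then the turn about the tool's z in rad, then the opening in per cent of the stroke, from 0 (shut) to 100 (fully open). In form: [[tx, ty, tz, roll, hand], ...]. A call has 1 to 8 rows; each row shifts and turns the pose as measured when the row begins, along the tool's axes as they then stand; what a row does not reach is not made up. A row lasts 1/12 s, in which the tool goes at most 41.7 mm and 7.16 degrees, less where a joint would pass 70% of its speed; a pose out of reach is approached as far as the arm can. A call with a gripper value outside its range is refused whole. The fingers move at their own pace and stop on an object; "grip_force" is the grip in N (left out, the last holds). Time passes only in rows, so rows that do not move let the fingers close. It gives the time, the measured TCP pose, the force and the opening at its end, in the units of the state.
- arm.sense(): the state, without advancing time (a new reading comes with each control period).
- arm.capture(name): name is "scene" or "side" or "wrist"; returns a dict with "frame" (480x640x3 uint8, blue, green, red), "range_z" (480x640 float32, m along the optical axis (not along the pixel's ray), 0 where there is no reading), "intrinsics" (3x3 intrinsics, pixels), "R" (3x3) and "t" (3): a world point X has camera coordinates R X + t; the wrist camera has in their place "T_tool_cam" (4x4, takes a point from camera to tool coordinates, whose origin is the TCP and whose axes are the flange's). Camera axes: x right, y down, z forward; pixel columns grow to the right and rows downward; lengths in m; the calibration is good to about 2 mm. A picture is of the moment at which its call begins: read the wrist's pose just before it.
- arm.close_job(): hands the job in, once; it reports no verdict.
The state is a dict: "time_s": time; "joint_positions": joint angles; "joint_vel": joint speeds; "joint_torque": joint torques, N m; "ee_pos": TCP position; "tcp_rot": TCP orientation; "force": force on the tool from outside, world axes, zero at the start; "torque": the same for the moment, N m; "width": finger opening in m.
Only numpy, scipy, OpenCV 4.12 (cv2) and the standard library are available. Lean on these libraries where they do the work, as an engineer would, in place of code of your own. Each camera call takes 0.05 s, during which the arm holds its last target.

## Working session

There is one attempt and no reset: what is moved stays moved. The work goes in short steps, Python scripts to look and compute and a tool call to move; the robot and the scene stay as the last step left them, time stands still between calls to the robot, and variables do not carry over. Pictures are saved under pics/ and viewed, and the job is handed in when it is done.

Besides the shell and the picture viewer there is one more tool, called after ">>>" as a command line: name --pt "numbers of a row" for each row, then --argument value for the rest. move_arm: Moves the arm, as the interface text tells. Its arguments: {"type":"object","properties":{"targets":{"type":"array","items":{"type":"array","items":{"type":"number"}}},"grip_force":{"type":"number"}},"required":["targets"]}

```bash
mkdir -p pics; ls
cat > h.py <<'E'
from bench import arm
import numpy as np, cv2
def cap(n,f):
    s=arm.sense(); c=arm.capture(n); cv2.imwrite(f'pics/{f}.png',c['frame']); np.savez(f'pics/{f}.npz',**{k:np.array(v) for k,v in c.items()},ee=s['ee_pos'],rot=s['tcp_rot']); return c
def cloud(d):
    K=d['intrinsics'];z=d['range_z'];v,u=np.mgrid[:480,:640]
    P=np.stack([(u-K[0,2])/K[0,0]*z,(v-K[1,2])/K[1,1]*z,z],-1)
    if 'T_tool_cam' in d:
        T=d['T_tool_cam'];P=P@T[:3,:3].T+T[:3,3];P=P@d['rot'].T+d['ee']
    else: P=(P-d['t'])@d['R']
    P[z<=0]=np.nan
    return P
def ld(f): return dict(np.load(f'pics/{f}.npz'))
E
python3 - <<'E'
from h import *
s=arm.sense();print(s)
for n in ['scene','side','wrist']:
    c=cap(n,n+'0');print(n,c['intrinsics'].tolist(),c.get('R'),c.get('t'),c.get('T_tool_cam'))
print(arm.sense()['time_s'])
E
```

```text
pics
{'time_s': 0.0, 'joint_positions': array([-72.53108814,  26.89826127,  -2.78363079,  87.87538355,
         1.37959719,  65.37234376,  -4.71495711]), 'joint_vel': array([ 0.0147649 , -0.02857104, -0.04319209, -0.09524705,  0.02939781,
       -0.04779731,  0.02243315]), 'joint_torque': array([ 4.24882846e-04, -5.07973051e+01, -8.05228902e-02, -2.36148298e+01,
       -6.13325788e-02,  3.82281526e-02,  1.77829402e-04]), 'ee_pos': array([0.22095262, 0.63721472, 0.24047583]), 'tcp_rot': array([[-9.44814446e-01,  3.27605426e-01, -5.89118870e-04],
       [ 3.27605950e-01,  9.44812592e-01, -1.87285847e-03],
       [-5.69516706e-05, -1.96250259e-03, -9.99998073e-01]]), 'force': array([-0.58986803, -0.77185374, -0.84041102]), 'torque': array([ 0.02203382,  0.04860614, -0.03520336]), 'width': 0.0868938181148474}
scene [[580.332399688071, 0.0, 320.63056602324065], [0.0, 580.332399688071, 242.64463007151923], [0.0, 0.0, 1.0]] [[ 0.38579054  0.92257849 -0.0038194 ]
 [ 0.64653426 -0.273307   -0.71224767]
 [-0.65814825  0.27230904 -0.70191785]] [-0.18702789 -0.20826665  2.18165005] None
side [[608.9595802824856, 0.0, 320.00267170819194], [0.0, 608.9595802824856, 234.71102577551196], [0.0, 0.0, 1.0]] [[ 0.94121702 -0.33769151 -0.00865809]
 [-0.2061143  -0.55379982 -0.8067358 ]
 [ 0.26763298  0.76109802 -0.59084887]] [-0.52695022  0.27254225  1.3836707 ] None
wrist [[377.60900356659386, 0.0, 322.43390395662715], [0.0, 377.60900356659386, 245.95235806256673], [0.0, 0.0, 1.0]] None None [[ 4.77606419e-04 -9.54487577e-01 -2.98250292e-01  8.14894861e-02]
 [ 9.99999851e-01  3.77455613e-04  3.93393258e-04 -2.46771317e-05]
 [-2.62912731e-04 -2.98250436e-01  9.54487616e-01 -1.42449550e-01]
 [ 0.00000000e+00  0.00000000e+00  0.00000000e+00  1.00000000e+00]]
0.15
```

View pics/scene0.png

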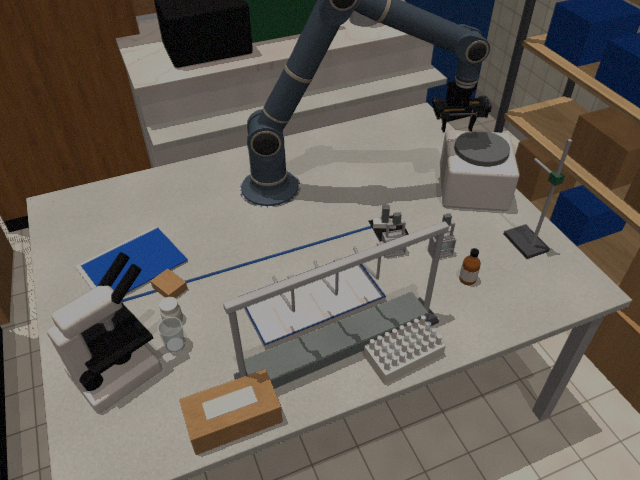

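View pics/side0.png

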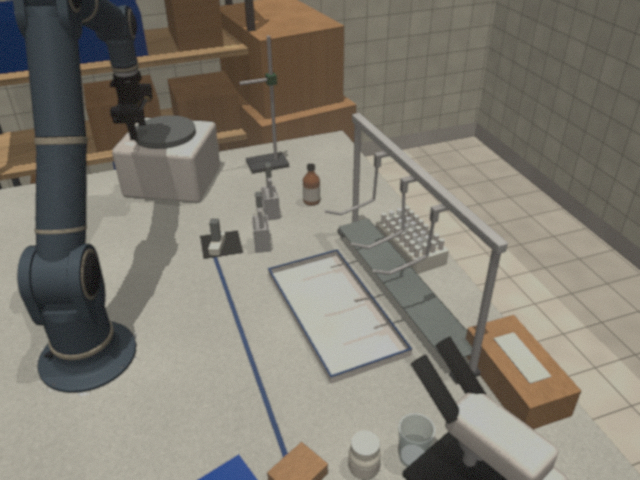

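View pics/wrist0.png

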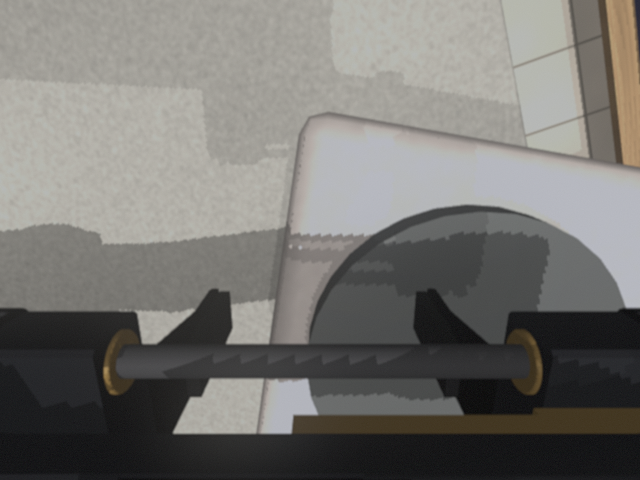

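Run:
```python
from h import *
a=ld('scene0');b=ld('side0')
cv2.imwrite('pics/z1.png',cv2.resize(a['frame'][190:290,350:500],None,fx=5,fy=5,interpolation=cv2.INTER_CUBIC))
cv2.imwrite('pics/z2.png',cv2.resize(b['frame'][140:270,190:340],None,fx=4.5,fy=4.5,interpolation=cv2.INTER_CUBIC))
# combined top-down height map & colour, 2mm/px, x .2..1.1 up, y -.6..0.7
for nm,d in (('a',a),('b',b)):
    P=cloud(d).reshape(-1,3);C=d['frame'].reshape(-1,3)
    m=np.isfinite(P[:,0])&(P[:,2]<0.5)&(P[:,2]>-.02);P=P[m];C=C[m]
    o=np.argsort(P[:,2]);P=P[o];C=C[o]
    r=((1.1-P[:,0])/.0015).astype(int);c=((.6-P[:,1])/.0015).astype(int)
    k=(r>=0)&(r<600)&(c>=0)&(c<800)
    im=np.zeros((600,800,3),np.uint8);im[r[k],c[k]]=C[k];cv2.imwrite(f'pics/top{nm}.png',im)
```

```text
(no output)
```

View pics/z1.png

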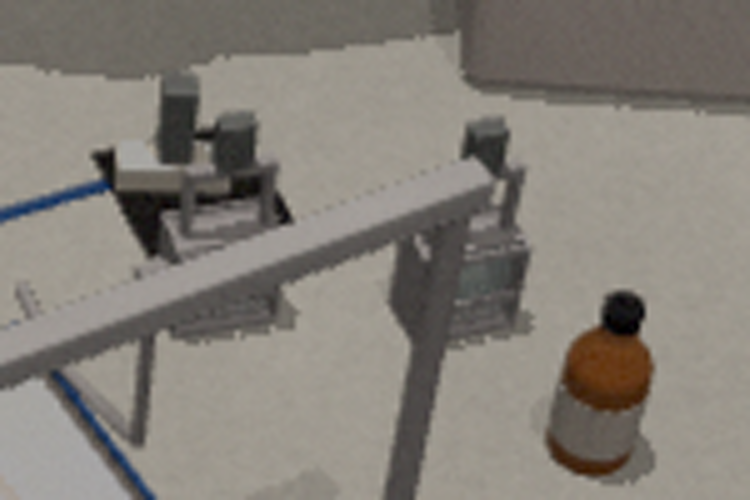

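View pics/z2.png

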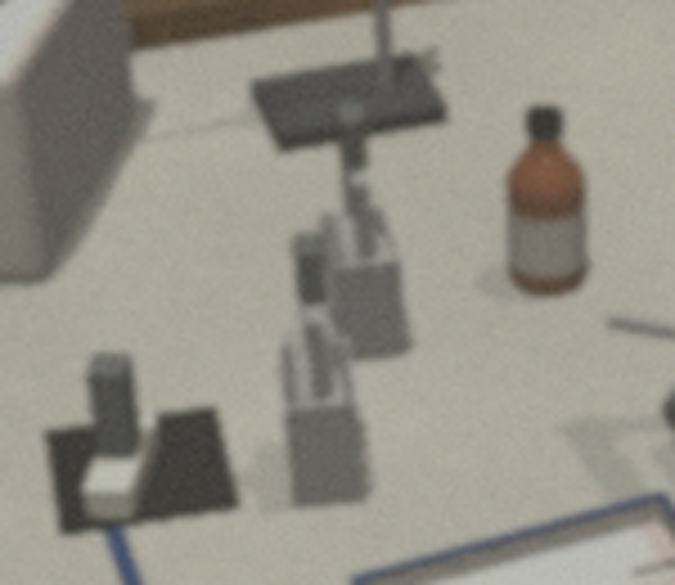

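View pics/topa.png

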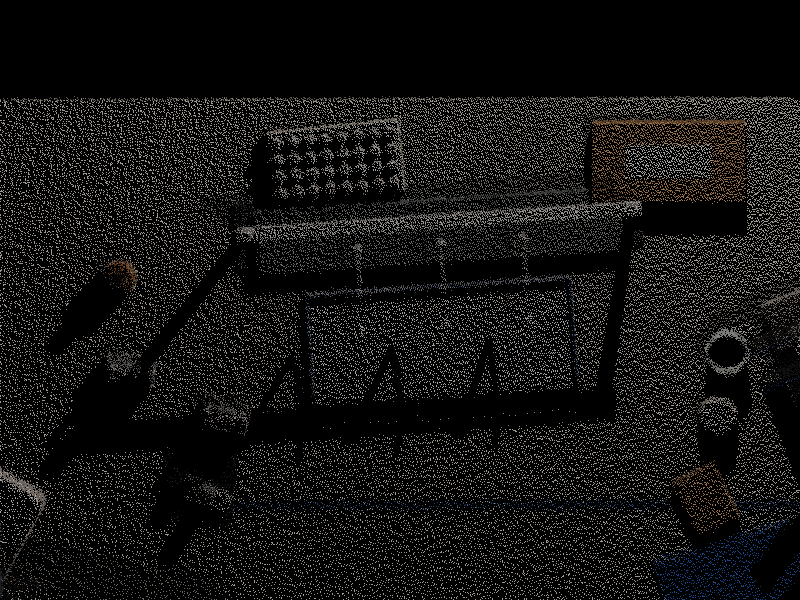

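View pics/topb.png

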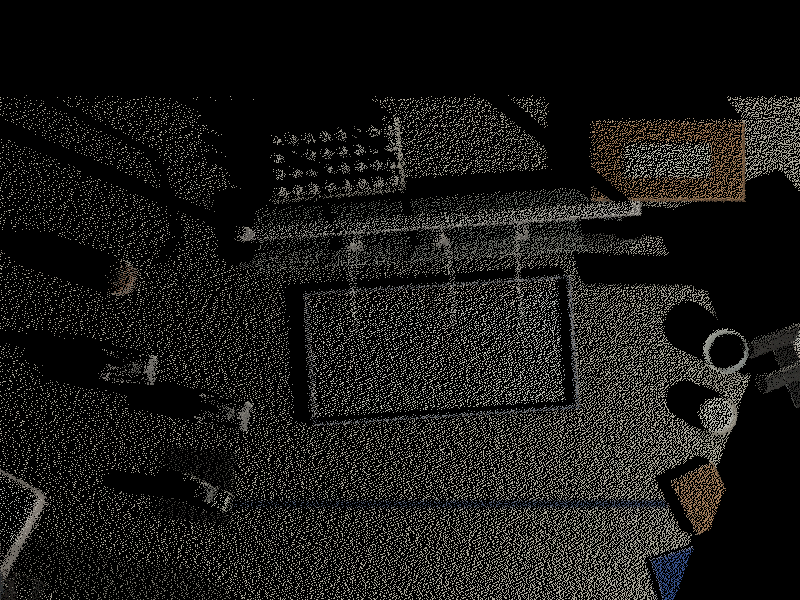

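```bash
cat > meas.py <<'E'
from h import *
def pts(fs,box):
    out=[]
    for f in fs:
        d=ld(f);P=cloud(d).reshape(-1,3)
        k=np.all((P>np.array(box)[:,0])&(P<np.array(box)[:,1]),1);out.append(P[k])
    return out
def rect(P):
    r=cv2.minAreaRect((P[:,:2]*1000).astype(np.float32));return np.round(r[0],1),np.round(r[1],1),round(r[2],1)
E
python3 - <<'E'
from meas import *
F=['scene0','side0']
for nm,box in dict(bartop=[(.7,.85),(-.4,.3),(.355,.37)],hood=[(.7,.85),(-.4,.3),(.035,.05)],tray=[(.45,.72),(-.3,.2),(.012,.03)],
  pushtop=[(.3,.45),(.2,.4),(.082,.095)],pushfoot=[(.3,.45),(.2,.4),(.018,.028)],tabs=[(.42,.62),(.15,.5),(.160,.172)],bars=[(.42,.62),(.15,.5),(.126,.135)],body=[(.42,.62),(.15,.5),(.07,.079)]).items():
    for f,P in zip(F,pts(F,box)):
        if len(P)<5: print(nm,f,len(P));continue
        if nm in('tabs','bars','body'):
            for lo,hi in ((.15,.31),(.31,.5)):
                Q=P[(P[:,1]>lo)&(P[:,1]<hi)]
                if len(Q)>4: print(nm,f,len(Q),rect(Q),Q.mean(0).round(4))
        else: print(nm,f,len(P),rect(P),P.mean(0).round(4))
E
```

```text
bartop scene0 2044 (array([768.3, -58.3]), array([ 29.8, 609.6]), 3.9) [ 0.771  -0.0798  0.3621]
bartop side0 1880 (array([768.5, -56.8]), array([ 26.7, 609.9]), 3.8) [ 0.7699 -0.112   0.3617]
hood scene0 4891 (array([774.8, -48.8]), array([569.8, 149.7]), 90.0) [ 0.7601 -0.0616  0.0453]
hood side0 5188 (array([775.9, -82.4]), array([149.3, 635. ]), 0.3) [ 0.7623 -0.078   0.0455]
tray scene0 751 (array([572.7, -59.5]), array([208.1, 431.4]), 3.8) [ 0.6351 -0.0622  0.0197]
tray side0 1578 (array([575.2, -62.1]), array([204.7, 408.7]), 3.6) [ 0.5778 -0.0901  0.02  ]
pushtop scene0 47 (array([358.9, 290.3]), array([28.1, 30.5]), 82.5) [0.3596 0.29   0.089 ]
pushtop side0 67 (array([361.4, 291.9]), array([30.2, 23.9]), 66.0) [0.3616 0.2899 0.09  ]
pushfoot scene0 65 (array([356.7, 285.6]), array([65.7, 41.3]), 62.9) [0.3567 0.2795 0.0242]
pushfoot side0 109 (array([360.4, 290.5]), array([81.6, 30.5]), 65.5) [0.3585 0.2783 0.0242]
tabs scene0 35 (array([478. , 261.7]), array([22.8, 23. ]), 82.5) [0.4811 0.2602 0.1674]
tabs scene0 41 (array([545.4, 403.5]), array([23. , 29.7]), 3.1) [0.547
[... 199 characters left out ...]
cene0 39 (array([478.1, 262.9]), array([58.5, 19.5]), 78.4) [0.4803 0.2591 0.1301]
bars scene0 15 (array([548.7, 422.8]), array([ 9.8, 28. ]), 9.4) [0.5492 0.4251 0.1298]
bars side0 28 (array([478.1, 248.1]), array([26.6, 12.4]), 68.8) [0.4787 0.247  0.1316]
bars side0 23 (array([547.1, 390.2]), array([34.2, 12.5]), 87.9) [0.5463 0.3893 0.1308]
body scene0 124 (array([477.6, 262.7]), array([73.7, 47.2]), 78.0) [0.4743 0.2579 0.0745]
body scene0 96 (array([551., 403.]), array([42.5, 78.6]), 3.1) [0.5516 0.411  0.0744]
body side0 175 (array([481.5, 263.3]), array([78. , 43.5]), 79.6) [0.4802 0.2591 0.0747]
body side0 149 (array([548.8, 405.9]), array([81.3, 43.9]), 82.7) [0.5481 0.4016 0.0743]
```

Run:
```python
from meas import *
c,s=np.cos(np.radians(3.85)),np.sin(np.radians(3.85))
R=np.array([[c,-s],[s,c]]);o=np.array([.7684,-.0575])
for f in ['scene0','side0']:
    P=cloud(ld(f)).reshape(-1,3);P=P[np.isfinite(P[:,0])]
    S=P.copy();S[:,:2]=(P[:,:2]-o)@R
    print(f)
    # hood: top edges per y slice
    H=S[(abs(S[:,2]-.0455)<.003)&(abs(S[:,1])<.3)]
    for y in (-.2,-.1,0,.1,.2):
        q=H[abs(H[:,1]-y)<.03]; 
        if len(q): print(' hood',y,np.percentile(q[:,0],[1,99]).round(4))
    B=S[(S[:,2]>.357)&(S[:,2]<.37)&(abs(S[:,1])<.35)&(abs(S[:,0])<.05)]
    for y in (-.25,-.1,0,.1,.25):
        q=B[abs(B[:,1]-y)<.03]
        if len(q): print(' bar',y,np.percentile(q[:,0],[2,98]).round(4))
    print(' bar y',np.percentile(B[:,1],[.3,99.7]).round(4))
    for z0,z1 in ((.3,.335),(.22,.3),(.185,.218)):
      for y in (.125,0,-.125):
        q=S[(S[:,2]>z0)&(S[:,2]<z1)&(abs(S[:,1]-y)<.06)&(S[:,0]>-.16)&(S[:,0]<.06)]
        if len(q): print(' hook',y,z0,len(q),np.percentile(q[:,0],[2,50,98]).round(4),np.percentile(q[:,1],[2,50,98]).round(4))
    T=S[(S[:,2]>.015)&(S[:,2]<.03)&(S[:,0]<-.05)&(S[:,0]>-.33)&(abs(S[:,1])<.26)]
    for y in (-.15,0,.15):
        q=T[abs(T[:,1]-y)<.03]
        if len(q): print(' tray x',y,np.percentile(q[:,0],[1,99]).round(4))
    for x in (-.25,-.2,-.15):
        q=T[abs(T[:,0]-x)<.03]
        if len(q): print(' tray y',x,np.percentile(q[:,1],[1,99]).round(4))
```

```text
scene0
 hood -0.2 [-1.8694  0.0332]
 hood -0.1 [-1.3909  0.034 ]
 hood 0 [-1.4064  0.0337]
 hood 0.1 [-2.3421  0.1551]
 hood 0.2 [-1.3658  0.1519]
 bar -0.25 [-0.012   0.0104]
 bar -0.1 [-0.0125  0.0111]
 bar 0 [-0.012   0.0115]
 bar 0.1 [-0.0122  0.0108]
 bar 0.25 [-0.0125  0.0111]
 bar y [-0.3042  0.3013]
 hook 0.125 0.3 1 [-0.037 -0.037 -0.037] [0.1184 0.1184 0.1184]
 hook 0 0.3 1 [-0.0374 -0.0374 -0.0374] [-0.0084 -0.0084 -0.0084]
 hook 0.125 0.22 58 [-0.035  -0.0294 -0.0261] [0.1194 0.1228 0.1284]
 hook 0 0.22 61 [-0.0352 -0.0302 -0.0257] [-0.0054 -0.0025  0.0039]
 hook -0.125 0.22 63 [-0.0344 -0.0297 -0.0253] [-0.1293 -0.1265 -0.1225]
 hook 0.125 0.185 74 [-0.1568 -0.0775 -0.0295] [0.12   0.1234 0.1279]
 hook 0 0.185 77 [-0.1565 -0.0801 -0.0296] [-0.0055 -0.0024  0.0023]
 hook -0.125 0.185 80 [-0.1591 -0.0875 -0.0287] [-0.1301 -0.1264 -0.1215]
 tray x -0.15 [-0.2979 -0.0927]
 tray x 0 [-0.2972 -0.0932]
 tray x 0.15 [-0.2934 -0.0925]
 tray y -0.25 [-0.1943  0.2075]
 tray y -0.2 [-0.1945  0.2133]
 tray y -0.15 [-0.1942  0.2082]
side0
 hood -0.2 [-0.0593  0.0343]
 hood -0.1 [-0.05
[... 378 characters left out ...]
0038  0.0097]
 hook -0.125 0.3 113 [-0.0369 -0.0331 -0.0091] [-0.1333 -0.1287 -0.1152]
 hook 0.125 0.22 87 [-0.0335 -0.03   -0.0246] [0.1249 0.1295 0.1383]
 hook 0 0.22 124 [-0.0344 -0.0304 -0.0248] [-0.0143 -0.0071  0.0019]
 hook -0.125 0.22 110 [-0.0345 -0.0312 -0.0264] [-0.1267 -0.1205 -0.1141]
 hook 0.125 0.185 171 [-0.1571 -0.092  -0.0299] [0.1285 0.1342 0.1393]
 hook 0 0.185 199 [-0.1569 -0.0917 -0.0293] [-0.0184 -0.0129 -0.0076]
 hook -0.125 0.185 214 [-0.1578 -0.0905 -0.0305] [-0.119  -0.1149 -0.1088]
 tray x -0.15 [-0.2948 -0.0924]
 tray x 0 [-0.2942 -0.0924]
 tray x 0.15 [-0.2942 -0.0914]
 tray y -0.25 [-0.1944  0.2124]
 tray y -0.2 [-0.195   0.2115]
 tray y -0.15 [-0.1945  0.2107]
```

```bash
cat >> h.py <<'E'
YAW=3.85
O=np.array([.7388,-.0595])
_c,_s=np.cos(np.radians(YAW)),np.sin(np.radians(YAW))
RS=np.array([[_c,-_s],[_s,_c]])
def W(x,y): return O+RS@np.array([x,y])   # stand->world (m)
def S(P): return (np.asarray(P)[...,:2]-O)@RS
def go(x,y,z,ya=None,q=True):
    """print tool-frame delta (mm, rad) to world target; ya=world angle (deg) of tool y"""
    s=arm.sense();R=s['tcp_rot'];d=R.T@(np.array([x,y,z])-s['ee_pos'])*1000
    cur=np.degrees(np.arctan2(R[1,1],R[0,1]))
    r=0 if ya is None else ((cur-ya+90)%180-90)
    print('t=%.2f'%s['time_s'],'ee',s['ee_pos'].round(4),'stand',S(s['ee_pos']).round(4),'yang %.1f'%cur,'delta mm',d.round(1),'roll rad %.3f'%np.radians(r),'F',s['force'].round(1),'w %.4f'%s['width'])
E
python3 -c "
from h import *
go(.3605,.291,.24,65.5)"
```

```text
t=0.15 ee [0.221  0.6373 0.2407] stand [-0.4699  0.73  ] yang 70.9 delta mm [-245.3 -281.5    1.2] roll rad 0.094 F [ 0.4  0.3 -0.3] w 0.0866
```

>>> move_arm --pt "-24 -28 0 0 100" --pt "-24 -28 0 0 100" --pt "-24 -28 0 0 100" --pt "-24 -28 0 0 100" --pt "-24 -28 0 0 100" --pt "-24 -28 0 0 100" --pt "-24 -28 0 0 100" --pt "-24 -28 0 0 100"

```text
time_s: 0.82
ee_pos: [0.3265, 0.3591, 0.2354]
tcp_rot: [[-0.95, 0.311, -0.007], [0.312, 0.95, -0.001], [0.006, -0.003, -1.0]]
force: [1.3, -0.6, -0.0]
width: 0.087
```

```bash
python3 -c "
from h import *
go(.3605,.291,.24,65.5)"
```

```text
t=0.82 ee [0.3265 0.3591 0.2354] stand [-0.3832  0.4454] yang 71.9 delta mm [-53.5 -54.2  -4.7] roll rad 0.111 F [ 1.3 -0.6 -0. ] w 0.0870
```

>>> move_arm --pt "-25 -27 -2 0 100" --pt "-22 -24 -2 0.05 100" --pt "0 0 0 0.06 100" --pt "0 0 0 0 100"

```text
time_s: 1.15
ee_pos: [0.3589, 0.2828, 0.239]
tcp_rot: [[-0.903, 0.431, -0.007], [0.431, 0.903, -0.005], [0.004, -0.007, -1.0]]
force: [-0.4, 0.3, -0.1]
width: 0.087
```

```bash
python3 -c "
from h import *
go(.3605,.291,.24,65.5)
cap('wrist','w1')"
```

```text
t=1.15 ee [0.3589 0.2828 0.239 ] stand [-0.3561  0.367 ] yang 64.5 delta mm [ 2.1  8.1 -1. ] roll rad -0.018 F [-0.4  0.3 -0.1] w 0.0870
```

View pics/w1.png

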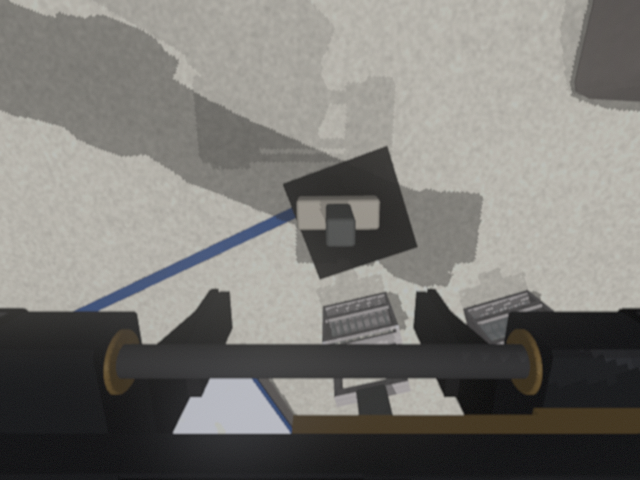

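```bash
python3 -c "
from meas import *
for nm,b in dict(top=[(.3,.43),(.22,.36),(.083,.1)],foot=[(.3,.43),(.22,.36),(.02,.035)]).items():
    P=pts(['w1'],b)[0];print(nm,len(P),rect(P),P.mean(0))
P=pts(['w1'],[(.25,.45),(.15,.4),(-.02,.015)])[0];
C=ld('w1');m=C['frame'].max(-1)<45;Q=cloud(C)[m];Q=Q[(Q[:,2]<.02)&(Q[:,2]>-.02)];print('mat',rect(Q),Q.mean(0))
"
```

```text
top 893 (array([361.3, 296.7]), array([23.4, 23.4]), 64.7) [0.36057211 0.29680705 0.09146074]
foot 1840 (array([361.6, 296.4]), array([80. , 30.2]), 65.8) [0.35937311 0.29667807 0.02581691]
mat (array([377.5, 321.1]), array([77.3, 37.7]), 8.7) [0.38321384 0.32038748 0.00206543]
```

```bash
python3 -c "
from meas import *
go(.361,.292,.24,65.5)
cap('wrist','w2')
go(.361,.292,.24,65.5)
for nm,b in dict(top=[(.3,.43),(.22,.36),(.083,.1)],foot=[(.3,.43),(.22,.36),(.02,.035)]).items():
    P=pts(['w2'],b)[0];print(nm,len(P),rect(P),P.mean(0))
C=ld('w2');m=C['frame'].max(-1)<60;Q=cloud(C)[m];Q=Q[(Q[:,2]<.02)&(Q[:,2]>-.02)&(Q[:,0]<.45)&(Q[:,1]<.38)];print('mat',rect(Q),Q.mean(0))
"
```

```text
t=1.20 ee [0.3591 0.2824 0.239 ] stand [-0.3559  0.3666] yang 64.6 delta mm [ 2.4  9.5 -1.1] roll rad -0.016 F [-0.3 -1.4 -0.2] w 0.0870
t=1.25 ee [0.3586 0.2838 0.2389] stand [-0.3563  0.368 ] yang 64.8 delta mm [ 1.3  8.4 -1.1] roll rad -0.013 F [1.  0.6 0.4] w 0.0870
top 906 (array([361.6, 296.1]), array([23.3, 24.2]), 64.8) [0.36055234 0.29642945 0.09145599]
foot 1845 (array([361.8, 296.1]), array([79.8, 30.7]), 65.3) [0.35939763 0.2965244  0.0258495 ]
mat (array([374.2, 306.2]), array([108.7, 107.6]), 84.0) [0.3739797  0.31342629 0.00209333]
```

>>> move_arm --pt "1 10 30 -0.015 100" --pt "0 0 35 0 100" --pt "0 0 35 0 100" --pt "0 0 35 0 100" --pt "0 0 25 0 100" --pt "0 0 15 0 100" --pt "0 0 0 0 100"

```text
time_s: 1.83
ee_pos: [0.3595, 0.3067, 0.059]
tcp_rot: [[-0.922, 0.386, -0.002], [0.386, 0.922, 0.006], [0.004, 0.005, -1.0]]
force: [0.2, 0.4, -0.8]
width: 0.0871
```

```bash
python3 -c "
from meas import *
go(.3613,.294,.06,65.4)"
```

```text
t=1.83 ee [0.3595 0.3067 0.059 ] stand [-0.3539  0.3909] yang 67.3 delta mm [ -6.6 -11.   -1.1] roll rad 0.033 F [ 0.2  0.4 -0.8] w 0.0871
```

>>> move_arm --pt "-3 -6 -1 0.015 100" --pt "-3 -4 0 0.01 100" --pt "0 0 0 0 100" --pt "0 0 0 0 100"

```text
time_s: 2.17
ee_pos: [0.3606, 0.2976, 0.0613]
tcp_rot: [[-0.914, 0.405, -0.002], [0.405, 0.914, 0.009], [0.005, 0.007, -1.0]]
force: [-0.2, -0.2, -1.1]
width: 0.0869
```

```bash
python3 -c "
from meas import *
go(.3613,.294,.06,65.4);cap('wrist','w3')"
```

```text
t=2.17 ee [0.3606 0.2976 0.0613] stand [-0.3533  0.3817] yang 66.1 delta mm [-2.1 -3.1  1.3] roll rad 0.013 F [-0.2 -0.2 -1.1] w 0.0869
```

View pics/w3.png

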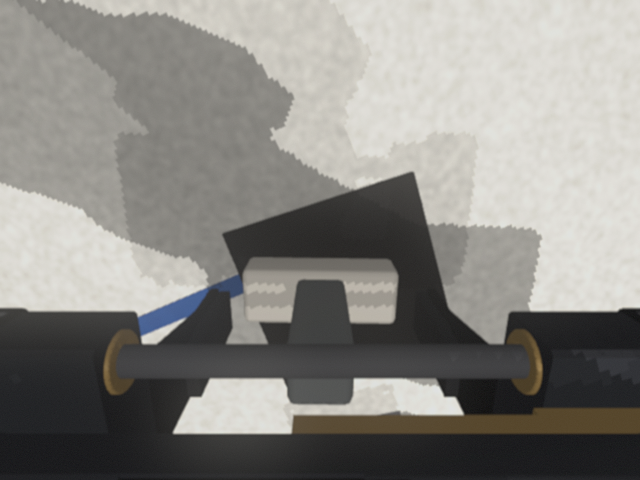

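>>> move_arm --pt "-1 0 0 0.01 60" --pt "0 0 0 0 30" --pt "0 0 0 0 10" --pt "0 0 0 0 5" --pt "0 0 0 0 5" --pt "0 0 0 0 5" --grip_force 50

```text
time_s: 2.72
ee_pos: [0.3636, 0.2987, 0.0645]
tcp_rot: [[-0.91, 0.415, 0.004], [0.415, 0.91, 0.014], [0.002, 0.014, -1.0]]
force: [-0.0, -1.1, 0.7]
width: 0.055
```

```bash
python3 -c "
from meas import *
go(.3613,.294,.06,65.4)"
```

```text
t=2.72 ee [0.3636 0.2987 0.0645] stand [-0.3503  0.3826] yang 65.5 delta mm [ 0.1 -5.3  4.4] roll rad 0.001 F [-0.  -1.1  0.7] w 0.0550
```

>>> move_arm --pt "0 0 3 0 5" --pt "0 0 2 0 5" --pt "0 0 0 0 5" --pt "0 0 0 0 5" --pt "0 0 0 0 5" --pt "0 0 0 0 5" --pt "0 0 0 0 5" --pt "0 0 0 0 5"

```text
time_s: 3.38
ee_pos: [0.3629, 0.2977, 0.0588]
tcp_rot: [[-0.91, 0.415, 0.001], [0.415, 0.91, 0.011], [0.004, 0.01, -1.0]]
force: [-0.2, -0.6, 1.7]
width: 0.024
```

```bash
python3 -c "
from meas import *
go(.3613,.294,.06,65.4)"
```

```text
t=3.38 ee [0.3629 0.2977 0.0588] stand [-0.3511  0.3817] yang 65.5 delta mm [-0.1 -4.  -1.2] roll rad 0.001 F [-0.2 -0.6  1.7] w 0.0240
```

```bash
python3 -c "
from meas import *
cap('side','s1');cap('scene','c1')
for f in ['s1','c1']:
  for nm,b in dict(foot=[(.3,.43),(.22,.36),(.02,.03)]).items():
    P=pts([f],b)[0];print(f,nm,len(P),rect(P),P.mean(0))
go(.36,.29,.2)
cv2.imwrite('pics/z3.png',cv2.resize(ld('s1')['frame'][140:290,160:330],None,fx=4,fy=4))
"
```

```text
s1 foot 123 (array([361.9, 292.5]), array([83.3, 29.3]), 65.4) [0.35869714 0.27956244 0.02597224]
c1 foot 64 (array([359.5, 289.9]), array([69.1, 42.4]), 63.3) [0.35746703 0.2770926  0.0250646 ]
t=3.48 ee [0.3629 0.2978 0.0588] stand [-0.3511  0.3817] yang 65.5 delta mm [-1.000e-01 -6.800e+00 -1.413e+02] roll rad 0.000 F [-0.6  0.5  0.1] w 0.0238
```

View pics/z3.png

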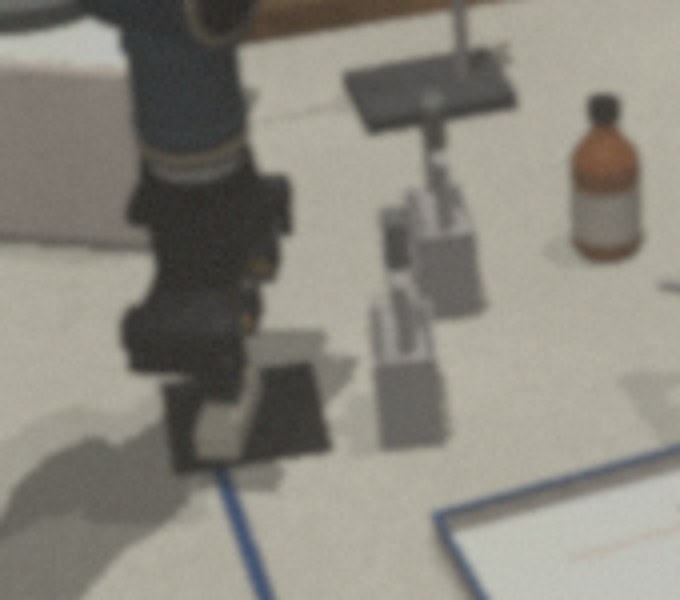

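>>> move_arm --pt "0 0 -15 0 5" --pt "0 0 -35 0 5" --pt "0 0 -40 0 5" --pt "0 0 -40 0 5" --pt "0 0 -40 0 5" --pt "0 0 -20 0 5" --pt "0 0 0 0 5"

```text
time_s: 4.07
ee_pos: [0.3605, 0.2939, 0.2533]
tcp_rot: [[-0.91, 0.415, -0.006], [0.415, 0.91, 0.004], [0.007, 0.001, -1.0]]
force: [0.1, -0.2, -2.0]
width: 0.0238
```

```bash
python3 -c "
from meas import *
x,y=W(-.305,.0085);go(x,y,.25,93.85)"
```

```text
t=4.07 ee [0.3605 0.2939 0.2533] stand [-0.3537  0.378 ] yang 65.5 delta mm [-218.4 -302.1    1.5] roll rad -0.495 F [ 0.1 -0.2 -2. ] w 0.0238
```

>>> move_arm --pt "-27 -22 0 0 5" --pt "-27 -22 0 0 5" --pt "-27 -22 0 0 5" --pt "-27 -22 0 0 5" --pt "-27 -22 0 0 5" --pt "-27 -22 0 0 5" --pt "0 0 0 -0.1 5" --pt "0 0 0 -0.1 5"

```text
time_s: 4.73
ee_pos: [0.4528, 0.0995, 0.2428]
tcp_rot: [[-0.977, 0.212, -0.014], [0.212, 0.977, 0.002], [0.014, -0.001, -1.0]]
force: [-0.5, 1.4, -1.9]
width: 0.0236
```

>>> move_arm --pt "0 0 0 -0.1 5" --pt "0 0 0 -0.1 5" --pt "0 0 0 -0.1 5" --pt "0 0 0 0 5" --pt "0 -35 0 0 5" --pt "0 -35 0 0 5" --pt "0 -35 0 0 5" --pt "0 0 0 0 5"

```text
time_s: 5.4
ee_pos: [0.4576, -0.0099, 0.2301]
tcp_rot: [[-0.995, -0.096, -0.032], [-0.096, 0.995, -0.006], [0.032, -0.003, -0.999]]
force: [0.4, -1.4, -2.6]
width: 0.0237
```

```bash
python3 -c "
from meas import *
x,y=W(-.305,.0085);go(x,y,.25,93.85)
cap('wrist','w4');cap('side','s4')
go(x,y,.25,93.85)"
```

```text
t=5.40 ee [ 0.4576 -0.0099  0.2301] stand [-0.2772  0.0684] yang 95.5 delta mm [ 30.1 -59.1 -18.7] roll rad 0.029 F [ 0.4 -1.4 -2.6] w 0.0237
t=5.50 ee [ 0.4573 -0.0042  0.2299] stand [-0.2771  0.0741] yang 95.9 delta mm [ 30.8 -64.5 -19.2] roll rad 0.035 F [ 0.2  1.8 -2. ] w 0.0239
```

View pics/w4.png

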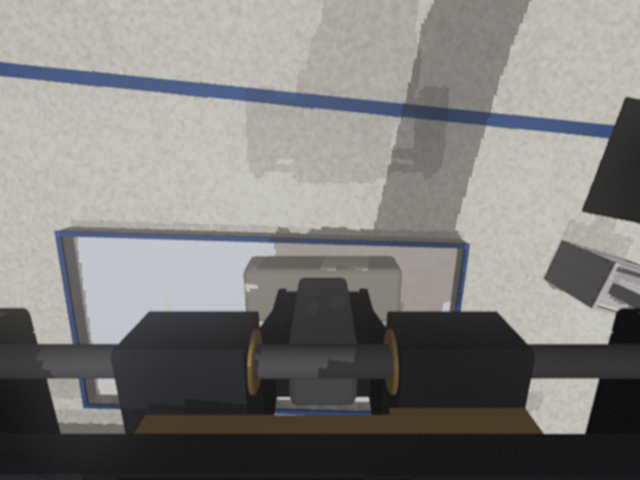

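View pics/s4.png

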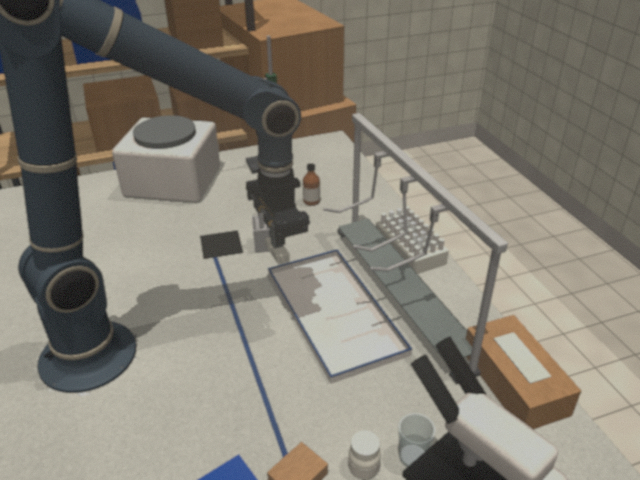

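Run:
```python
from meas import *
for f in ['s4','w4']:
    d=ld(f);P=cloud(d);hsv=cv2.cvtColor(d['frame'],cv2.COLOR_BGR2HSV)
    m=(hsv[...,0]>100)&(hsv[...,0]<130)&(hsv[...,1]>90)&(abs(P[...,2]-.02)<.015)
    Q=P[m];q=S(Q);k=(q[:,0]>-.33)&(q[:,0]<-.02)&(abs(q[:,1])<.27);q=q[k]
    print(f,len(q),Q[k][:,2].mean())
    fr=q[(q[:,0]<-.25)];p=np.polyfit(fr[:,1],fr[:,0],1);print('front x',p,np.percentile(fr[:,0],[2,50,98]),'y ext',np.percentile(q[:,1],[.5,99.5]))
    for y0 in(-.15,0,.15):
        t=fr[abs(fr[:,1]-y0)<.03]
        if len(t):print(y0,np.percentile(t[:,0],[3,50,97]))
```

```text
s4 0 nan<stdin>:6: RuntimeWarning: Mean of empty slice.
  ret = ret.dtype.type(ret / rcount)
Traceback (most recent call last):
TypeError: expected non-empty vector for x
```

```bash
cat > tray.py <<'E'
from meas import *
def tray(f):
    d=ld(f);P=cloud(d);q=S(P.reshape(-1,3));z=P.reshape(-1,3)[:,2]
    b=d['frame'].reshape(-1,3).astype(int);blue=(b[:,0]>b[:,2]+18)
    k=(q[:,0]>-.33)&(q[:,0]<-.02)&(abs(q[:,1])<.29)&(z>.012)&(z<.03)&blue
    q=q[k];z=z[k]
    print(f,len(q),'z',z.mean())
    x0=np.percentile(q[:,0],1)
    fr=q[q[:,0]<x0+.02]
    for y0 in(-.15,0,.15):
        t=fr[abs(fr[:,1]-y0)<.03]
        if len(t):print('  front@',y0,np.percentile(t[:,0],[3,50,97]).round(4))
    print('  y ext',np.percentile(q[:,1],[.5,99.5]).round(4),'x ext',np.percentile(q[:,0],[.5,99.5]).round(4))
E
python3 -c "
from tray import *
tray('s4');tray('w4');tray('side0');tray('scene0')"
```

```text
s4 247 z 0.022691253990349495
  front@ -0.15 [-0.2648 -0.2634 -0.2615]
  front@ 0 [-0.2646 -0.2631 -0.2622]
  y ext [-0.1943  0.1248] x ext [-0.265  -0.0656]
w4 3505 z 0.022038888510012962
  front@ -0.15 [-0.2637 -0.2614 -0.2591]
  front@ 0 [-0.2635 -0.2612 -0.259 ]
  front@ 0.15 [-0.263  -0.261  -0.2589]
  y ext [-0.1907  0.2102] x ext [-0.2639 -0.0631]
side0 257 z 0.022448070553022136
  front@ -0.15 [-0.2651 -0.2634 -0.2618]
  front@ 0 [-0.2642 -0.2627 -0.2618]
  front@ 0.15 [-0.2646 -0.2628 -0.2611]
  y ext [-0.1939  0.2034] x ext [-0.2652 -0.0655]
scene0 363 z 0.022640971234218713
  y ext [-0.1943  0.2078] x ext [-0.2161 -0.0632]
```

```bash
sed -i 's/^O=np.*/O=np.array([.7403,-.0555]) if ROB else np.array([.7388,-.0595])/; s/^YAW=3.85/YAW=3.85\nROB=True/' h.py; python3 -c "
from meas import *
x,y=W(-.310,.008);go(x,y,.062,93.85)"
```

```text
t=5.50 ee [ 0.4573 -0.0042  0.2299] stand [-0.2789  0.0702] yang 95.9 delta mm [ 27.7 -61.2 168.8] roll rad 0.035 F [ 0.2  1.8 -2. ] w 0.0239
```

>>> move_arm --pt "10 -20 0 0.02 5" --pt "10 -20 0 0.015 5" --pt "9 -18 10 0 5" --pt "0 0 25 0 5" --pt "0 0 25 0 5" --pt "0 0 25 0 5" --pt "0 0 25 0 5" --pt "0 0 0 0 5"

```text
time_s: 6.17
ee_pos: [0.4296, -0.0562, 0.1147]
tcp_rot: [[-0.997, -0.068, -0.031], [-0.068, 0.998, 0.001], [0.031, 0.003, -1.0]]
force: [-1.0, 0.4, -0.7]
width: 0.0236
```

```bash
python3 -c "
from meas import *
x,y=W(-.310,.008);go(x,y,.062,93.85);print(arm.sense()['tcp_rot'].round(3))"
```

```text
t=6.17 ee [ 0.4296 -0.0562  0.1147] stand [-0.31    0.0202] yang 93.9 delta mm [ -1.6 -12.3  52.7] roll rad 0.001 F [-1.   0.4 -0.7] w 0.0236
[[-0.997 -0.068 -0.031]
 [-0.068  0.998  0.001]
 [ 0.031  0.003 -1.   ]]
```

>>> move_arm --pt "0 -6 10 0 5" --pt "0 -5 10 0 5" --pt "0 0 10 0 5" --pt "0 0 10 0 5" --pt "0 0 7 0 5" --pt "0 0 3 0 5" --pt "0 0 0 0 5"

```text
time_s: 6.75
ee_pos: [0.4315, -0.0622, 0.0632]
tcp_rot: [[-0.997, -0.072, -0.029], [-0.072, 0.997, 0.003], [0.029, 0.005, -1.0]]
force: [0.2, -0.4, -1.6]
width: 0.0235
```

```bash
python3 -c "
from meas import *
x,y=W(-.310,.008);go(x,y,.062,93.85);print(arm.sense()['tcp_rot'].round(3));cap('side','s5')"
```

```text
t=6.75 ee [ 0.4315 -0.0622  0.0632] stand [-0.3085  0.014 ] yang 94.1 delta mm [ 1.5 -6.   1.2] roll rad 0.005 F [ 0.2 -0.4 -1.6] w 0.0235
[[-0.997 -0.072 -0.029]
 [-0.072  0.997  0.003]
 [ 0.029  0.005 -1.   ]]
```

View pics/s5.png

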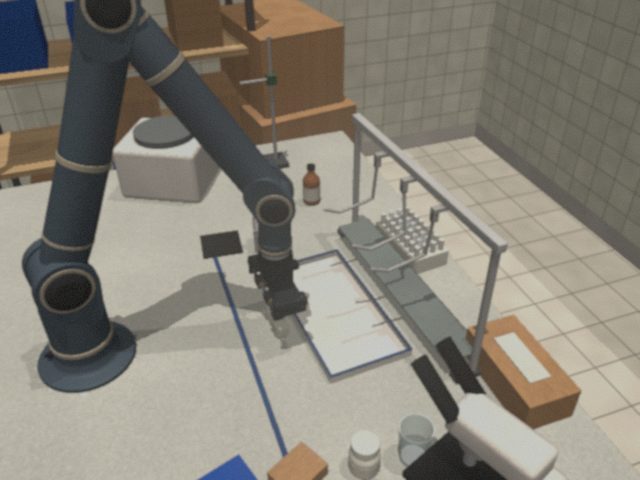

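>>> move_arm --pt "-3 -3 0 0 5" --pt "-4 -3 0 0 5" --pt "-4 0 0 0 5" --pt "-4 0 0 0 5" --pt "-4 0 0 0 5" --pt "-4 0 0 0 5" --pt "0 0 0 0 5"

```text
time_s: 7.38
ee_pos: [0.4603, -0.0672, 0.0651]
tcp_rot: [[-0.997, -0.072, -0.022], [-0.072, 0.997, 0.003], [0.022, 0.005, -1.0]]
force: [-0.4, -0.2, -2.2]
width: 0.0239
```

```bash
python3 -c "
from meas import *
x,y=W(-.310,.008);go(x,y,.062,93.85);cap('side','s6')
from tray import *
ROB=False
tray('s6')
"
```

```text
t=7.38 ee [ 0.4603 -0.0672  0.0651] stand [-0.2801  0.0072] yang 94.1 delta mm [29.8  1.   3.8] roll rad 0.004 F [-0.4 -0.2 -2.2] w 0.0239
s6 248 z 0.022573986633596704
  front@ -0.15 [-0.2663 -0.2652 -0.2632]
  y ext [-0.1974  0.2041] x ext [-0.2664 -0.0671]
```

>>> move_arm --pt "-3 0 1 0 5" --pt "-4 0 1 0 5" --pt "-4 0 1 0 5" --pt "-4 0 0 0 5" --pt "-4 0 0 0 5" --pt "-4 0 0 0 5" --pt "-4 0 0 0 5" --pt "-4 0 0 0 5"

```text
time_s: 8.1
ee_pos: [0.4844, -0.0648, 0.0586]
tcp_rot: [[-0.997, -0.07, -0.041], [-0.07, 0.998, 0.005], [0.041, 0.008, -0.999]]
force: [-3.0, -0.1, 0.7]
width: 0.0242
```

```bash
python3 -c "
from tray import *
x,y=W(-.215,.008);go(x,y,.062,93.85);cap('side','s7')
tray('s7')
"
```

```text
t=8.10 ee [ 0.4844 -0.0648  0.0586] stand [-0.2559  0.0079] yang 94.0 delta mm [-40.7  -0.   -5. ] roll rad 0.003 F [-3.  -0.1  0.7] w 0.0242
s7 351 z 0.02227737369597286
  front@ -0.15 [-0.2439 -0.2419 -0.2403]
  y ext [-0.1964  0.206 ] x ext [-0.244  -0.0432]
```

>>> move_arm --pt "-4 0 -1 0 5" --pt "-4 0 -1 0 5" --pt "-4 0 -1 0 5" --pt "-4 0 0 0 5" --pt "-4 0 0 0 5" --pt "-4 0 0 0 5" --pt "-4 0 0 0 5" --pt "-4 0 0 0 5"

```text
time_s: 8.82
ee_pos: [0.521, -0.0619, 0.0608]
tcp_rot: [[-0.997, -0.071, -0.04], [-0.071, 0.997, 0.005], [0.039, 0.008, -0.999]]
force: [-3.5, -0.1, -0.6]
width: 0.0239
```

```bash
python3 -c "
from tray import *
x,y=W(-.215,.008);go(x,y,.062,93.85);cap('side','s7')
tray('s7')
"
```

```text
t=8.82 ee [ 0.521  -0.0619  0.0608] stand [-0.2192  0.0083] yang 94.1 delta mm [-4.2 -0.3 -1.4] roll rad 0.004 F [-3.5 -0.1 -0.6] w 0.0239
s7 169 z 0.02261973694933092
  front@ -0.15 [-0.207  -0.2049 -0.2029]
  y ext [-0.196   0.2046] x ext [-0.2075 -0.0314]
```

>>> move_arm --pt "-2 0 0 0 5" --pt "-2 0 0 0 5"

```text
time_s: 9.03
ee_pos: [0.5257, -0.0614, 0.0605]
tcp_rot: [[-0.997, -0.071, -0.04], [-0.071, 0.997, 0.005], [0.04, 0.008, -0.999]]
force: [-5.7, -0.2, 2.2]
width: 0.0235
```

>>> move_arm --pt "-2 0 0 0 5" --pt "-1 0 0 0 5"

```text
time_s: 9.2
ee_pos: [0.5262, -0.0611, 0.0598]
tcp_rot: [[-0.996, -0.07, -0.046], [-0.07, 0.997, 0.006], [0.046, 0.01, -0.999]]
force: [-3.1, 0.1, 0.1]
width: 0.0236
```

>>> move_arm --pt "-1.5 0 0 0 5"

```text
time_s: 9.28
ee_pos: [0.5264, -0.061, 0.0594]
tcp_rot: [[-0.996, -0.069, -0.05], [-0.07, 0.998, 0.007], [0.049, 0.01, -0.999]]
force: [-6.2, -0.3, 2.9]
width: 0.0238
```

```bash
python3 -c "
from tray import *
x,y=W(-.215,.008);go(x,y,.062,93.85);cap('side','s7')
tray('s7')
"
```

```text
t=9.28 ee [ 0.5264 -0.061   0.0594] stand [-0.2138  0.0088] yang 94.0 delta mm [ 1.3 -0.8 -2.5] roll rad 0.002 F [-6.2 -0.3  2.9] w 0.0238
s7 166 z 0.0224613062116148
  front@ -0.15 [-0.2026 -0.2007 -0.1986]
  y ext [-0.1963  0.2078] x ext [-0.2026 -0.0307]
```

>>> move_arm --pt "-3 0 -1 0 5" --pt "-3 0 0 0 5"

```text
time_s: 9.5
ee_pos: [0.5273, -0.0607, 0.0588]
tcp_rot: [[-0.996, -0.067, -0.061], [-0.068, 0.998, 0.008], [0.061, 0.012, -0.998]]
force: [-9.6, -1.0, 2.6]
width: 0.0236
```

```bash
python3 -c "
from tray import *
x,y=W(-.215,.008);go(x,y,.062,93.85);cap('side','s7')
tray('s7')
"
```

```text
t=9.50 ee [ 0.5273 -0.0607  0.0588] stand [-0.2128  0.0091] yang 93.9 delta mm [ 2.3 -1.1 -3.1] roll rad 0.000 F [-9.6 -1.   2.6] w 0.0236
s7 166 z 0.022392685981644258
  front@ -0.15 [-0.2029 -0.2007 -0.1992]
  y ext [-0.1956  0.2041] x ext [-0.2029 -0.0311]
```

>>> move_arm --pt "6 0 0 0 5" --pt "12 0 -5 0 5" --pt "15 0 -10 0 5" --pt "10 0 -20 0 5" --pt "0 0 -20 0 5" --pt "0 0 0 0 5" --pt "0 0 0 0 5"

```text
time_s: 10.13
ee_pos: [0.4908, -0.0643, 0.1201]
tcp_rot: [[-0.997, -0.068, -0.042], [-0.068, 0.998, 0.007], [0.042, 0.01, -0.999]]
force: [-0.5, 0.6, -1.4]
width: 0.024
```

```bash
python3 -c "
from tray import *
s=arm.sense();print(s['joint_positions'].round(1))
x,y=W(-.215,.008);go(x,y,.062,93.85);cap('side','s7');cap('wrist','w7')
tray('s7');tray('w7')
"
```

```text
[-13.6  20.6  20.2 118.2 -10.1  45.2 106.7]
t=10.13 ee [ 0.4908 -0.0643  0.1201] stand [-0.2496  0.0079] yang 93.9 delta mm [-37.   -0.5  56.6] roll rad 0.001 F [-0.5  0.6 -1.4] w 0.0240
s7 162 z 0.02250299132289958
  front@ -0.15 [-0.2024 -0.2004 -0.1982]
  y ext [-0.1956 -0.0078] x ext [-0.2028 -0.0321]
w7 2308 z 0.02204587012520306
  front@ -0.15 [-0.2014 -0.1989 -0.1962]
  front@ 0.15 [-0.201  -0.1986 -0.1959]
  y ext [-0.193   0.2081] x ext [-0.2015 -0.1104]
```

View pics/s7.png

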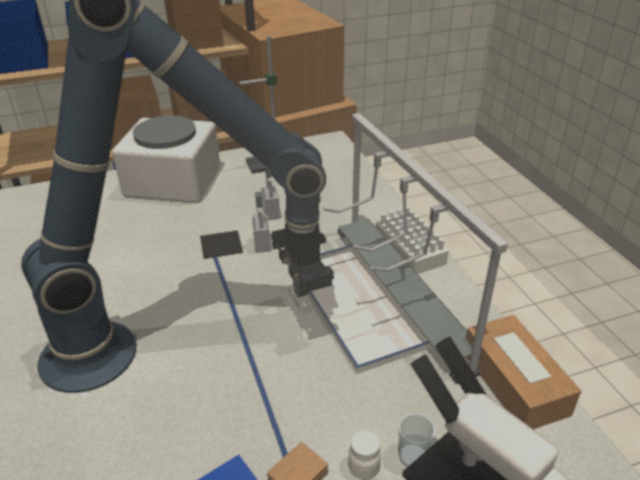

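>>> move_arm --pt "5 0 -30 0 5" --pt "5 0 -35 0 5" --pt "5 15 -35 0 5" --pt "5 25 -25 0 5" --pt "3 25 -10 0.02 5" --pt "0 30 0 0.04 5" --pt "0 30 0 0.04 5" --pt "0 0 0 0.02 5"

```text
time_s: 10.9
ee_pos: [0.4674, 0.0623, 0.2553]
tcp_rot: [[-0.997, 0.063, -0.05], [0.063, 0.998, 0.006], [0.05, 0.003, -0.999]]
force: [0.5, 0.2, -2.2]
width: 0.0238
```

```bash
python3 -c "
from tray import *
go(.372,.305,.25,84);print(arm.sense()['tcp_rot'].round(3))
"
```

```text
t=10.90 ee [0.4674 0.0623 0.2553] stand [-0.2644  0.1358] yang 86.4 delta mm [110.1 236.2  11.6] roll rad 0.041 F [ 0.5  0.2 -2.2] w 0.0238
[[-0.997  0.063 -0.05 ]
 [ 0.063  0.998  0.006]
 [ 0.05   0.003 -0.999]]
```

>>> move_arm --pt "13 28 0 0.01 5" --pt "14 30 0 0.01 5" --pt "14 30 0 0.01 5" --pt "14 30 0 0.01 5" --pt "14 30 0 0 5" --pt "14 30 0 0 5" --pt "12 26 0 0 5" --pt "0 0 0 0 5"

```text
time_s: 11.57
ee_pos: [0.3876, 0.284, 0.2514]
tcp_rot: [[-0.993, 0.105, -0.056], [0.105, 0.994, 0.002], [0.056, -0.004, -0.998]]
force: [0.1, 0.3, -2.3]
width: 0.0237
```

```bash
python3 -c "
from tray import *
go(.372,.305,.25,84);print(arm.sense()['tcp_rot'].round(3))
"
```

```text
t=11.57 ee [0.3876 0.284  0.2514] stand [-0.3291  0.3624] yang 84.0 delta mm [17.7 19.3  2.4] roll rad -0.001 F [ 0.1  0.3 -2.3] w 0.0237
[[-0.993  0.105 -0.056]
 [ 0.105  0.994  0.002]
 [ 0.056 -0.004 -0.998]]
```

```bash
python3 -c "
from tray import *
go(.376,.305,.085,84)
"
```

```text
t=11.57 ee [0.3876 0.284  0.2514] stand [-0.3291  0.3624] yang 84.0 delta mm [  4.5  20.4 166.9] roll rad -0.001 F [ 0.1  0.3 -2.3] w 0.0237
```

>>> move_arm --pt "2 8 10 0 5" --pt "2 8 25 0 5" --pt "0 4 30 0 5" --pt "0 0 30 0 5" --pt "0 0 30 0 5" --pt "0 0 25 0 5" --pt "0 0 15 0 5" --pt "0 0 0 0 5"

```text
time_s: 12.23
ee_pos: [0.3763, 0.306, 0.0712]
tcp_rot: [[-0.993, 0.105, -0.057], [0.105, 0.994, -0.0], [0.057, -0.006, -0.998]]
force: [-0.0, -0.7, -2.0]
width: 0.0239
```

```bash
python3 -c "
from tray import *
go(.375,.305,.0595,84);print(arm.sense()['tcp_rot'].round(3))
"
```

```text
t=12.23 ee [0.3763 0.306  0.0712] stand [-0.3389  0.3852] yang 84.0 delta mm [ 0.5 -1.1 11.8] roll rad -0.001 F [-0.  -0.7 -2. ] w 0.0239
[[-0.993  0.105 -0.057]
 [ 0.105  0.994 -0.   ]
 [ 0.057 -0.006 -0.998]]
```

>>> move_arm --pt "0 0 6 0 5" --pt "0 0 4 0 5" --pt "0 0 2 0 5" --pt "0 0 2 0 5" --pt "0 0 1 0 5" --pt "0 0 0 0 5"

```text
time_s: 12.73
ee_pos: [0.3775, 0.3058, 0.0606]
tcp_rot: [[-0.992, 0.109, -0.057], [0.109, 0.994, 0.002], [0.057, -0.004, -0.998]]
force: [-0.3, -0.1, -1.4]
width: 0.0238
```

```bash
python3 -c "
from tray import *
go(.375,.305,.0595,84);print(arm.sense()['tcp_rot'].round(3))
"
```

```text
t=12.73 ee [0.3775 0.3058 0.0606] stand [-0.3377  0.3848] yang 83.7 delta mm [ 2.4 -1.   1.3] roll rad -0.004 F [-0.3 -0.1 -1.4] w 0.0238
[[-0.992  0.109 -0.057]
 [ 0.109  0.994  0.002]
 [ 0.057 -0.004 -0.998]]
```

>>> move_arm --pt "0 0 2 0 5" --pt "0 0 2 0 5" --pt "0 0 2 0 5" --pt "0 0 1 0 5"

```text
time_s: 13.07
ee_pos: [0.3786, 0.3064, 0.0591]
tcp_rot: [[-0.992, 0.11, -0.056], [0.11, 0.994, 0.005], [0.056, -0.001, -0.998]]
force: [-1.8, -0.5, 1.8]
width: 0.0239
```

```bash
python3 -c "
from tray import *
go(.375,.305,.0595,84);print(arm.sense()['tcp_rot'].round(3))
"
```

```text
t=13.07 ee [0.3786 0.3064 0.0591] stand [-0.3366  0.3854] yang 83.7 delta mm [ 3.4 -1.8 -0.2] roll rad -0.006 F [-1.8 -0.5  1.8] w 0.0239
[[-0.992  0.11  -0.056]
 [ 0.11   0.994  0.005]
 [ 0.056 -0.001 -0.998]]
```

Contact (force z +1.8). Release.

>>> move_arm --pt "0 0 0 0 40" --pt "0 0 0 0 60" --pt "0 0 0 0 60" --pt "0 0 0 0 100" --pt "0 0 0 0 100" --pt "0 0 0 0 100" --pt "0 0 -1 0 100" --pt "0 0 0 0 100"

```text
time_s: 13.73
ee_pos: [0.3802, 0.3075, 0.0604]
tcp_rot: [[-0.992, 0.11, -0.053], [0.11, 0.994, 0.007], [0.053, 0.001, -0.999]]
force: [-0.2, 0.2, -0.1]
width: 0.0691
```

```bash
python3 -c "
from tray import *
go(.375,.305,.0595,84);print(arm.sense()['tcp_rot'].round(3))
cap('wrist','w8');cap('side','s8')
P=pts(['w8'],[(.3,.45),(.22,.38),(.02,.035)])[0];print(rect(P))
P=pts(['s8'],[(.3,.45),(.22,.38),(.02,.035)])[0];print(rect(P))
cv2.imwrite('pics/z8.png',cv2.resize(ld('s8')['frame'][140:290,160:330],None,fx=4,fy=4))
"
```

```text
t=13.73 ee [0.3802 0.3075 0.0604] stand [-0.3349  0.3864] yang 83.7 delta mm [ 4.8 -3.1  1.2] roll rad -0.006 F [-0.2  0.2 -0.1] w 0.0691
[[-0.992  0.11  -0.053]
 [ 0.11   0.994  0.007]
 [ 0.053  0.001 -0.999]]
(array([374.7, 306.6]), array([80.4, 29.6]), 83.6)
(array([373.9, 295.5]), array([77. , 29.5]), 83.7)
```

View pics/z8.png

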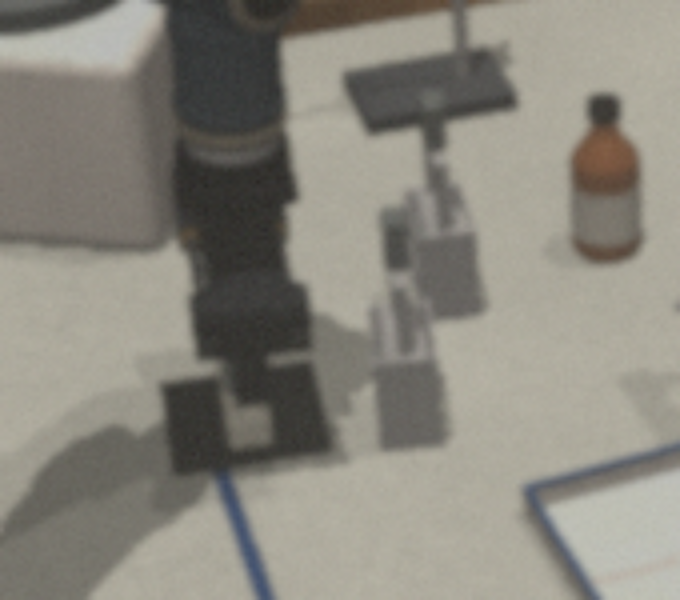

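View pics/w8.png

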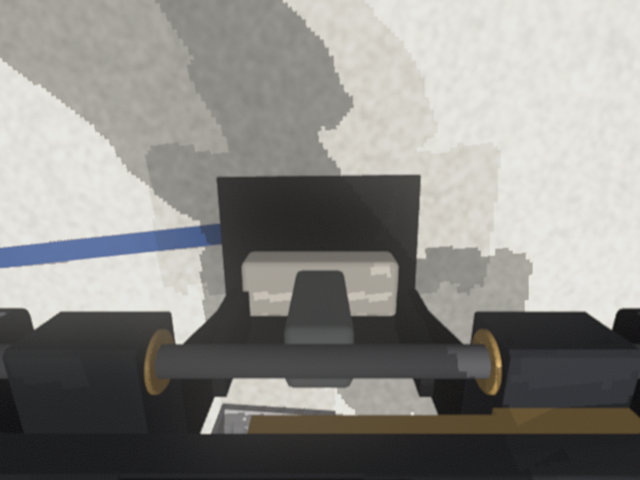

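>>> move_arm --pt "0 0 -10 0 100" --pt "0 0 -25 0 100" --pt "0 0 -35 0 100" --pt "0 0 -35 0 100" --pt "0 0 -35 0 100" --pt "0 0 -35 0 100" --pt "0 0 -15 0 100" --pt "0 0 0 0 100"

```text
time_s: 14.5
ee_pos: [0.3897, 0.3046, 0.2623]
tcp_rot: [[-0.992, 0.111, -0.055], [0.111, 0.994, 0.005], [0.055, -0.001, -0.998]]
force: [0.4, -0.4, 0.3]
width: 0.0871
```

```bash
python3 -c "
from tray import *
x,y=W(-.25,.125)
go(x,y,.25,93.85);print(arm.sense()['tcp_rot'].round(3))
"
```

```text
t=14.50 ee [0.3897 0.3046 0.2623] stand [-0.3256  0.3828] yang 83.6 delta mm [-120.7 -240.3    6. ] roll rad -0.178 F [ 0.4 -0.4  0.3] w 0.0871
[[-0.992  0.111 -0.055]
 [ 0.111  0.994  0.005]
 [ 0.055 -0.001 -0.998]]
```

>>> move_arm --pt "-14 -28 0 0 100" --pt "-15 -30 0 0 100" --pt "-15 -30 0 0 100" --pt "-15 -30 0 0 100" --pt "-15 -30 0 0 100" --pt "-15 -30 0 0 100" --pt "-15 -30 0 -0.08 100" --pt "-10 -20 0 -0.08 100"

```text
time_s: 15.17
ee_pos: [0.4781, 0.0629, 0.2539]
tcp_rot: [[-0.996, -0.07, -0.058], [-0.071, 0.997, 0.009], [0.057, 0.013, -0.998]]
force: [-0.8, 0.4, 0.3]
width: 0.0873
```

```bash
python3 -c "
from tray import *
x,y=W(-.25,.125)
go(x,y,.25,93.85);print(arm.sense()['tcp_rot'].round(3));cap('wrist','w9');cap('side','s9');go(x,y,.25,93.85)
"
```

```text
t=15.17 ee [0.4781 0.0629 0.2539] stand [-0.2536  0.1358] yang 94.0 delta mm [ -3.8 -10.8   3.6] roll rad 0.003 F [-0.8  0.4  0.3] w 0.0873
[[-0.996 -0.07  -0.058]
 [-0.071  0.997  0.009]
 [ 0.057  0.013 -0.998]]
t=15.27 ee [0.4788 0.0618 0.2538] stand [-0.253   0.1346] yang 93.6 delta mm [-3.3 -9.6  3.5] roll rad -0.005 F [-0.6  0.3 -0.1] w 0.0874
```

View pics/w9.png

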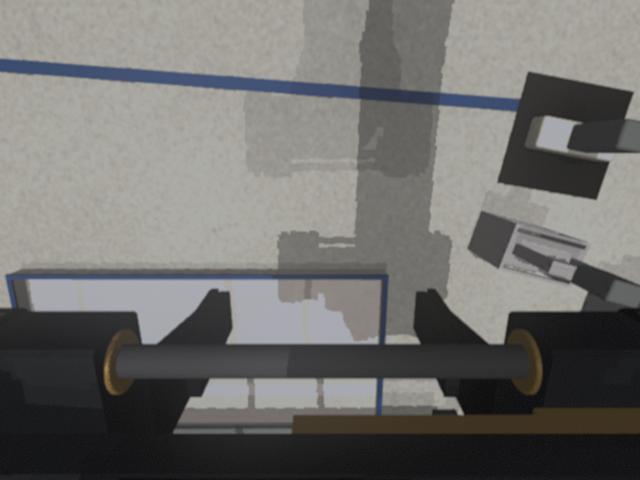

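```bash
python3 -c "
from tray import *
x,y=W(-.20,.125)
go(x,y,.206,93.85)
x,y=W(-.118,.125)
go(x,y,.206,93.85)
"
```

```text
t=15.27 ee [0.4788 0.0618 0.2538] stand [-0.253   0.1346] yang 93.6 delta mm [-55.7  -9.9  44.6] roll rad -0.005 F [-0.6  0.3 -0.1] w 0.0874
t=15.27 ee [0.4788 0.0618 0.2538] stand [-0.253   0.1346] yang 93.6 delta mm [-137.6   -9.5   40. ] roll rad -0.005 F [-0.6  0.3 -0.1] w 0.0874
```

>>> move_arm --pt "-14 -3 12 0 100" --pt "-14 -3 12 0 100" --pt "-14 -3 12 0 100" --pt "-12 0 8 0 100" --pt "0 0 0 0 100" --pt "0 0 0 0 100"

```text
time_s: 15.77
ee_pos: [0.5281, 0.0592, 0.2017]
tcp_rot: [[-0.996, -0.059, -0.065], [-0.06, 0.998, 0.01], [0.064, 0.014, -0.998]]
force: [0.4, -0.5, -0.7]
width: 0.0872
```

```bash
python3 -c "
from tray import *
x,y=W(-.118,.125)
go(x,y,.206,93.85)
cap('side','s10')
cv2.imwrite('pics/z10.png',cv2.resize(ld('s10')['frame'][100:400,250:500],None,fx=2,fy=2))
"
```

```text
t=15.77 ee [0.5281 0.0592 0.2017] stand [-0.204   0.1287] yang 93.4 delta mm [-85.5  -2.9  -9.9] roll rad -0.008 F [ 0.4 -0.5 -0.7] w 0.0872
```

View pics/z10.png

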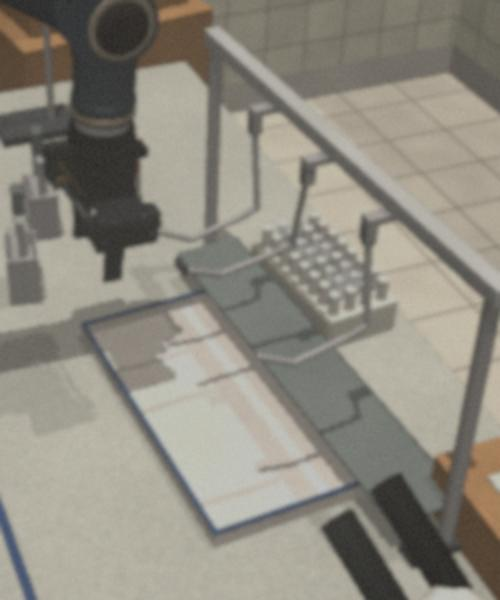

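>>> move_arm --pt "-14 -1 -2 0 100" --pt "-15 -1 -2 0 100" --pt "-15 -1 -2 0 100" --pt "-15 0 -2 0 100" --pt "-14 0 -1 0 100" --pt "-10 0 0 0 100" --pt "0 0 0 0 100"

```text
time_s: 16.4
ee_pos: [0.6085, 0.0662, 0.2093]
tcp_rot: [[-0.996, -0.064, -0.066], [-0.065, 0.998, 0.015], [0.065, 0.019, -0.998]]
force: [-0.2, -0.1, -0.9]
width: 0.0874
```

```bash
python3 -c "
from tray import *
x,y=W(-.118,.125)
go(x,y,.206,93.85)
cap('side','s10')
cv2.imwrite('pics/z10.png',cv2.resize(ld('s10')['frame'][100:400,250:500],None,fx=2,fy=2))
"
```

```text
t=16.40 ee [0.6085 0.0662 0.2093] stand [-0.1233  0.1303] yang 93.7 delta mm [-5.5 -5.4  2.8] roll rad -0.003 F [-0.2 -0.1 -0.9] w 0.0874
```

View pics/z10.png

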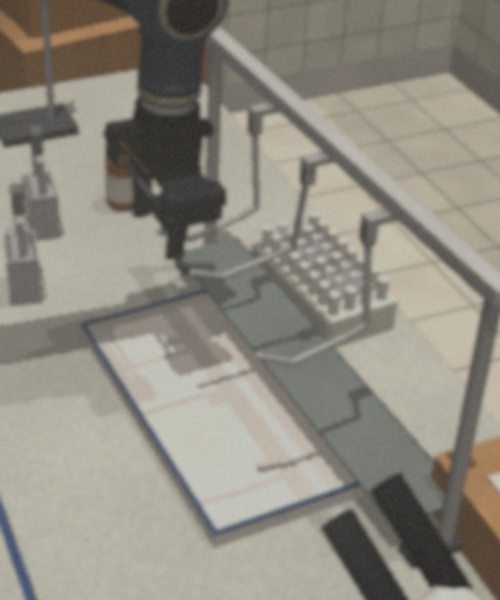

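>>> move_arm --pt "-3 -3 2 0 60" --pt "-2 -2 1 0 40" --pt "0 0 0 0 20" --pt "0 0 0 0 15" --pt "0 0 0 0 12" --pt "0 0 0 0 12" --pt "0 0 0 0 12" --pt "0 0 0 0 12" --grip_force 4

```text
time_s: 17.12
ee_pos: [0.609, 0.0609, 0.2061]
tcp_rot: [[-0.995, -0.064, -0.07], [-0.065, 0.998, 0.015], [0.069, 0.02, -0.997]]
force: [-0.2, -0.3, -0.5]
width: 0.0419
```

```bash
python3 -c "
from tray import *
x,y=W(-.118,.125)
go(x,y,.206,93.85)
"
```

```text
t=17.12 ee [0.609  0.0609 0.2061] stand [-0.1232  0.125 ] yang 93.7 delta mm [-5.2  0.  -0.3] roll rad -0.003 F [-0.2 -0.3 -0.5] w 0.0419
```

>>> move_arm --pt "-3 0 0 0 12" --pt "-2 0 0 0 12" --pt "0 0 0 0 12" --pt "0 0 0 0 12" --pt "0 0 0 0 12" --pt "0 0 0 0 6" --pt "0 0 0 0 5" --pt "0 0 0 0 5"

```text
time_s: 17.78
ee_pos: [0.6147, 0.0615, 0.2057]
tcp_rot: [[-0.995, -0.064, -0.07], [-0.065, 0.998, 0.015], [0.069, 0.02, -0.997]]
force: [-0.1, 0.6, -0.3]
width: 0.0079
```

```bash
python3 -c "
from tray import *
x,y=W(-.118,.125)
go(x,y,.206,93.85)
"
```

```text
t=17.78 ee [0.6147 0.0615 0.2057] stand [-0.1174  0.1252] yang 93.7 delta mm [ 0.6 -0.2 -0.3] roll rad -0.003 F [-0.1  0.6 -0.3] w 0.0079
```

>>> move_arm --pt "0 0 0 0 5" --pt "0 0 0 0 11" --pt "0 0 0 0 12" --pt "0 0 0 0 14" --pt "0 0 0 0 60" --pt "0 0 0 0 60" --pt "0 0 0 0 60" --pt "0 0 0 0 60"

```text
time_s: 18.45
ee_pos: [0.6146, 0.0615, 0.2057]
tcp_rot: [[-0.995, -0.064, -0.07], [-0.065, 0.998, 0.015], [0.069, 0.02, -0.997]]
force: [-0.4, 0.5, 0.1]
width: 0.0314
```

>>> move_arm --pt "10 0 0 0 60" --pt "15 0 0 0 80" --pt "20 0 0 0 100" --pt "20 0 0 0 100" --pt "20 0 0 0 100" --pt "10 0 0 0 100" --pt "0 0 0 0 100"

```text
time_s: 19.03
ee_pos: [0.5124, 0.0545, 0.2116]
tcp_rot: [[-0.995, -0.064, -0.073], [-0.065, 0.998, 0.015], [0.071, 0.02, -0.997]]
force: [0.4, 0.0, -0.2]
width: 0.0774
```

```bash
cat > hooks.py <<'E'
from tray import *
def hooks(f):
    P=cloud(ld(f)).reshape(-1,3);P=P[np.isfinite(P[:,0])];q=S(P);out=[]
    for y in(.125,0,-.125):
        # stand frame biased (side cam): add +.0015,+.004
        k=(P[:,2]>.183)&(P[:,2]<.225)&(abs(q[:,1]+.004-y)<.055)&(q[:,0]>-.14)&(q[:,0]<-.03)
        out.append((k.sum(),round(1000*(np.median(q[k,1])+.004-y),1) if k.sum()>5 else None))
    print(f,out)
    return out
E
python3 -c "
from hooks import *
x,y=W(-.2,0)
go(x,y,.206,93.85)
for i in range(6): cap('side',f'h1_{i}');hooks(f'h1_{i}')
go(x,y,.206,93.85)
"
```

```text
t=19.03 ee [0.5124 0.0545 0.2116] stand [-0.22   0.125] yang 93.7 delta mm [ -20.5 -125.     1.7] roll rad -0.003 F [ 0.4  0.  -0.2] w 0.0774
h1_0 [(np.int64(136), np.float64(-0.6)), (np.int64(149), np.float64(16.1)), (np.int64(176), np.float64(-15.4))]
h1_1 [(np.int64(136), np.float64(-0.6)), (np.int64(145), np.float64(22.9)), (np.int64(179), np.float64(-18.8))]
h1_2 [(np.int64(136), np.float64(-0.4)), (np.int64(145), np.float64(25.5)), (np.int64(179), np.float64(-18.4))]
h1_3 [(np.int64(135), np.float64(0.1)), (np.int64(142), np.float64(22.4)), (np.int64(181), np.float64(-13.3))]
h1_4 [(np.int64(136), np.float64(0.3)), (np.int64(150), np.float64(14.2)), (np.int64(173), np.float64(-5.8))]
h1_5 [(np.int64(136), np.float64(-0.1)), (np.int64(152), np.float64(2.4)), (np.int64(174), np.float64(2.7))]
t=19.33 ee [0.5156 0.0547 0.2112] stand [-0.2168  0.125 ] yang 93.7 delta mm [ -17.3 -125.1    1.7] roll rad -0.003 F [-0.3 -0.5 -0.5] w 0.0864
```

>>> move_arm --pt "0 -20 0 0 100" --pt "0 -25 0 0 100" --pt "0 -25 0 0 100" --pt "0 -25 0 0 100" --pt "0 -20 0 0 100" --pt "0 -8 0 0 100" --pt "0 0 0 0 100"

```text
time_s: 19.92
ee_pos: [0.5293, -0.0708, 0.207]
tcp_rot: [[-0.995, -0.07, -0.07], [-0.071, 0.997, 0.012], [0.069, 0.017, -0.997]]
force: [-0.2, 0.0, 0.2]
width: 0.0869
```

```bash
python3 -c "
from hooks import *
x,y=W(-.118,0)
go(x,y,.206,93.85)
"
```

```text
t=19.92 ee [ 0.5293 -0.0708  0.207 ] stand [-0.2115 -0.0011] yang 94.0 delta mm [-93.4   0.9  -5.5] roll rad 0.003 F [-0.2  0.   0.2] w 0.0869
```

>>> move_arm --pt "-14 0 -1 0 100" --pt "-15 0 -1 0 100" --pt "-15 0 -1 0 100" --pt "-15 0 -1 0 100" --pt "-15 0 -1 0 100" --pt "-12 0 0 0 100" --pt "-4 0 0 0 100" --pt "0 0 0 0 100"

```text
time_s: 20.58
ee_pos: [0.6246, -0.0524, 0.203]
tcp_rot: [[-0.994, -0.079, -0.074], [-0.08, 0.997, 0.018], [0.073, 0.024, -0.997]]
force: [0.4, 0.1, -0.1]
width: 0.0871
```

```bash
python3 -c "
from hooks import *
x,y=W(-.118,0)
go(x,y,.206,93.85)
"
```

```text
t=20.58 ee [ 0.6246 -0.0524  0.203 ] stand [-0.1153  0.0108] yang 94.5 delta mm [  3.1 -10.7  -3.1] roll rad 0.012 F [ 0.4  0.1 -0.1] w 0.0871
```

>>> move_arm --pt "1 -5 -1 0.005 100" --pt "1 -4 -1 0.005 80" --pt "0 -1 0 0 60" --pt "0 0 0 0 40" --pt "0 0 0 0 30" --pt "0 0 0 0 30"

```text
time_s: 21.08
ee_pos: [0.6206, -0.0623, 0.205]
tcp_rot: [[-0.995, -0.068, -0.077], [-0.07, 0.997, 0.019], [0.076, 0.025, -0.997]]
force: [0.1, -0.2, -0.5]
width: 0.0616
```

```bash
python3 -c "
from hooks import *
x,y=W(-.118,0)
go(x,y,.206,93.85)
"
```

```text
t=21.08 ee [ 0.6206 -0.0623  0.205 ] stand [-0.1199  0.0013] yang 93.9 delta mm [-1.8 -1.2 -1.2] roll rad 0.001 F [ 0.1 -0.2 -0.5] w 0.0616
```

>>> move_arm --pt "0 -1 -1 0 20" --pt "0 0 0 0 12" --pt "0 0 0 0 12" --pt "0 0 0 0 12" --pt "0 0 0 0 12" --pt "0 0 0 0 12" --pt "0 0 0 0 5" --pt "0 0 0 0 5"

```text
time_s: 21.75
ee_pos: [0.6205, -0.0635, 0.2065]
tcp_rot: [[-0.995, -0.068, -0.077], [-0.07, 0.997, 0.02], [0.075, 0.025, -0.997]]
force: [-1.0, 0.2, 0.3]
width: 0.0094
```

```bash
python3 -c "
from hooks import *
x,y=W(-.118,0)
go(x,y,.206,93.85)
"
```

```text
t=21.75 ee [ 0.6205 -0.0635  0.2065] stand [-1.201e-01  1.000e-04] yang 93.9 delta mm [-2.1 -0.1  0.4] roll rad 0.001 F [-1.   0.2  0.3] w 0.0094
```

Centred. Pinch, hold, then open and withdraw.

>>> move_arm --pt "0 0 0 0 5" --pt "0 0 0 0 5" --pt "0 0 0 0 5" --pt "0 0 0 0 11" --pt "0 0 0 0 12" --pt "0 0 0 0 14" --pt "0 0 0 0 60" --pt "0 0 0 0 60"

```text
time_s: 22.42
ee_pos: [0.6205, -0.0633, 0.2064]
tcp_rot: [[-0.995, -0.068, -0.077], [-0.07, 0.997, 0.02], [0.075, 0.025, -0.997]]
force: [-0.2, -0.0, 0.5]
width: 0.0191
```

>>> move_arm --pt "0 0 0 0 60" --pt "5 0 0 0 80" --pt "15 0 0 0 100" --pt "20 0 0 0 100" --pt "20 0 0 0 100" --pt "20 0 0 0 100" --pt "15 0 0 0 100" --pt "0 0 0 0 100"

```text
time_s: 23.08
ee_pos: [0.5203, -0.0704, 0.2127]
tcp_rot: [[-0.995, -0.069, -0.078], [-0.07, 0.997, 0.02], [0.077, 0.025, -0.997]]
force: [0.0, 0.7, -0.7]
width: 0.0709
```

```bash
python3 -c "
from hooks import *
x,y=W(-.215,-.125)
go(x,y,.206,93.85)
for i in range(6): cap('side',f'h2_{i}');hooks(f'h2_{i}')
go(x,y,.206,93.85)
"
```

```text
t=23.08 ee [ 0.5203 -0.0704  0.2127] stand [-2.205e-01 -1.000e-04] yang 93.9 delta mm [  -5.6 -125.1    3.2] roll rad 0.002 F [ 0.   0.7 -0.7] w 0.0709
h2_0 [(np.int64(101), np.float64(-0.6)), (np.int64(146), np.float64(-0.4)), (np.int64(181), np.float64(-18.5))]
h2_1 [(np.int64(98), np.float64(-0.6)), (np.int64(141), np.float64(-0.3)), (np.int64(176), np.float64(-16.1))]
h2_2 [(np.int64(94), np.float64(-0.6)), (np.int64(143), np.float64(-0.8)), (np.int64(173), np.float64(-11.1))]
h2_3 [(np.int64(95), np.float64(-0.2)), (np.int64(142), np.float64(-0.9)), (np.int64(171), np.float64(-3.4))]
h2_4 [(np.int64(93), np.float64(-0.3)), (np.int64(140), np.float64(-0.5)), (np.int64(170), np.float64(5.3))]
h2_5 [(np.int64(91), np.float64(0.5)), (np.int64(138), np.float64(-0.5)), (np.int64(167), np.float64(12.5))]
t=23.38 ee [ 0.5243 -0.0696  0.2124] stand [-0.2165  0.0004] yang 94.1 delta mm [  -1.3 -125.6    3.3] roll rad 0.004 F [0.5 0.3 0.4] w 0.0859
```

>>> move_arm --pt "0 -20 0 0 100" --pt "0 -25 0 0 100" --pt "0 -25 0 0 100" --pt "0 -25 0 0 100" --pt "0 -20 0 0 100" --pt "0 -8 0 0 100" --pt "0 0 0 0 100" --pt "0 0 0 0 100"

```text
time_s: 24.05
ee_pos: [0.5395, -0.1939, 0.2067]
tcp_rot: [[-0.994, -0.079, -0.077], [-0.081, 0.997, 0.017], [0.076, 0.023, -0.997]]
force: [0.2, 0.5, 0.3]
width: 0.0869
```

```bash
python3 -c "
from hooks import *
x,y=W(-.118,-.125)
go(x,y,.206,93.85)
"
```

```text
t=24.05 ee [ 0.5395 -0.1939  0.2067] stand [-0.2097 -0.1246] yang 94.6 delta mm [-91.4  -1.5  -6.3] roll rad 0.012 F [0.2 0.5 0.3] w 0.0869
```

>>> move_arm --pt "-14 -1 -1 0.01 100" --pt "-15 -1 -1 0 100" --pt "-15 -1.5 -1 0 100" --pt "-15 -1.5 -1 0 100" --pt "-14 -1.5 -1 0 100" --pt "-10 -1 0 0 100" --pt "-4 0 0 0 100" --pt "0 0 0 0 100"

```text
time_s: 24.72
ee_pos: [0.6323, -0.1786, 0.2029]
tcp_rot: [[-0.993, -0.085, -0.081], [-0.088, 0.996, 0.026], [0.078, 0.033, -0.996]]
force: [-0.5, -0.1, 0.7]
width: 0.0872
```

```bash
python3 -c "
from hooks import *
x,y=W(-.119,-.125)
go(x,y,.206,93.85)
"
```

```text
t=24.72 ee [ 0.6323 -0.1786  0.2029] stand [-0.1161 -0.1156] yang 94.9 delta mm [ 3.4 -9.3 -3.2] roll rad 0.018 F [-0.5 -0.1  0.7] w 0.0872
```

>>> move_arm --pt "1 -5 -1 0.01 80" --pt "1 -4 -1 0.01 60" --pt "0 0 -1 0 30" --pt "0 0 0 0 30" --pt "0 0 0 0 30" --pt "0 0 0 0 30" --pt "0 0 0 0 30"

```text
time_s: 25.3
ee_pos: [0.6285, -0.187, 0.2066]
tcp_rot: [[-0.995, -0.064, -0.083], [-0.066, 0.997, 0.028], [0.081, 0.033, -0.996]]
force: [-0.4, -0.0, -0.5]
width: 0.0485
```

```bash
python3 -c "
from hooks import *
x,y=W(-.119,-.125)
go(x,y,.206,93.85)
"
```

```text
t=25.30 ee [ 0.6285 -0.187   0.2066] stand [-0.1204 -0.1237] yang 93.7 delta mm [-1.4 -1.3  0.4] roll rad -0.003 F [-0.4 -0.  -0.5] w 0.0485
```

>>> move_arm --pt "0 -1.5 0 0 12" --pt "0 0 0 0 12" --pt "0 0 0 0 12" --pt "0 0 0 0 12" --pt "0 0 0 0 12" --pt "0 0 0 0 12"

```text
time_s: 25.8
ee_pos: [0.6284, -0.1888, 0.2066]
tcp_rot: [[-0.995, -0.063, -0.083], [-0.066, 0.997, 0.028], [0.081, 0.034, -0.996]]
force: [-0.9, -0.3, -0.1]
width: 0.0125
```

```bash
python3 -c "
from hooks import *
x,y=W(-.119,-.125)
go(x,y,.206,93.85)
"
```

```text
t=25.80 ee [ 0.6284 -0.1888  0.2066] stand [-0.1206 -0.1255] yang 93.6 delta mm [-1.7  0.5  0.5] roll rad -0.004 F [-0.9 -0.3 -0.1] w 0.0125
```

>>> move_arm --pt "0 0.5 0 0 5" --pt "0 0 0 0 5" --pt "0 0 0 0 5" --pt "0 0 0 0 5" --pt "0 0 0 0 11" --pt "0 0 0 0 12" --pt "0 0 0 0 14" --pt "0 0 0 0 60"

```text
time_s: 26.47
ee_pos: [0.6284, -0.188, 0.2065]
tcp_rot: [[-0.995, -0.064, -0.083], [-0.066, 0.997, 0.028], [0.081, 0.034, -0.996]]
force: [0.1, 0.4, 0.5]
width: 0.0139
```

>>> move_arm --pt "0 0 0 0 60" --pt "0 0 0 0 60" --pt "5 0 0 0 80" --pt "15 0 0 0 100" --pt "20 0 0 0 100" --pt "20 0 0 0 100" --pt "20 0 -3 0 100" --pt "15 0 -5 0 100"

```text
time_s: 27.13
ee_pos: [0.5316, -0.1934, 0.2202]
tcp_rot: [[-0.994, -0.067, -0.085], [-0.07, 0.997, 0.028], [0.083, 0.034, -0.996]]
force: [0.6, -0.1, 0.7]
width: 0.0641
```

```bash
python3 -c "
from hooks import *
x,y=W(-.215,-.125)
go(x,y,.206,93.85)
for i in range(6): cap('side',f'h3_{i}');hooks(f'h3_{i}')
go(x,y,.206,93.85)
tray('h3_5');cap('scene','c3')
"
```

```text
t=27.13 ee [ 0.5316 -0.1934  0.2202] stand [-0.2175 -0.1235] yang 93.9 delta mm [-3.7 -1.9 13.8] roll rad 0.000 F [ 0.6 -0.1  0.7] w 0.0641
h3_0 [(np.int64(4), None), (np.int64(87), np.float64(-0.8)), (np.int64(146), np.float64(0.2))]
h3_1 [(np.int64(2), None), (np.int64(92), np.float64(-0.7)), (np.int64(151), np.float64(-0.5))]
h3_2 [(np.int64(4), None), (np.int64(87), np.float64(-0.8)), (np.int64(147), np.float64(-0.5))]
h3_3 [(np.int64(7), np.float64(2.4)), (np.int64(84), np.float64(0.2)), (np.int64(146), np.float64(-0.6))]
h3_4 [(np.int64(8), np.float64(2.2)), (np.int64(83), np.float64(-0.3)), (np.int64(145), np.float64(-0.9))]
h3_5 [(np.int64(9), np.float64(3.2)), (np.int64(82), np.float64(-0.3)), (np.int64(145), np.float64(-0.6))]
t=27.43 ee [ 0.5348 -0.1927  0.2202] stand [-0.2143 -0.1231] yang 94.0 delta mm [-0.4 -2.3 14.2] roll rad 0.002 F [ 0.2 -0.5 -0.1] w 0.0846
h3_5 161 z 0.02265809015094035
  front@ -0.15 [-0.2007 -0.2007 -0.2007]
  front@ 0.15 [-0.2026 -0.2006 -0.199 ]
  y ext [-0.1972  0.2012] x ext [-0.2027 -0.0338]
```

View pics/h3_5.png

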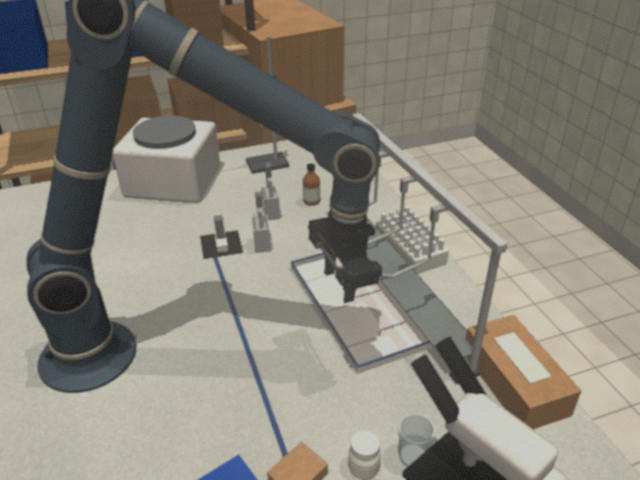

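```bash
python3 -c "
from hooks import *
go(.482,.2655,.255,80)
cap('wrist','w11')
P=cloud(ld('w11'));q=P[np.isfinite(P[...,0])];
for b in ([(.4,.6),(.15,.33),(.155,.175)],[(.4,.62),(.33,.5),(.155,.175)]):
    p=pts(['w11'],b)[0];print(len(p), rect(p) if len(p)>10 else '')
"
```

```text
t=27.48 ee [ 0.5348 -0.1927  0.2201] stand [-0.2143 -0.1231] yang 94.0 delta mm [ 22.4 461.7 -17.7] roll rad 0.244 F [-0.9  0.2  0.2] w 0.0854
0 
0
```

>>> move_arm --pt "8 5 -20 0 100" --pt "8 20 -15 0 100" --pt "2 30 -3 0 100" --pt "1 32 0 0 100" --pt "1 32 0 0 100" --pt "1 32 0 0 100" --pt "1 32 0 0 100" --pt "1 32 0 0 100"

```text
time_s: 28.2
ee_pos: [0.5036, 0.0193, 0.2652]
tcp_rot: [[-0.995, -0.055, -0.085], [-0.057, 0.998, 0.021], [0.084, 0.026, -0.996]]
force: [1.0, 0.6, 0.1]
width: 0.0871
```

>>> move_arm --pt "1 32 0 0.02 100" --pt "1 32 0 0.04 100" --pt "1 32 0 0.04 100" --pt "1 32 0 0.04 100" --pt "1 30 0 0.04 100" --pt "0 20 0 0.03 100" --pt "0 0 0 0 100" --pt "0 0 0 0 100"

```text
time_s: 28.87
ee_pos: [0.5016, 0.2185, 0.2672]
tcp_rot: [[-0.985, 0.147, -0.087], [0.145, 0.989, 0.022], [0.09, 0.009, -0.996]]
force: [1.3, -0.8, 0.4]
width: 0.087
```

```bash
python3 -c "
from hooks import *
go(.482,.2655,.255,80);print(arm.sense()['tcp_rot'].round(3),arm.sense()['joint_positions'].round(1))
cap('wrist','w11')
"
```

```text
t=28.87 ee [0.5016 0.2185 0.2672] stand [-0.2197  0.2894] yang 81.6 delta mm [25.1 43.5 14.9] roll rad 0.027 F [ 1.3 -0.8  0.4] w 0.0870
[[-0.985  0.147 -0.087]
 [ 0.145  0.989  0.022]
 [ 0.09   0.009 -0.996]] [-36.5  15.6  12.9 101.6  -7.2  67.4  60.6]
```

View pics/w11.png

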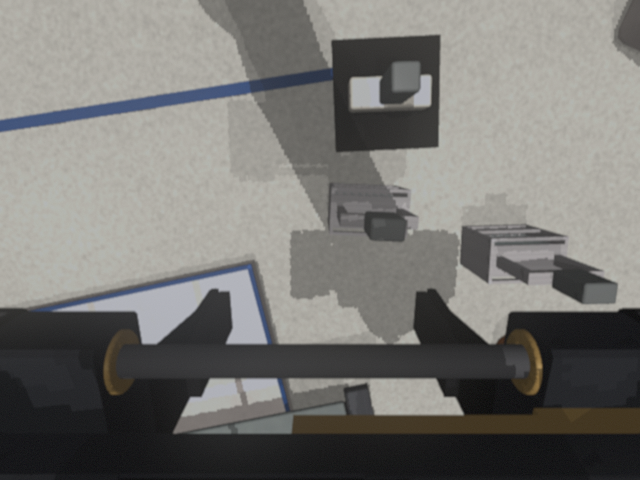

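```bash
cat > car.py <<'E'
from hooks import *
def car(f,boxes=(((.4,.6),(.15,.34)),((.4,.65),(.34,.5)))):
    for bx in boxes:
        for n,z in (('tab',(.16,.175)),('bar',(.125,.137)),('body',(.07,.082))):
            p=pts([f],[*bx,z])[0];print(f,n,len(p), *(rect(p) if len(p)>10 else ''))
E
python3 -c "
from car import *
car('w11')"
```

```text
w11 tab 886 [482.3 266.3] [24.2 16.2] 79.4
w11 bar 557 [481.3 266.7] [60.2 14.5] 82.4
w11 body 1890 [482.3 266.5] [72.1 44.1] 79.2
w11 tab 959 [549.  407.9] [25.8 16.2] 82.7
w11 bar 586 [547.4 408.1] [15.1 61.4] 0.8
w11 body 2344 [549.4 408.3] [73.9 44.8] 83.2
```

```bash
python3 -c "
from car import *
go(.4823,.2664,.20,79.4)"
```

```text
t=28.92 ee [0.5015 0.2188 0.2671] stand [-0.2199  0.2897] yang 81.6 delta mm [19.8 43.6 69.6] roll rad 0.038 F [-0.2  0.5 -0.1] w 0.0870
```

>>> move_arm --pt "5 12 10 0.02 100" --pt "5 14 15 0.01 100" --pt "5 12 18 0 100" --pt "4 4 17 0 100" --pt "0 0 8 0 100" --pt "0 0 0 0 100" --pt "0 0 0 0 100"

```text
time_s: 29.5
ee_pos: [0.4882, 0.2556, 0.1996]
tcp_rot: [[-0.978, 0.192, -0.084], [0.19, 0.981, 0.02], [0.086, 0.004, -0.996]]
force: [-0.4, 0.1, 0.4]
width: 0.0868
```

```bash
python3 -c "
from car import *
go(.4823,.2664,.155,79.4);print(arm.sense()['tcp_rot'].round(3))"
```

```text
t=29.50 ee [0.4882 0.2556 0.1996] stand [-0.2307  0.3273] yang 79.0 delta mm [ 4.   9.3 45.2] roll rad -0.008 F [-0.4  0.1  0.4] w 0.0868
[[-0.978  0.192 -0.084]
 [ 0.19   0.981  0.02 ]
 [ 0.086  0.004 -0.996]]
```

>>> move_arm --pt "2 5 4 0 100" --pt "1 4 10 0 100" --pt "1 0 12 0 100" --pt "0 0 10 0 100" --pt "0 0 6 0 100" --pt "0 0 2 0 100" --pt "0 0 0 0 100"

```text
time_s: 30.08
ee_pos: [0.4863, 0.265, 0.1562]
tcp_rot: [[-0.977, 0.197, -0.076], [0.196, 0.98, 0.024], [0.08, 0.008, -0.997]]
force: [0.7, -0.4, -0.3]
width: 0.087
```

```bash
python3 -c "
from car import *
go(.4823,.2664,.155,79.4);print(arm.sense()['tcp_rot'].round(3));cap('wrist','w12');cap('side','s12')
cv2.imwrite('pics/z12.png',cv2.resize(ld('s12')['frame'][120:290,180:350],None,fx=3.5,fy=3.5))"
```

```text
t=30.08 ee [0.4863 0.265  0.1562] stand [-0.2319  0.3368] yang 78.6 delta mm [4.1 0.6 1.5] roll rad -0.014 F [ 0.7 -0.4 -0.3] w 0.0870
[[-0.977  0.197 -0.076]
 [ 0.196  0.98   0.024]
 [ 0.08   0.008 -0.997]]
```

View pics/w12.png

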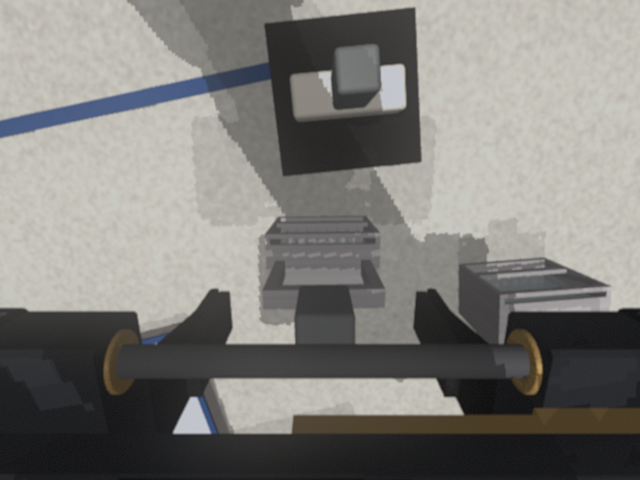

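View pics/z12.png

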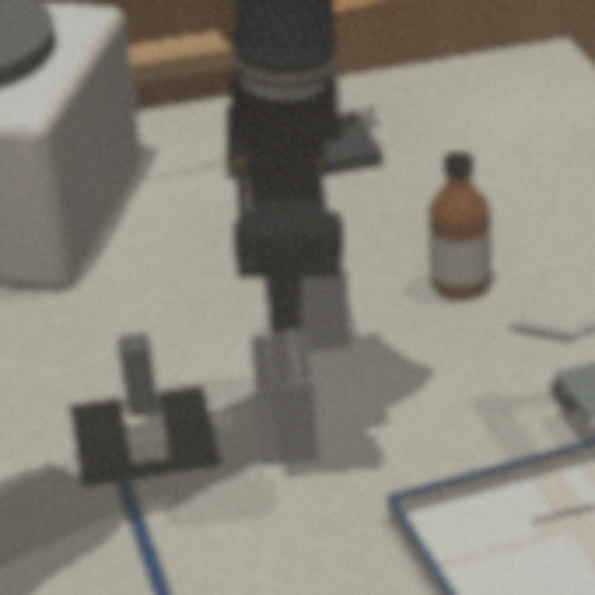

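>>> move_arm --pt "3 0 1 0 60" --pt "1 0 0 0 40" --pt "0 0 0 0 15" --pt "0 0 0 0 15" --pt "0 0 0 0 15" --pt "0 0 0 0 15" --pt "0 0 0 0 15" --pt "0 0 0 0 15" --grip_force 35

```text
time_s: 30.85
ee_pos: [0.4835, 0.2666, 0.1582]
tcp_rot: [[-0.978, 0.198, -0.072], [0.196, 0.98, 0.027], [0.076, 0.012, -0.997]]
force: [0.2, 0.2, -0.6]
width: 0.042
```

```bash
python3 -c "
from car import *
go(.4823,.2664,.155,79.4);print(arm.sense()['tcp_rot'].round(3))"
```

```text
t=30.85 ee [0.4835 0.2666 0.1582] stand [-0.2346  0.3386] yang 78.6 delta mm [ 0.9 -0.4  3.3] roll rad -0.014 F [ 0.2  0.2 -0.6] w 0.0420
[[-0.978  0.198 -0.072]
 [ 0.196  0.98   0.027]
 [ 0.076  0.012 -0.997]]
```

>>> move_arm --pt "0 0 2 -0.01 15" --pt "0 0 1 0 15" --pt "0 0 0 0 15" --pt "0 0 0 0 15" --pt "0 0 0 0 15" --pt "0 0 0 0 15" --pt "0 0 0 0 15"

```text
time_s: 31.43
ee_pos: [0.4834, 0.2666, 0.155]
tcp_rot: [[-0.98, 0.187, -0.072], [0.185, 0.982, 0.026], [0.076, 0.013, -0.997]]
force: [0.3, -0.2, 0.5]
width: 0.0238
```

```bash
python3 -c "
from car import *
go(.4823,.2664,.155,79.4);print(arm.sense()['tcp_rot'].round(3))"
```

```text
t=31.43 ee [0.4834 0.2666 0.155 ] stand [-0.2347  0.3386] yang 79.2 delta mm [ 1.1 -0.4  0.1] roll rad -0.003 F [ 0.3 -0.2  0.5] w 0.0238
[[-0.98   0.187 -0.072]
 [ 0.185  0.982  0.026]
 [ 0.076  0.013 -0.997]]
```

>>> move_arm --pt "0 0 -8 0 15" --pt "0 0 -15 0 15" --pt "0 0 -20 0 15" --pt "0 0 -20 0 15" --pt "0 0 -20 0 15" --pt "0 0 -12 0 15" --pt "0 0 -5 0 15" --pt "0 0 0 0 15"

```text
time_s: 32.1
ee_pos: [0.4881, 0.2617, 0.2571]
tcp_rot: [[-0.979, 0.187, -0.08], [0.186, 0.982, 0.02], [0.083, 0.005, -0.997]]
force: [0.3, 0.1, -3.1]
width: 0.0236
```

```bash
python3 -c "
from car import *
x,y=W(-.24,-.125)
go(x,y,.26,93.85);print(arm.sense()['tcp_rot'].round(3))
cap('side','s13')
cv2.imwrite('pics/z13.png',cv2.resize(ld('s13')['frame'][90:290,180:380],None,fx=3,fy=3))"
```

```text
t=32.10 ee [0.4881 0.2617 0.2571] stand [-0.2304  0.3334] yang 79.2 delta mm [-105.8 -446.   -13.9] roll rad -0.256 F [ 0.3  0.1 -3.1] w 0.0236
[[-0.979  0.187 -0.08 ]
 [ 0.186  0.982  0.02 ]
 [ 0.083  0.005 -0.997]]
```

View pics/z13.png

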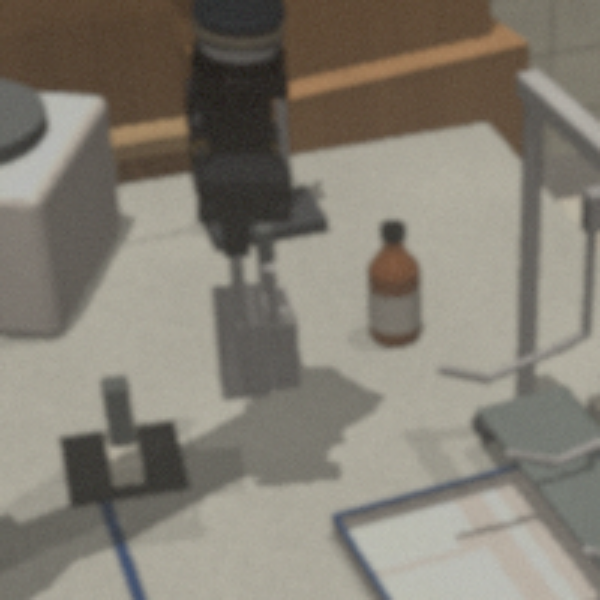

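>>> move_arm --pt "-4 -20 0 -0.02 15" --pt "-4 -26 0 -0.03 15" --pt "-4 -28 0 -0.03 15" --pt "-3 -28 0 -0.03 15" --pt "-2 -28 0 -0.03 15" --pt "-1 -28 0 -0.03 15" --pt "0 -28 0 -0.03 15" --pt "0 -28 0 -0.03 15"

```text
time_s: 32.82
ee_pos: [0.4816, 0.0463, 0.2422]
tcp_rot: [[-0.993, -0.069, -0.098], [-0.071, 0.997, 0.017], [0.096, 0.024, -0.995]]
force: [1.8, 0.0, -2.6]
width: 0.0237
```

```bash
python3 -c "
from car import *
x,y=W(-.24,-.125)
go(x,y,.26,93.85);print(arm.sense()['tcp_rot'].round(3))"
```

```text
t=32.82 ee [0.4816 0.0463 0.2422] stand [-0.2513  0.1189] yang 94.0 delta mm [  -8.5 -243.4  -24.6] roll rad 0.002 F [ 1.8  0.  -2.6] w 0.0237
[[-0.993 -0.069 -0.098]
 [-0.071  0.997  0.017]
 [ 0.096  0.024 -0.995]]
```

>>> move_arm --pt "0 -28 -3 0 15" --pt "0 -30 -3 0 15" --pt "0 -30 -3 0 15" --pt "0 -30 -3 0 15" --pt "0 -30 -3 0 15" --pt "0 -30 -3 0 15" --pt "0 -28 -3 0 15" --pt "0 -20 -2 0 15"

```text
time_s: 33.48
ee_pos: [0.4915, -0.1908, 0.2503]
tcp_rot: [[-0.991, -0.069, -0.117], [-0.072, 0.997, 0.018], [0.115, 0.026, -0.993]]
force: [-0.2, -0.3, -2.0]
width: 0.0236
```

```bash
python3 -c "
from car import *
x,y=W(-.24,-.125)
go(x,y,.26,93.85);print(arm.sense()['tcp_rot'].round(3))"
```

```text
t=33.48 ee [ 0.4915 -0.1908  0.2503] stand [-0.2573 -0.1183] yang 94.0 delta mm [-16.   -6.5 -11.8] roll rad 0.002 F [-0.2 -0.3 -2. ] w 0.0236
[[-0.991 -0.069 -0.117]
 [-0.072  0.997  0.018]
 [ 0.115  0.026 -0.993]]
```

```bash
python3 -c "
from car import *
x,y=W(-.17,-.125)
go(x,y,.256,93.85)"
```

```text
t=33.48 ee [ 0.4915 -0.1908  0.2503] stand [-0.2573 -0.1183] yang 94.0 delta mm [-86.   -6.8 -15.9] roll rad 0.002 F [-0.2 -0.3 -2. ] w 0.0236
```

>>> move_arm --pt "-10 -3 -3 0 15" --pt "-14 -3 -3 0 15" --pt "-14 -1 -3 0 15" --pt "-14 0 -3 0 15" --pt "-14 0 -3 0 15" --pt "-12 0 -2 0 15" --pt "-6 0 0 0 15" --pt "0 0 0 0 15"

```text
time_s: 34.15
ee_pos: [0.5733, -0.2, 0.246]
tcp_rot: [[-0.989, -0.054, -0.135], [-0.057, 0.998, 0.02], [0.134, 0.027, -0.991]]
force: [-0.2, -0.4, -2.9]
width: 0.0235
```

```bash
python3 -c "
from car import *
x,y=W(-.0875,-.125)
go(x,y,.256,93.85);print(arm.sense()['tcp_rot'].round(3))
cap('side','s14');hooks('s14')
cv2.imwrite('pics/z14.png',cv2.resize(ld('s14')['frame'][150:350,280:480],None,fx=3,fy=3))"
```

```text
t=34.15 ee [ 0.5733 -0.2     0.246 ] stand [-0.1764 -0.1329] yang 93.1 delta mm [-86.6   9.4 -21.5] roll rad -0.014 F [-0.2 -0.4 -2.9] w 0.0235
[[-0.989 -0.054 -0.135]
 [-0.057  0.998  0.02 ]
 [ 0.134  0.027 -0.991]]
s14 [(np.int64(11), np.float64(1.1)), (np.int64(0), None), (np.int64(140), np.float64(-0.2))]
```

View pics/z14.png

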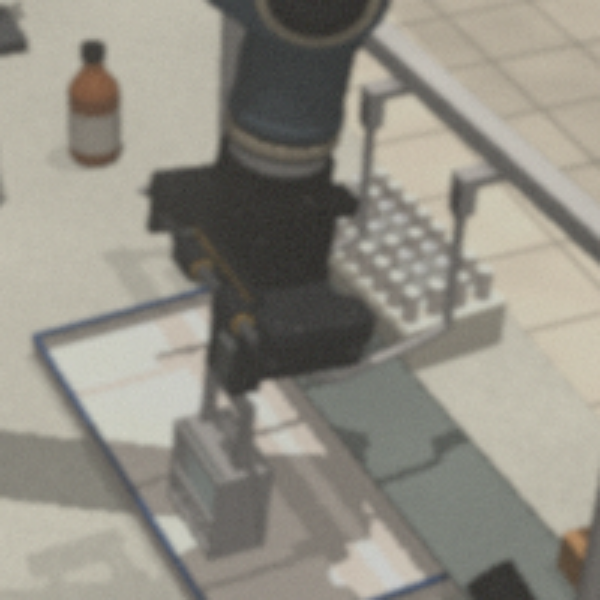

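>>> move_arm --pt "2 5 -10 -0.01 15" --pt "2 4 -8 0 15"

```text
time_s: 34.37
ee_pos: [0.5676, -0.1916, 0.2627]
tcp_rot: [[-0.988, -0.062, -0.143], [-0.065, 0.998, 0.021], [0.142, 0.031, -0.989]]
force: [-0.8, 0.5, -2.6]
width: 0.0235
```

```bash
python3 -c "
from car import *
x,y=W(-.0875,-.125)
go(x,y,.256,93.85);print(arm.sense()['tcp_rot'].round(3))"
```

```text
t=34.37 ee [ 0.5676 -0.1916  0.2627] stand [-0.1815 -0.1242] yang 93.5 delta mm [-94.   -0.5  -6.7] roll rad -0.005 F [-0.8  0.5 -2.6] w 0.0235
[[-0.988 -0.062 -0.143]
 [-0.065  0.998  0.021]
 [ 0.142  0.031 -0.989]]
```

>>> move_arm --pt "0 0 0 0 15" --pt "0 0 0 0 15"

```text
time_s: 34.53
ee_pos: [0.5672, -0.1907, 0.2656]
tcp_rot: [[-0.988, -0.063, -0.14], [-0.066, 0.998, 0.022], [0.138, 0.031, -0.99]]
force: [0.3, 0.3, -2.8]
width: 0.0239
```

```bash
python3 -c "
from car import *
x,y=W(-.0875,-.125)
go(x,y,.257,93.85);print(arm.sense()['tcp_rot'].round(3))"
```

```text
t=34.53 ee [ 0.5672 -0.1907  0.2656] stand [-0.1818 -0.1233] yang 93.6 delta mm [-94.6  -1.6  -4.6] roll rad -0.004 F [ 0.3  0.3 -2.8] w 0.0239
[[-0.988 -0.063 -0.14 ]
 [-0.066  0.998  0.022]
 [ 0.138  0.031 -0.99 ]]
```

>>> move_arm --pt "-18 -1 0 0 15" --pt "-20 0 -1 0 15" --pt "-20 0 -1 0 15" --pt "-18 0 -1 0 15"

```text
time_s: 34.87
ee_pos: [0.6403, -0.1888, 0.2623]
tcp_rot: [[-0.989, -0.058, -0.137], [-0.061, 0.998, 0.023], [0.136, 0.031, -0.99]]
force: [1.1, -0.1, -2.7]
width: 0.0235
```

```bash
python3 -c "
from car import *
x,y=W(-.0875,-.125)
go(x,y,.257,93.85);print(arm.sense()['tcp_rot'].round(3))
cap('side','s15');cap('scene','c15')
cv2.imwrite('pics/z15.png',cv2.resize(ld('s15')['frame'][150:350,280:480],None,fx=3,fy=3))
cv2.imwrite('pics/z15c.png',cv2.resize(ld('c15')['frame'][200:380,200:440],None,fx=3,fy=3))"
```

```text
t=34.87 ee [ 0.6403 -0.1888  0.2623] stand [-0.1087 -0.1263] yang 93.3 delta mm [-21.7   1.3   2.4] roll rad -0.009 F [ 1.1 -0.1 -2.7] w 0.0235
[[-0.989 -0.058 -0.137]
 [-0.061  0.998  0.023]
 [ 0.136  0.031 -0.99 ]]
```

View pics/z15.png

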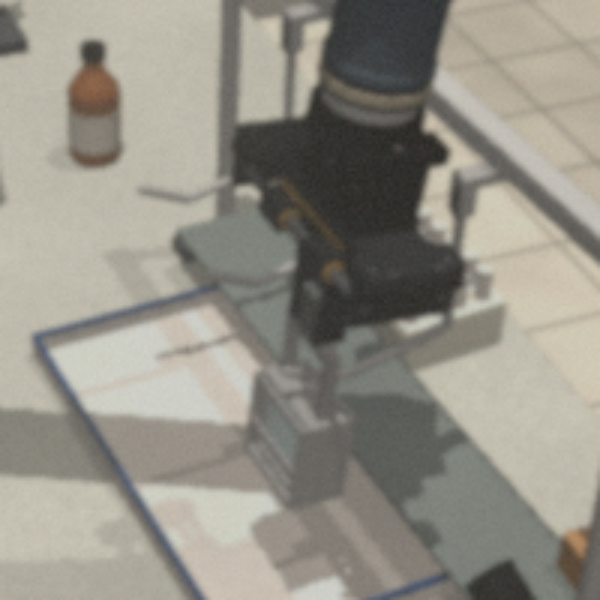

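View pics/z15c.png

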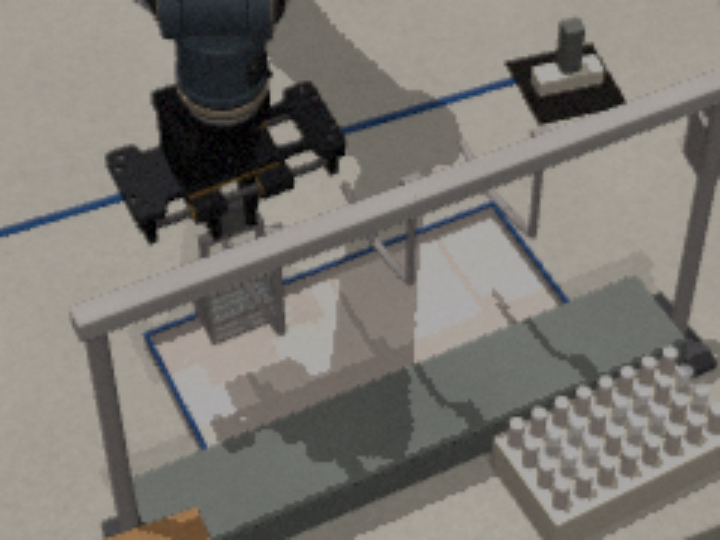

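>>> move_arm --pt "-10 0 0 -0.005 15" --pt "-10 1 0 0 15" --pt "-2 0 4 0 15" --pt "0 0 7 0 15" --pt "0 0 7 0 15"

```text
time_s: 35.38
ee_pos: [0.6602, -0.1858, 0.2412]
tcp_rot: [[-0.989, -0.064, -0.136], [-0.067, 0.997, 0.022], [0.135, 0.031, -0.99]]
force: [-0.5, 1.2, -3.7]
width: 0.0237
```

```bash
python3 -c "
from car import *
x,y=W(-.0865,-.125)
go(x,y,.226,93.85);print(arm.sense()['tcp_rot'].round(3))"
```

```text
t=35.38 ee [ 0.6602 -0.1858  0.2412] stand [-0.0886 -0.1246] yang 93.7 delta mm [-4.2 -0.8 14.8] roll rad -0.003 F [-0.5  1.2 -3.7] w 0.0237
[[-0.989 -0.064 -0.136]
 [-0.067  0.997  0.022]
 [ 0.135  0.031 -0.99 ]]
```

>>> move_arm --pt "-1 0 4 0 15" --pt "-1 0 4 0 15" --pt "-1 0 3 0 15" --pt "0 0 2 0 15"

```text
time_s: 35.72
ee_pos: [0.6596, -0.1862, 0.2278]
tcp_rot: [[-0.989, -0.062, -0.137], [-0.066, 0.998, 0.022], [0.135, 0.031, -0.99]]
force: [2.4, 0.8, 9.2]
width: 0.0233
```

```bash
python3 -c "
from car import *
x,y=W(-.0865,-.125)
go(x,y,.226,93.85);print(arm.sense()['tcp_rot'].round(3))"
```

```text
t=35.72 ee [ 0.6596 -0.1862  0.2278] stand [-0.0893 -0.1249] yang 93.6 delta mm [-3.  -0.1  1.4] roll rad -0.005 F [2.4 0.8 9.2] w 0.0233
[[-0.989 -0.062 -0.137]
 [-0.066  0.998  0.022]
 [ 0.135  0.031 -0.99 ]]
```

>>> move_arm --pt "-1 0 -1.5 0 15"

```text
time_s: 35.8
ee_pos: [0.6607, -0.1864, 0.2295]
tcp_rot: [[-0.989, -0.062, -0.136], [-0.065, 0.998, 0.022], [0.135, 0.03, -0.99]]
force: [-0.3, -0.5, -2.8]
width: 0.0234
```

```bash
python3 -c "
from car import *
x,y=W(-.0865,-.125)
go(x,y,.226,93.85)
cap('side','s16')
cv2.imwrite('pics/z16.png',cv2.resize(ld('s16')['frame'][150:350,280:480],None,fx=3,fy=3))"
```

```text
t=35.80 ee [ 0.6607 -0.1864  0.2295] stand [-0.0883 -0.1253] yang 93.5 delta mm [-2.2  0.2  3.3] roll rad -0.005 F [-0.3 -0.5 -2.8] w 0.0234
```

View pics/z16.png

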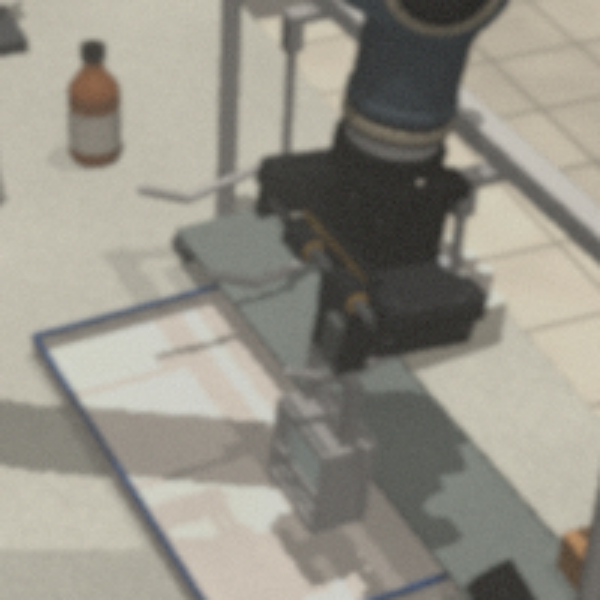

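>>> move_arm --pt "-1 0 1.5 0 15"

```text
time_s: 35.93
ee_pos: [0.662, -0.1865, 0.2287]
tcp_rot: [[-0.989, -0.062, -0.135], [-0.065, 0.998, 0.021], [0.133, 0.03, -0.991]]
force: [0.1, -0.2, -2.5]
width: 0.0238
```

>>> move_arm --pt "0 0 0.5 0 15"

```text
time_s: 36.02
ee_pos: [0.662, -0.1863, 0.2277]
tcp_rot: [[-0.989, -0.062, -0.135], [-0.065, 0.998, 0.022], [0.133, 0.03, -0.991]]
force: [0.2, 0.8, -3.0]
width: 0.024
```

>>> move_arm --pt "0 0 1 0 15"

```text
time_s: 36.1
ee_pos: [0.662, -0.1864, 0.227]
tcp_rot: [[-0.989, -0.062, -0.135], [-0.065, 0.998, 0.021], [0.133, 0.03, -0.991]]
force: [0.0, -0.2, 5.0]
width: 0.0239
```

>>> move_arm --pt "0 0 0.7 0 15"

```text
time_s: 36.18
ee_pos: [0.6621, -0.1866, 0.227]
tcp_rot: [[-0.989, -0.062, -0.134], [-0.065, 0.998, 0.021], [0.132, 0.03, -0.991]]
force: [-0.5, 0.9, 3.6]
width: 0.0236
```

>>> move_arm --pt "0 0 0 0 30" --pt "0 0 0 0 32" --pt "0 0 0 0 32" --pt "0 0 0 0 32" --pt "0 0 0 0 32" --pt "0 0 0 0 32" --grip_force 5

```text
time_s: 36.68
ee_pos: [0.662, -0.1867, 0.2272]
tcp_rot: [[-0.989, -0.062, -0.134], [-0.065, 0.998, 0.021], [0.132, 0.03, -0.991]]
force: [0.5, 0.2, -0.4]
width: 0.0284
```

```bash
python3 -c "
from car import *
x,y=W(-.0865,-.125)
go(x,y,.226,93.85);print(arm.sense()['tcp_rot'].round(3))
cap('side','s17')
cv2.imwrite('pics/z17.png',cv2.resize(ld('s17')['frame'][150:350,280:480],None,fx=3,fy=3))"
```

```text
t=36.68 ee [ 0.662  -0.1867  0.2272] stand [-0.0869 -0.1256] yang 93.5 delta mm [-0.6  0.6  1.1] roll rad -0.005 F [ 0.5  0.2 -0.4] w 0.0284
[[-0.989 -0.062 -0.134]
 [-0.065  0.998  0.021]
 [ 0.132  0.03  -0.991]]
```

View pics/z17.png

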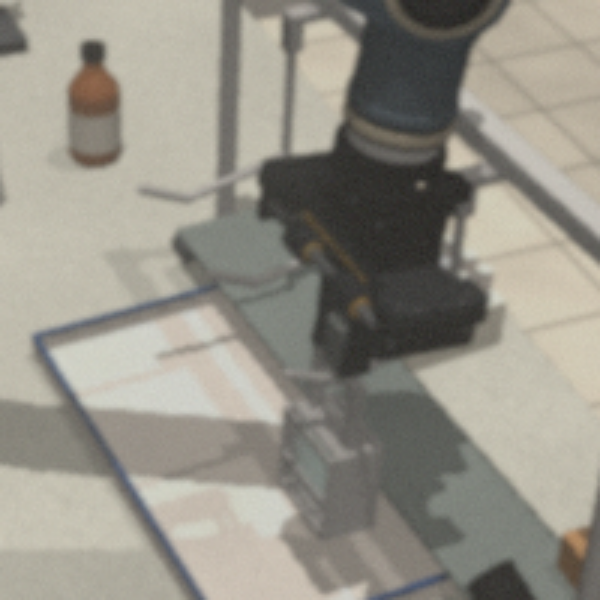

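```bash
cat > sw.py <<'E'
from car import *
def sw(n=6,y=-.125,pre='k'):
    for i in range(n):
        f=f'{pre}{i}';cap('side',f);P=cloud(ld(f)).reshape(-1,3);P=P[np.isfinite(P[:,0])];q=S(P)
        r=[]
        for z0,z1 in((.075,.10),(.115,.14),(.205,.24)):
            k=(abs(q[:,1]+.004-y)<.06)&(abs(q[:,0]+.09)<.05)&(P[:,2]>z0)&(P[:,2]<z1)
            r+=[k.sum(),*(np.percentile(q[k,0],[5,95])*1000).round(1),*((np.percentile(q[k,1],[5,95])+.004-y)*1000).round(1)] if k.sum()>10 else [0]
        print(r)
E
python3 -c "
from sw import *
sw()"
```

```text
[np.int64(316), np.float64(-117.5), np.float64(-77.5), np.float64(-39.2), np.float64(32.5), np.int64(243), np.float64(-114.0), np.float64(-74.4), np.float64(-38.4), np.float64(33.8), np.int64(287), np.float64(-126.6), np.float64(-81.1), np.float64(-22.4), np.float64(22.3)]
[np.int64(313), np.float64(-116.8), np.float64(-77.4), np.float64(-38.3), np.float64(32.6), np.int64(242), np.float64(-113.8), np.float64(-74.2), np.float64(-36.8), np.float64(35.8), np.int64(291), np.float64(-126.2), np.float64(-81.7), np.float64(-22.0), np.float64(22.3)]
[np.int64(300), np.float64(-117.0), np.float64(-78.0), np.float64(-36.6), np.float64(33.9), np.int64(245), np.float64(-114.1), np.float64(-73.3), np.float64(-36.0), np.float64(36.3), np.int64(299), np.float64(-126.5), np.float64(-81.1), np.float64(-21.8), np.float64(22.5)]
[np.int64(308), np.float64(-117.2), np.float64(-77.3), np.float64(-35.2), np.float64(37.0), np.int64(249), np.float64(-114.0), np.float64(-73.2), np.float64(-34.9), np.float64(37.6), np.int64(283), np.float64(-127.2), np.float64(-80.6), np.float64(-22.6), np.float64(23.7)]
[np.int64(317), np.float64(-116.9), np.float64(-78.8), np.float64(-33.8), np.float64(37.9), np.int64(240), np.float64(-114.2), np.float64(-74.6), np.float64(-34.3), np.float64(38.5), np.int64(283), np.float64(-127.6), np.float64(-81.2), np.float64(-21.6), np.float64(22.9)]
[np.int64(306), np.float64(-117.1), np.float64(-78.0), np.float64(-33.1), np.float64(38.1), np.int64(237), np.float64(-113.6), np.float64(-73.5), np.float64(-33.1), np.float64(39.0), np.int64(284), np.float64(-127.3), np.float64(-81.3), np.float64(-21.8), np.float64(21.6)]
```

>>> move_arm --pt "0 0 0 0 36" --pt "0 0 0 0 36" --pt "0 0 0 0 36" --pt "0 0 0 0 36" --pt "0 0 0 0 36" --pt "0 0 0 0 36" --pt "0 0 0 0 36" --pt "0 0 0 0 36"

```text
time_s: 37.7
ee_pos: [0.6621, -0.1867, 0.2273]
tcp_rot: [[-0.989, -0.062, -0.134], [-0.065, 0.998, 0.021], [0.132, 0.029, -0.991]]
force: [0.1, 0.3, 0.3]
width: 0.0316
```

```bash
sed -i 's/r+=\[k.sum.*/r+=[round(1000*np.percentile(q[k,0],[5,95]).mean(),1),round(1000*(np.percentile(q[k,1],[5,95]).mean()+.004-y),1)] if k.sum()>10 else [0]/; s/print(r)/print(np.round(arm.sense()["time_s"],2),[float(v) for v in r])/' sw.py; python3 -c "
from sw import *
sw(12)
go(.66,-.1867,.227)"
```

```text
37.75 [-97.9, -0.2, -94.6, 0.7, -105.3, 0.0]
37.8 [-97.0, 1.2, -94.8, 1.5, -103.9, -0.0]
37.85 [-97.6, 1.6, -94.0, 2.2, -104.2, 0.2]
37.9 [-97.7, 2.6, -94.2, 2.7, -104.4, -0.0]
37.95 [-97.4, 2.4, -93.9, 3.0, -103.2, -0.6]
38.0 [-97.2, 2.0, -94.3, 2.7, -103.9, 0.2]
38.05 [-97.2, 1.9, -94.3, 2.5, -103.8, -0.1]
38.1 [-97.3, 1.3, -94.3, 2.0, -104.6, -0.0]
38.15 [-97.3, -0.1, -94.3, 0.8, -104.4, -0.1]
38.2 [-96.8, -0.8, -94.0, 0.1, -104.0, -0.2]
38.25 [-96.7, -1.9, -94.2, -0.6, -104.0, 0.1]
38.3 [-97.4, -2.8, -94.1, -0.9, -103.6, 0.2]
t=38.30 ee [ 0.662  -0.1867  0.2273] stand [-0.0869 -0.1256] yang 93.5 delta mm [2.  0.1 0.5] roll rad 0.000 F [0.7 0.2 0.4] w 0.0313
```

>>> move_arm --pt "0 0 0 0 70" --pt "0 0 0 0 70" --pt "0 0 0 0 70" --pt "0 0 0 0 70" --pt "0 0 0 0 70" --pt "0 0 0 0 70"

```text
time_s: 38.8
ee_pos: [0.662, -0.1867, 0.2272]
tcp_rot: [[-0.989, -0.062, -0.134], [-0.065, 0.998, 0.021], [0.132, 0.03, -0.991]]
force: [-0.2, -0.3, -0.1]
width: 0.059
```

>>> move_arm --pt "0.5 0 -6 0 70" --pt "2 0 -15 0 70" --pt "3 0 -20 0 70" --pt "3 0 -20 0 80" --pt "8 0 -8 0 100" --pt "15 0 0 0 100" --pt "20 0 0 0 100" --pt "20 0 0 0 100"

```text
time_s: 39.47
ee_pos: [0.6005, -0.1916, 0.3078]
tcp_rot: [[-0.989, -0.066, -0.135], [-0.069, 0.997, 0.02], [0.133, 0.029, -0.991]]
force: [0.2, -0.2, 0.6]
width: 0.0838
```

```bash
python3 -c "
from sw import *
go(.549,.408,.26,83);print(arm.sense()['tcp_rot'].round(3))
sw(8);hooks('k7');tray('k7')
"
```

```text
t=39.47 ee [ 0.6005 -0.1916  0.3078] stand [-0.1486 -0.1264] yang 93.8 delta mm [  3.2 600.1  66.5] roll rad 0.188 F [ 0.2 -0.2  0.6] w 0.0838
[[-0.989 -0.066 -0.135]
 [-0.069  0.997  0.02 ]
 [ 0.133  0.029 -0.991]]
39.52 [-96.7, -0.3, -94.0, 0.5, -106.6, 2.4]
39.57 [-97.3, 0.6, -94.0, 2.0, -106.0, 2.3]
39.62 [-97.0, 1.4, -94.3, 2.3, -106.8, 2.3]
39.67 [-97.6, 2.3, -93.6, 3.0, -105.5, 2.9]
39.72 [-97.6, 2.6, -94.0, 3.0, -105.2, 3.3]
39.77 [-97.3, 2.6, -94.2, 2.7, -106.4, 3.4]
39.82 [-97.5, 2.0, -94.2, 2.2, -106.2, 2.7]
39.87 [-97.3, 1.0, -93.9, 2.1, -106.8, 2.3]
k7 [(np.int64(101), np.float64(0.2)), (np.int64(98), np.float64(-1.0)), (np.int64(363), np.float64(-0.9))]
k7 227 z 0.02239859863428297
  front@ -0.15 [-0.2031 -0.2006 -0.1987]
  front@ 0 [-0.2012 -0.2005 -0.1984]
  front@ 0.15 [-0.2028 -0.2002 -0.1981]
  y ext [-0.1967  0.2047] x ext [-0.2034 -0.0301]
```

View pics/k7.png

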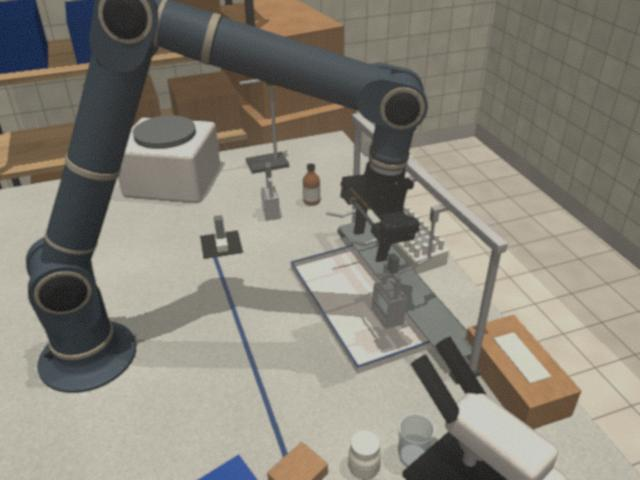

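>>> move_arm --pt "20 15 0 0 100" --pt "15 30 0 0 100" --pt "8 35 0 0 100" --pt "5 35 0 0 100" --pt "0 37 0 0 100" --pt "0 37 0 0 100" --pt "0 37 0 0 100" --pt "0 37 0 0 100"

```text
time_s: 40.53
ee_pos: [0.5382, 0.0674, 0.3162]
tcp_rot: [[-0.989, -0.048, -0.14], [-0.05, 0.999, 0.013], [0.139, 0.02, -0.99]]
force: [0.3, 0.5, -0.3]
width: 0.0869
```

>>> move_arm --pt "0 37 0 0.02 100" --pt "0 37 0 0.02 100" --pt "-5 37 0 0.02 100" --pt "-5 37 0 0.02 100" --pt "-5 37 0 0.02 100" --pt "-5 35 0 0.02 100" --pt "-5 30 0 0.02 100" --pt "0 20 0 0.02 100"

```text
time_s: 41.2
ee_pos: [0.566, 0.3583, 0.3133]
tcp_rot: [[-0.984, 0.107, -0.142], [0.107, 0.994, 0.014], [0.143, -0.002, -0.99]]
force: [-0.0, 0.6, -0.4]
width: 0.0869
```

```bash
python3 -c "
from car import *
go(.549,.408,.255,83);print(arm.sense()['tcp_rot'].round(3))
"
```

```text
t=41.20 ee [0.566  0.3583 0.3133] stand [-0.1461  0.4245] yang 83.8 delta mm [13.8 47.7 60.8] roll rad 0.014 F [-0.   0.6 -0.4] w 0.0869
[[-0.984  0.107 -0.142]
 [ 0.107  0.994  0.014]
 [ 0.143 -0.002 -0.99 ]]
```

>>> move_arm --pt "5 20 15 0.01 100" --pt "5 18 30 0 100" --pt "4 8 30 0 100" --pt "0 0 10 0 100" --pt "0 0 0 0 100" --pt "0 0 0 0 100"

```text
time_s: 41.7
ee_pos: [0.5445, 0.4199, 0.2243]
tcp_rot: [[-0.984, 0.106, -0.143], [0.105, 0.994, 0.013], [0.143, -0.002, -0.99]]
force: [0.0, -0.6, 0.3]
width: 0.087
```

```bash
python3 -c "
from car import *
go(.549,.408,.155,83);print(arm.sense()['tcp_rot'].round(3))
cap('wrist','w18');car('w18')
"
```

```text
t=41.70 ee [0.5445 0.4199 0.2243] stand [-0.1635  0.4875] yang 83.9 delta mm [-15.6 -11.2  67.8] roll rad 0.016 F [ 0.  -0.6  0.3] w 0.0870
[[-0.984  0.106 -0.143]
 [ 0.105  0.994  0.013]
 [ 0.143 -0.002 -0.99 ]]
w18 tab 0
w18 bar 0
w18 body 0
w18 tab 1184 [549.2 408.4] [23.3 16.1] 83.9
w18 bar 856 [547.8 408.4] [60.3 13.1] 83.4
w18 body 2551 [549.2 408.4] [71.9 44.2] 82.9
```

>>> move_arm --pt "-5 -4 5 0.01 100" --pt "-5 -4 10 0 100" --pt "-4 -2 14 0 100" --pt "-1 0 14 0 100" --pt "0 0 12 0 100" --pt "0 0 6 0 100" --pt "0 0 0 0 100"

```text
time_s: 42.33
ee_pos: [0.5611, 0.4002, 0.1665]
tcp_rot: [[-0.983, 0.131, -0.126], [0.13, 0.991, 0.02], [0.128, 0.003, -0.992]]
force: [-0.9, 0.0, -0.1]
width: 0.087
```

```bash
python3 -c "
from car import *
go(.5492,.4084,.155,83);print(arm.sense()['tcp_rot'].round(3))
"
```

```text
t=42.33 ee [0.5611 0.4002 0.1665] stand [-0.1482  0.4667] yang 82.5 delta mm [11.3  6.5 13.1] roll rad -0.009 F [-0.9  0.  -0.1] w 0.0870
[[-0.983  0.131 -0.126]
 [ 0.13   0.991  0.02 ]
 [ 0.128  0.003 -0.992]]
```

>>> move_arm --pt "4 2 2 -0.005 100" --pt "4 2 3 0 100" --pt "2 1 4 0 100" --pt "0 0 3 0 100" --pt "0 0 0 0 100" --pt "0 0 0 0 100"

```text
time_s: 42.83
ee_pos: [0.5502, 0.4081, 0.1573]
tcp_rot: [[-0.984, 0.125, -0.123], [0.123, 0.992, 0.023], [0.125, 0.007, -0.992]]
force: [0.5, -0.1, -0.4]
width: 0.087
```

```bash
python3 -c "
from car import *
go(.5492,.4084,.155,83);print(arm.sense()['tcp_rot'].round(3));cap('wrist','w19')
"
```

```text
t=42.83 ee [0.5502 0.4081 0.1573] stand [-0.1585  0.4754] yang 82.8 delta mm [0.8 0.1 2.4] roll rad -0.004 F [ 0.5 -0.1 -0.4] w 0.0870
[[-0.984  0.125 -0.123]
 [ 0.123  0.992  0.023]
 [ 0.125  0.007 -0.992]]
```

View pics/w19.png

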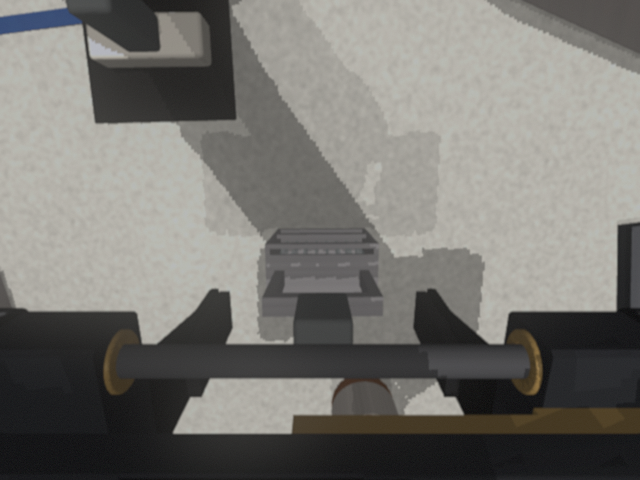

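Tab (col 322) is centred between the fingers (230–420). Close.

>>> move_arm --pt "0 0 2 0 60" --pt "0 0 0 0 40" --pt "0 0 0 0 15" --pt "0 0 0 0 15" --pt "0 0 0 0 15" --pt "0 0 0 0 15" --pt "0 0 0 0 15" --pt "0 0 0 0 15" --grip_force 35

```text
time_s: 43.55
ee_pos: [0.5508, 0.4081, 0.1559]
tcp_rot: [[-0.985, 0.126, -0.122], [0.124, 0.992, 0.024], [0.124, 0.008, -0.992]]
force: [0.0, 0.1, -0.8]
width: 0.0415
```

>>> move_arm --pt "0 0 0 0 15" --pt "0 0 0 0 15" --pt "0 0 0 0 15" --pt "0 0 0 0 15" --pt "0 0 0 0 15" --pt "0 0 0 0 15"

```text
time_s: 44.05
ee_pos: [0.5508, 0.4079, 0.1559]
tcp_rot: [[-0.985, 0.126, -0.122], [0.124, 0.992, 0.023], [0.124, 0.008, -0.992]]
force: [-0.3, -0.2, 0.1]
width: 0.0241
```

```bash
python3 -c "
from car import *
go(.5492,.4084,.155,83);print(arm.sense()['tcp_rot'].round(3))
"
```

```text
t=44.05 ee [0.5508 0.4079 0.1559] stand [-0.1579  0.4751] yang 82.8 delta mm [1.6 0.2 1.1] roll rad -0.004 F [-0.3 -0.2  0.1] w 0.0241
[[-0.985  0.126 -0.122]
 [ 0.124  0.992  0.023]
 [ 0.124  0.008 -0.992]]
```

>>> move_arm --pt "1 0 -8 0 15" --pt "2 0 -16 0 15" --pt "3 0 -22 0 15" --pt "3 0 -22 0 15" --pt "3 0 -22 0 15" --pt "2 0 -14 0 15" --pt "0 0 0 0 15"

```text
time_s: 44.63
ee_pos: [0.5474, 0.4057, 0.2622]
tcp_rot: [[-0.984, 0.126, -0.13], [0.125, 0.992, 0.016], [0.131, -0.0, -0.991]]
force: [-0.2, 0.0, -1.1]
width: 0.0234
```

```bash
python3 -c "
from car import *
x,y=W(-.19,.125)
go(x,y,.265,93.85);print(arm.sense()['tcp_rot'].round(3))
"
```

```text
t=44.63 ee [0.5474 0.4057 0.2622] stand [-0.1615  0.4731] yang 82.8 delta mm [ -38.3 -347.1   -7.9] roll rad -0.194 F [-0.2  0.  -1.1] w 0.0234
[[-0.984  0.126 -0.13 ]
 [ 0.125  0.992  0.016]
 [ 0.131 -0.    -0.991]]
```

>>> move_arm --pt "0 -20 -1 -0.02 15" --pt "0 -28 -1 -0.03 15" --pt "0 -33 -1 -0.03 15" --pt "0 -35 -1 -0.03 15" --pt "0 -35 -1 -0.03 15" --pt "0 -35 -1 -0.02 15" --pt "0 -35 -1 -0.02 15" --pt "0 -35 -1 -0.01 15"

```text
time_s: 45.3
ee_pos: [0.5372, 0.1521, 0.2587]
tcp_rot: [[-0.986, -0.092, -0.138], [-0.095, 0.995, 0.018], [0.136, 0.031, -0.99]]
force: [1.2, -0.8, -2.5]
width: 0.0237
```

```bash
python3 -c "
from car import *
x,y=W(-.19,.125)
go(x,y,.265,93.85);print(arm.sense()['tcp_rot'].round(3))
"
```

```text
t=45.30 ee [0.5372 0.1521 0.2587] stand [-0.1887  0.2208] yang 95.3 delta mm [  4.9 -95.5  -8.7] roll rad 0.025 F [ 1.2 -0.8 -2.5] w 0.0237
[[-0.986 -0.092 -0.138]
 [-0.095  0.995  0.018]
 [ 0.136  0.031 -0.99 ]]
```

>>> move_arm --pt "2 -32 -3 0.01 15" --pt "2 -30 -3 0.01 15" --pt "1 -18 -2 0 15" --pt "0 -8 0 0 15" --pt "0 0 0 0 15" --pt "0 0 0 0 15"

```text
time_s: 45.8
ee_pos: [0.5372, 0.0482, 0.2608]
tcp_rot: [[-0.988, -0.056, -0.144], [-0.058, 0.998, 0.014], [0.143, 0.022, -0.989]]
force: [0.3, 0.2, -1.8]
width: 0.0234
```

```bash
python3 -c "
from car import *
x,y=W(-.0875,.125)
go(x,y,.258,93.85);print(arm.sense()['tcp_rot'].round(3))
cap('side','s20')
cv2.imwrite('pics/z20.png',cv2.resize(ld('s20')['frame'][120:350,250:480],None,fx=2.6,fy=2.6))"
```

```text
t=45.80 ee [0.5372 0.0482 0.2608] stand [-0.1957  0.1171] yang 93.2 delta mm [-107.4    9.1  -12.5] roll rad -0.011 F [ 0.3  0.2 -1.8] w 0.0234
[[-0.988 -0.056 -0.144]
 [-0.058  0.998  0.014]
 [ 0.143  0.022 -0.989]]
```

View pics/z20.png

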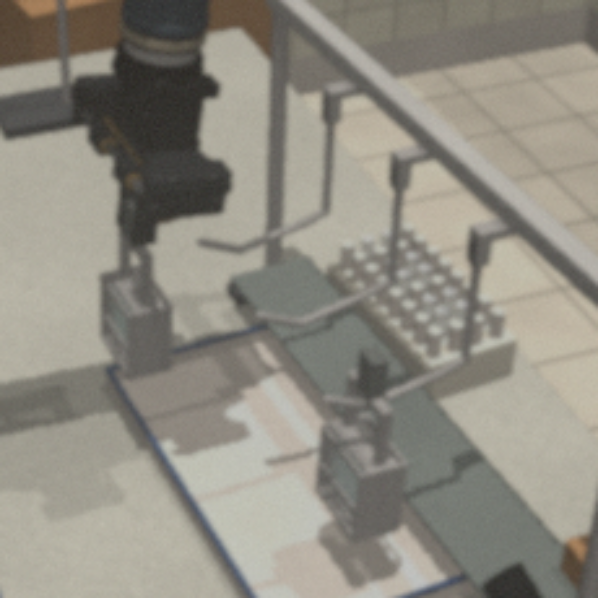

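>>> move_arm --pt "-6 3 -2 -0.01 15" --pt "-14 3 -2 0 15" --pt "-18 2 -2 0 15" --pt "-18 0 -2 0 15" --pt "-18 0 -2 0 15" --pt "-10 0 -1 0 15"

```text
time_s: 46.35
ee_pos: [0.6235, 0.0789, 0.2582]
tcp_rot: [[-0.985, -0.089, -0.147], [-0.093, 0.996, 0.019], [0.145, 0.032, -0.989]]
force: [0.3, 0.0, -2.0]
width: 0.0236
```

```bash
python3 -c "
from car import *
x,y=W(-.0875,.125)
go(x,y,.258,93.85);print(arm.sense()['tcp_rot'].round(3))
cap('side','s21')
cv2.imwrite('pics/z21.png',cv2.resize(ld('s21')['frame'][120:350,250:480],None,fx=2.6,fy=2.6))"
```

```text
t=46.35 ee [0.6235 0.0789 0.2582] stand [-0.1075  0.142 ] yang 95.1 delta mm [-19.4 -17.4  -3.2] roll rad 0.022 F [ 0.3  0.  -2. ] w 0.0236
[[-0.985 -0.089 -0.147]
 [-0.093  0.996  0.019]
 [ 0.145  0.032 -0.989]]
```

View pics/z21.png

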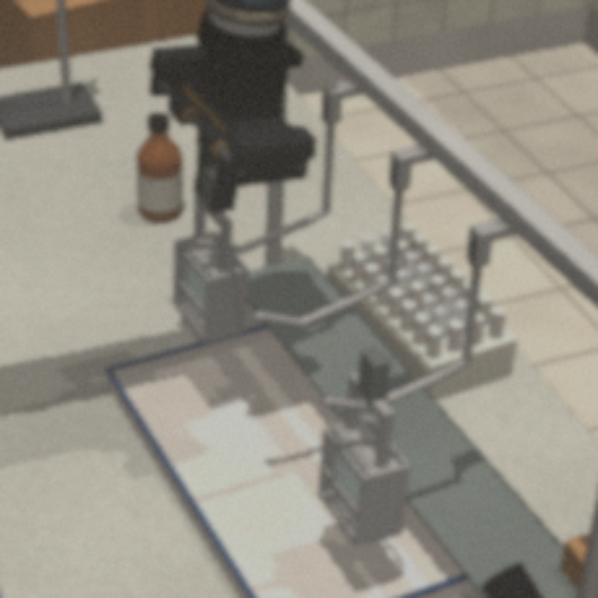

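>>> move_arm --pt "0 -5 0 0.01 15" --pt "0 -6 0 0.01 15" --pt "0 -4 0 0 15" --pt "0 0 0 0 15" --pt "0 0 0 0 15"

```text
time_s: 46.82
ee_pos: [0.6251, 0.0692, 0.2554]
tcp_rot: [[-0.986, -0.077, -0.15], [-0.081, 0.997, 0.019], [0.148, 0.031, -0.989]]
force: [-0.5, 0.0, -3.1]
width: 0.0237
```

```bash
python3 -c "
from car import *
x,y=W(-.0875,.125)
go(x,y,.258,93.85);print(arm.sense()['tcp_rot'].round(3))
for i in range(3):cap('side','s22');hooks('s22')
"
```

```text
t=46.82 ee [0.6251 0.0692 0.2554] stand [-0.1066  0.1321] yang 94.4 delta mm [-18.4  -7.2  -5.6] roll rad 0.010 F [-0.5  0.  -3.1] w 0.0237
[[-0.986 -0.077 -0.15 ]
 [-0.081  0.997  0.019]
 [ 0.148  0.031 -0.989]]
s22 [(np.int64(245), np.float64(-4.0)), (np.int64(148), np.float64(0.3)), (np.int64(362), np.float64(-0.4))]
s22 [(np.int64(255), np.float64(-4.1)), (np.int64(152), np.float64(-0.1)), (np.int64(355), np.float64(-0.3))]
s22 [(np.int64(248), np.float64(-3.3)), (np.int64(151), np.float64(-0.2)), (np.int64(356), np.float64(-0.5))]
```

>>> move_arm --pt "-5 -4 -1 0.01 15" --pt "-8 -3 -1 0 15" --pt "-5 0 0 0 15" --pt "0 0 0 0 15"

```text
time_s: 47.3
ee_pos: [0.6457, 0.0631, 0.2555]
tcp_rot: [[-0.987, -0.066, -0.148], [-0.07, 0.997, 0.02], [0.146, 0.03, -0.989]]
force: [-0.4, 0.3, -2.3]
width: 0.0235
```

```bash
python3 -c "
from car import *
x,y=W(-.0870,.125)
go(x,y,.227,93.85);print(arm.sense()['tcp_rot'].round(3))
"
```

```text
t=47.30 ee [0.6457 0.0631 0.2555] stand [-0.0864  0.1247] yang 93.8 delta mm [-3.6 -0.5 28.3] roll rad -0.001 F [-0.4  0.3 -2.3] w 0.0235
[[-0.987 -0.066 -0.148]
 [-0.07   0.997  0.02 ]
 [ 0.146  0.03  -0.989]]
```

>>> move_arm --pt "0 0 4 0 15" --pt "-1 0 6 0 15" --pt "-1 0 6 0 15" --pt "-1 0 4 0 15" --pt "0 0 2 0 15"

```text
time_s: 47.72
ee_pos: [0.6458, 0.0637, 0.2306]
tcp_rot: [[-0.987, -0.066, -0.148], [-0.07, 0.997, 0.02], [0.147, 0.03, -0.989]]
force: [-0.8, 0.8, -2.4]
width: 0.0239
```

```bash
python3 -c "
from car import *
x,y=W(-.0870,.125)
go(x,y,.227,93.85);print(arm.sense()['tcp_rot'].round(3))
"
```

```text
t=47.72 ee [0.6458 0.0637 0.2306] stand [-0.0863  0.1253] yang 93.8 delta mm [ 0.2 -0.4  3.6] roll rad -0.001 F [-0.8  0.8 -2.4] w 0.0239
[[-0.987 -0.066 -0.148]
 [-0.07   0.997  0.02 ]
 [ 0.147  0.03  -0.989]]
```

>>> move_arm --pt "0 0 1.5 0 15"

```text
time_s: 47.8
ee_pos: [0.6452, 0.0638, 0.2283]
tcp_rot: [[-0.987, -0.066, -0.149], [-0.07, 0.997, 0.02], [0.148, 0.03, -0.989]]
force: [0.4, -0.4, 2.3]
width: 0.0236
```

>>> move_arm --pt "0 0 1 0 15"

```text
time_s: 47.88
ee_pos: [0.6452, 0.0639, 0.2279]
tcp_rot: [[-0.987, -0.066, -0.149], [-0.07, 0.997, 0.02], [0.147, 0.03, -0.989]]
force: [0.7, 0.6, 5.4]
width: 0.0233
```

>>> move_arm --pt "0 0 0.7 0 15"

```text
time_s: 47.97
ee_pos: [0.6454, 0.064, 0.228]
tcp_rot: [[-0.987, -0.066, -0.148], [-0.07, 0.997, 0.02], [0.146, 0.03, -0.989]]
force: [-0.4, -0.8, 1.8]
width: 0.0238
```

>>> move_arm --pt "0 0 0 0 15" --pt "0 0 0 0 15" --pt "0 0 0 0 30" --pt "0 0 0 0 30" --pt "0 0 0 0 30" --pt "0 0 0 0 30" --pt "0 0 0 0 30" --pt "0 0 0 0 30" --grip_force 5

```text
time_s: 48.63
ee_pos: [0.646, 0.064, 0.2294]
tcp_rot: [[-0.987, -0.066, -0.145], [-0.07, 0.997, 0.021], [0.143, 0.031, -0.989]]
force: [-0.3, -0.9, -0.5]
width: 0.0259
```

```bash
python3 -c "
from sw import *
sw(14,.125)
"
```

```text
48.68 [-93.7, -0.7, -91.6, 0.2, -102.0, 0.8]
48.73 [-93.6, 0.8, -91.6, 0.8, -103.2, 1.5]
48.78 [-93.8, 1.3, -91.8, 1.4, -102.7, 0.1]
48.83 [-93.0, 1.8, -92.1, 1.2, -102.8, 1.1]
48.88 [-92.9, 2.4, -92.7, 2.8, -102.6, 1.1]
48.93 [-93.8, 1.7, -91.7, 2.4, -103.0, 0.2]
48.98 [-93.3, 2.3, -91.7, 2.2, -102.8, 0.2]
49.03 [-92.8, 2.3, -92.1, 1.9, -102.3, -0.2]
49.08 [-92.9, 1.7, -92.3, 1.7, -103.4, 0.8]
49.13 [-93.5, 1.1, -92.0, 1.2, -102.9, 0.7]
49.18 [-93.2, 1.5, -91.0, 1.9, -102.3, 0.3]
49.23 [-92.9, 0.3, -91.3, 0.8, -102.9, 0.2]
49.28 [-93.3, 0.9, -91.7, 0.6, -102.4, 0.9]
49.33 [-93.5, 1.0, -91.6, 1.2, -102.7, 0.6]
```

>>> move_arm --pt "0 0 0 0 30" --pt "0 0 0 0 30" --pt "0 0 0 0 33" --pt "0 0 0 0 40" --pt "0 0 0 0 70" --pt "0 0 0 0 70" --pt "0 0 0 0 70" --pt "0 0 0 0 70"

```text
time_s: 50.0
ee_pos: [0.6459, 0.0642, 0.2292]
tcp_rot: [[-0.987, -0.067, -0.145], [-0.07, 0.997, 0.021], [0.143, 0.031, -0.989]]
force: [0.1, 1.0, 0.7]
width: 0.0536
```

```bash
python3 -c "
from sw import *
sw(14,.125)
go(.6,0,.23)
"
```

```text
50.05 [-93.0, -2.1, -91.5, -1.1, -101.8, 1.0]
50.1 [-93.6, -2.7, -92.9, -1.0, -101.6, 0.9]
50.15 [-93.3, -1.6, -92.4, -1.1, -101.4, 0.4]
50.2 [-93.4, -1.1, -92.4, 0.2, -101.5, 0.4]
50.25 [-94.0, -0.3, -92.3, -0.2, -100.2, 0.5]
50.3 [-93.2, 0.8, -91.8, -0.3, -101.5, 0.6]
50.35 [-94.0, 1.3, -91.9, 0.4, -101.4, 0.4]
50.4 [-93.3, 0.9, -91.1, 0.6, -99.2, 0.7]
50.45 [-92.6, 0.6, -91.0, 0.8, -101.8, 1.1]
50.5 [-93.2, 1.0, -91.4, 0.9, -100.8, 0.7]
50.55 [-93.2, 1.2, -92.7, 0.6, -101.6, 0.5]
50.6 [-93.1, 0.9, -91.3, 0.1, -100.2, 0.2]
50.65 [-93.4, 0.9, -91.7, 0.0, -101.4, 0.6]
50.7 [-93.8, -0.9, -92.9, -0.4, -102.3, 1.3]
t=50.70 ee [0.646  0.0641 0.2292] stand [-0.0861  0.1257] yang 93.8 delta mm [ 50.  -60.9   4.6] roll rad 0.000 F [ 0.5 -0.2 -0.6] w 0.0609
```

>>> move_arm --pt "0.5 0 -6 0 70" --pt "2 0 -15 0 70" --pt "3 0 -20 0 70" --pt "3 0 -20 0 80" --pt "8 0 -8 0 100" --pt "15 0 0 0 100" --pt "20 0 0 0 100" --pt "20 0 0 0 100"

```text
time_s: 51.37
ee_pos: [0.5848, 0.0575, 0.3108]
tcp_rot: [[-0.987, -0.066, -0.146], [-0.07, 0.997, 0.019], [0.144, 0.029, -0.989]]
force: [0.5, 0.2, 0.2]
width: 0.0835
```

>>> move_arm --pt "20 0 0 0 100" --pt "20 0 0 0 100" --pt "20 0 0 0 100" --pt "15 0 0 0 100" --pt "0 0 0 0 100" --pt "0 0 0 0 100"

```text
time_s: 51.87
ee_pos: [0.5011, 0.0509, 0.3238]
tcp_rot: [[-0.987, -0.067, -0.146], [-0.07, 0.997, 0.021], [0.144, 0.031, -0.989]]
force: [0.6, 0.3, 0.4]
width: 0.0871
```

Run:
```python
from car import *
import io
go(.6,0,.23)
def st(f,y):
    P=cloud(ld(f)).reshape(-1,3);P=P[np.isfinite(P[:,0])];q=S(P);r=[]
    for z0,z1 in((.075,.10),(.125,.14)):
        k=(abs(q[:,1]+.004-y)<.06)&(abs(q[:,0]+.09)<.05)&(P[:,2]>z0)&(P[:,2]<z1)
        r+=[float(round(1000*np.percentile(q[k,0],[5,95]).mean(),1)),float(round(1000*(np.percentile(q[k,1],[5,95]).mean()+.004-y),1))] if k.sum()>10 else [0]
    return r
for i in range(18):
    cap('side',f'm{i}');print(i,st(f'm{i}',.125),st(f'm{i}',-.125),end=' ');hooks(f'm{i}')
tray('m17');go(.6,0,.23)
```

```text
t=51.87 ee [0.5011 0.0509 0.3238] stand [-0.2315  0.1222] yang 93.8 delta mm [-107.5  -60.3   77.2] roll rad 0.000 F [0.6 0.3 0.4] w 0.0871
0 [-93.2, -2.1, -92.9, -1.2] [-97.3, -1.0, -94.2, 0.7] m0 [(np.int64(274), np.float64(-2.7)), (np.int64(150), np.float64(0.1)), (np.int64(362), np.float64(-1.2))]
1 [-93.4, -1.1, -92.9, -0.2] [-97.1, 0.1, -93.6, 1.2] m1 [(np.int64(272), np.float64(-2.7)), (np.int64(149), np.float64(0.0)), (np.int64(368), np.float64(-1.5))]
2 [-93.6, 0.8, -90.6, 0.0] [-97.0, 1.3, -92.9, 1.6] m2 [(np.int64(274), np.float64(-2.2)), (np.int64(150), np.float64(0.3)), (np.int64(354), np.float64(-0.8))]
3 [-94.3, 0.5, -90.6, -0.3] [-97.4, 1.7, -94.2, 2.3] m3 [(np.int64(266), np.float64(-2.0)), (np.int64(150), np.float64(0.0)), (np.int64(361), np.float64(-0.6))]
4 [-92.8, 0.6, -90.6, -0.0] [-97.2, 2.2, -93.0, 2.5] m4 [(np.int64(270), np.float64(-1.0)), (np.int64(146), np.float64(0.2)), (np.int64(362), np.float64(-0.4))]
5 [-93.5, 0.2, -91.0, -0.0] [-96.9, 2.1, -93.7, 3.5] m5 [(np.int64(270), np.float64(-1.4)), (np.int64(150), np.float64(-0.0)), (np.int64(365), np.float64
[... 1588 characters left out ...]
.int64(148), np.float64(-0.2)), (np.int64(362), np.float64(-2.5))]
16 [-93.5, -2.4, -92.9, -2.0] [-97.2, -2.4, -93.2, -0.6] m16 [(np.int64(275), np.float64(-3.7)), (np.int64(151), np.float64(0.3)), (np.int64(371), np.float64(-2.4))]
17 [-92.7, -2.1, -92.9, -0.6] [-97.0, -1.9, -93.3, -0.6] m17 [(np.int64(273), np.float64(-3.3)), (np.int64(148), np.float64(0.4)), (np.int64(359), np.float64(-1.8))]
m17 197 z 0.022886013957019988
  front@ -0.15 [-0.2027 -0.2008 -0.1985]
  front@ 0 [-0.202  -0.2004 -0.1991]
  y ext [-0.1961  0.0727] x ext [-0.203  -0.0318]
t=52.77 ee [0.5017 0.0509 0.3234] stand [-0.2309  0.1221] yang 93.8 delta mm [-107.   -60.1   76.8] roll rad 0.000 F [-1.5  0.9  0.5] w 0.0869
```

View pics/m17.png

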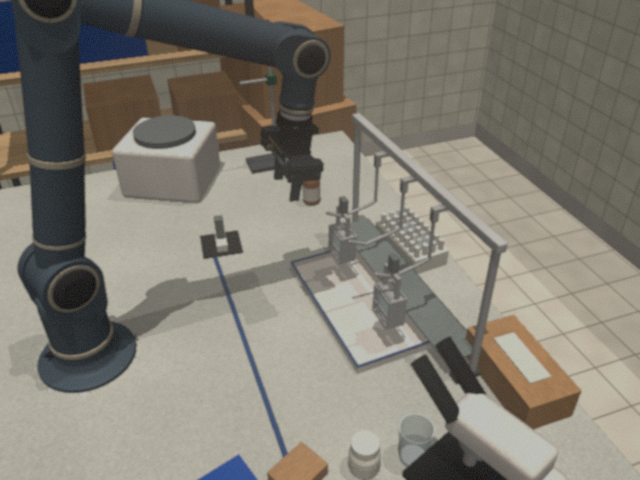

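```bash
python3 -c "
from car import *
x,y=W(-.0875,.125);go(x,y,.29,93.85)"
```

```text
t=52.77 ee [0.5017 0.0509 0.3234] stand [-0.2309  0.1221] yang 93.8 delta mm [-146.7    2.    12.3] roll rad -0.001 F [-1.5  0.9  0.5] w 0.0869
```

>>> move_arm --pt "-15 -1 2 0 100" --pt "-25 -1 2 0 100" --pt "-25 -1 2 0 100" --pt "-25 -1 2 0 100" --pt "-25 -1 2 0 100" --pt "-20 0 2 0 100" --pt "-10 0 0 0 100" --pt "0 0 0 0 100"

```text
time_s: 53.43
ee_pos: [0.6489, 0.0573, 0.2892]
tcp_rot: [[-0.987, -0.068, -0.146], [-0.072, 0.997, 0.023], [0.144, 0.033, -0.989]]
force: [-0.1, 0.2, -0.4]
width: 0.0865
```

```bash
python3 -c "
from car import *
x,y=W(-.0875,.125);go(x,y,.23,93.85)"
```

```text
t=53.43 ee [0.6489 0.0573 0.2892] stand [-0.0836  0.1187] yang 93.9 delta mm [-4.7  4.4 59.3] roll rad 0.001 F [-0.1  0.2 -0.4] w 0.0865
```

>>> move_arm --pt "-1 1 6 0 100" --pt "-1 1 10 0 100" --pt "-1 1 12 0 100" --pt "-1 1 12 0 100" --pt "0 0 10 0 100" --pt "0 0 6 0 100" --pt "0 0 2 0 100" --pt "0 0 0 0 100"

```text
time_s: 54.1
ee_pos: [0.6385, 0.0638, 0.2252]
tcp_rot: [[-0.986, -0.069, -0.15], [-0.073, 0.997, 0.023], [0.148, 0.034, -0.988]]
force: [-0.1, 0.4, -0.1]
width: 0.0868
```

```bash
python3 -c "
from car import *
x,y=W(-.0875,.125);go(x,y,.23,93.85)"
```

```text
t=54.10 ee [0.6385 0.0638 0.2252] stand [-0.0936  0.1259] yang 93.9 delta mm [-5.3 -0.7 -5.6] roll rad 0.002 F [-0.1  0.4 -0.1] w 0.0868
```

>>> move_arm --pt "-3 -0.5 -3 0 60" --pt "-2 -0.5 -2 0 45" --pt "0 0 0 0 35" --pt "0 0 0 0 35" --pt "0 0 0 0 35" --pt "0 0 0 0 35" --pt "0 0 0 0 35" --pt "0 0 0 0 35" --grip_force 3

```text
time_s: 54.77
ee_pos: [0.6465, 0.0625, 0.2327]
tcp_rot: [[-0.987, -0.068, -0.145], [-0.073, 0.997, 0.024], [0.143, 0.034, -0.989]]
force: [-0.8, -0.8, 0.0]
width: 0.0417
```

>>> move_arm --pt "0 0 0 0 33" --pt "0 0 0 0 31" --pt "0 0 0 0 30" --pt "0 0 0 0 29.5" --pt "0 0 0 0 29.2" --pt "0 0 0 0 29"

```text
time_s: 55.27
ee_pos: [0.6463, 0.0625, 0.2326]
tcp_rot: [[-0.987, -0.068, -0.145], [-0.073, 0.997, 0.024], [0.143, 0.034, -0.989]]
force: [0.4, -0.6, -0.0]
width: 0.0257
```

```bash
python3 -c "
from sw import *
x,y=W(-.0875,.125);go(x,y,.23,93.85)
sw(10,.125);go(x,y,.23,93.85)"
```

```text
t=55.27 ee [0.6463 0.0625 0.2326] stand [-0.0859  0.1241] yang 93.9 delta mm [1.2 0.8 2.8] roll rad 0.001 F [ 0.4 -0.6 -0. ] w 0.0257
55.32 [-93.9, -1.1, -92.6, -0.9, -103.2, -0.5]
55.37 [-93.8, -1.0, -92.2, -0.1, -103.0, -0.8]
55.42 [-93.4, -0.1, -92.2, -0.5, -102.8, -0.5]
55.47 [-93.5, 0.5, -91.2, 0.0, -103.3, -0.9]
55.52 [-93.4, 1.1, -91.8, 1.1, -103.1, 0.3]
55.57 [-93.5, 1.1, -91.5, 0.9, -103.1, -0.7]
55.62 [-93.4, 1.6, -91.5, 0.3, -103.0, -0.4]
55.67 [-93.3, 1.3, -92.0, 0.8, -103.1, -0.6]
55.72 [-93.7, 0.4, -91.4, 0.3, -103.3, -0.3]
55.77 [-93.5, -0.3, -91.3, 0.1, -102.8, 0.0]
t=55.77 ee [0.6463 0.0625 0.2326] stand [-0.0858  0.1241] yang 93.9 delta mm [1.3 0.9 2.9] roll rad 0.001 F [-0.2 -0.2  0.2] w 0.0253
```

>>> move_arm --pt "0 0 0 0 28" --pt "0 0 0 0 27" --pt "0 0 0 0 27" --pt "0 0 0 0 27" --pt "0 0 0 0 27" --pt "0 0 0 0 27" --pt "0 0 0 0 27.5" --pt "0 0 0 0 27.8"

```text
time_s: 56.43
ee_pos: [0.6464, 0.0625, 0.2327]
tcp_rot: [[-0.987, -0.068, -0.145], [-0.073, 0.997, 0.024], [0.143, 0.034, -0.989]]
force: [-1.1, -0.5, 0.8]
width: 0.0243
```

>>> move_arm --pt "0 0 0 0 28.1" --pt "0 0 0 0 28.4" --pt "0 0 0 0 28.7" --pt "0 0 0 0 29" --pt "0 0 0 0 29.3" --pt "0 0 0 0 29.6" --pt "0 0 0 0 29.9" --pt "0 0 0 0 30.2"

```text
time_s: 57.1
ee_pos: [0.6463, 0.0625, 0.2326]
tcp_rot: [[-0.987, -0.068, -0.145], [-0.073, 0.997, 0.024], [0.143, 0.034, -0.989]]
force: [0.7, -0.2, 0.4]
width: 0.026
```

>>> move_arm --pt "0 0 0 0 30.5" --pt "0 0 0 0 30.8" --pt "0 0 0 0 31.1" --pt "0 0 0 0 31.4" --pt "0 0 0 0 31.7" --pt "0 0 0 0 32" --pt "0 0 0 0 32.4" --pt "0 0 0 0 32.8"

```text
time_s: 57.77
ee_pos: [0.6464, 0.0626, 0.2327]
tcp_rot: [[-0.987, -0.068, -0.145], [-0.073, 0.997, 0.024], [0.143, 0.034, -0.989]]
force: [0.2, -0.7, 0.2]
width: 0.0285
```

```bash
python3 -c "
from sw import *
x,y=W(-.0875,.125)
sw(14,.125);go(x,y,.23,93.85)"
```

```text
57.82 [-94.0, -1.0, -92.3, 0.1, -102.4, -0.9]
57.87 [-93.1, -0.7, -92.5, -0.2, -103.1, -1.0]
57.92 [-94.0, -0.5, -91.6, -0.1, -102.1, -0.7]
57.97 [-93.7, -1.2, -91.8, -0.2, -103.4, -0.1]
58.02 [-93.6, -1.2, -92.8, -1.1, -103.7, -0.3]
58.07 [-93.7, -0.9, -91.5, 0.4, -103.1, -1.3]
58.12 [-93.5, 0.3, -92.5, -0.1, -103.3, 0.2]
58.17 [-93.4, -0.6, -92.0, -0.4, -102.0, -1.0]
58.22 [-94.2, -0.6, -90.8, 0.3, -102.6, -1.0]
58.27 [-93.1, -0.3, -91.6, -0.6, -103.3, -0.8]
58.32 [-93.6, -0.3, -91.5, -0.3, -103.1, -1.1]
58.37 [-93.5, -1.4, -92.1, -0.5, -103.0, -1.1]
58.42 [-93.9, -0.7, -93.0, 0.2, -103.3, -1.4]
58.47 [-93.9, -0.5, -93.2, -0.9, -103.0, -0.5]
t=58.47 ee [0.6463 0.0625 0.2326] stand [-0.0858  0.1241] yang 93.9 delta mm [1.3 0.8 2.9] roll rad 0.001 F [ 0.6  0.  -0.3] w 0.0284
```

>>> move_arm --pt "0 0 0 0 35" --pt "0 0 0 0 40" --pt "0 0 0 0 60" --pt "0 0 0 0 80" --pt "0 0 0 0 80" --pt "0 0 0 0 80" --pt "0 0 0 0 80" --pt "0 0 0 0 80"

```text
time_s: 59.13
ee_pos: [0.6464, 0.0625, 0.2327]
tcp_rot: [[-0.987, -0.068, -0.145], [-0.073, 0.997, 0.024], [0.143, 0.034, -0.989]]
force: [-0.3, -0.6, 0.1]
width: 0.0655
```

>>> move_arm --pt "0.5 0 -6 0 80" --pt "2 0 -15 0 80" --pt "3 0 -20 0 80" --pt "3 0 -20 0 80" --pt "8 0 -8 0 100" --pt "15 0 0 0 100" --pt "20 0 0 0 100" --pt "20 0 0 0 100"

```text
time_s: 59.8
ee_pos: [0.5852, 0.0555, 0.3142]
tcp_rot: [[-0.987, -0.068, -0.146], [-0.072, 0.997, 0.022], [0.144, 0.033, -0.989]]
force: [-0.2, 0.4, -0.0]
width: 0.0849
```

```bash
python3 -c "
from sw import *
x,y=W(-.15,-.125)
sw(8,.125);go(x,y,.30,93.85)
x,y=W(-.0875,-.125);go(x,y,.29,93.85)"
```

```text
59.85 [-94.1, -0.2, -90.9, 0.8, -106.0, -1.5]
59.9 [-93.2, -0.4, -92.7, -0.7, -105.5, -1.3]
59.95 [-93.8, -0.1, -91.8, 0.6, -105.6, -0.3]
60.0 [-93.7, 0.1, -92.3, -0.2, -105.6, -0.4]
60.05 [-93.2, 0.5, -91.8, -1.1, -105.7, -0.6]
60.1 [-93.4, -0.1, -91.0, -0.7, -105.9, 0.3]
60.15 [-93.7, -1.2, -93.1, 0.4, -105.5, -1.7]
60.2 [-93.5, -0.3, -92.2, -0.5, -105.4, -0.7]
t=60.20 ee [0.5865 0.0558 0.3134] stand [-0.146   0.1214] yang 93.9 delta mm [   3.5 -246.7    5.9] roll rad 0.001 F [-0.4 -0.5 -0.7] w 0.0868
t=60.20 ee [0.5865 0.0558 0.3134] stand [-0.146   0.1214] yang 93.9 delta mm [ -59.8 -247.1    6.7] roll rad 0.001 F [-0.4 -0.5 -0.7] w 0.0868
```

>>> move_arm --pt "2 -25 0 0 100" --pt "2 -35 0 0 100" --pt "0 -35 0 0 100" --pt "0 -35 0 0 100" --pt "0 -35 0 0 100" --pt "0 -35 0 0 100" --pt "0 -25 0 0 100" --pt "0 -8 0 0 100"

```text
time_s: 60.87
ee_pos: [0.6044, -0.1797, 0.3006]
tcp_rot: [[-0.985, -0.083, -0.152], [-0.087, 0.996, 0.021], [0.15, 0.034, -0.988]]
force: [-0.5, -0.3, 0.0]
width: 0.0869
```

>>> move_arm --pt "0 0 0 0 100" --pt "0 0 0 0 100" --pt "0 0 0 0 100"

```text
time_s: 61.12
ee_pos: [0.6047, -0.1806, 0.299]
tcp_rot: [[-0.985, -0.079, -0.154], [-0.083, 0.996, 0.022], [0.152, 0.034, -0.988]]
force: [-0.8, 0.1, -0.8]
width: 0.0869
```

```bash
python3 -c "
from sw import *
x,y=W(-.0875,-.1255);go(x,y,.285,93.85)"
```

```text
t=61.12 ee [ 0.6047 -0.1806  0.299 ] stand [-0.1437 -0.1157] yang 94.5 delta mm [-57.5 -10.9   4.9] roll rad 0.012 F [-0.8  0.1 -0.8] w 0.0869
```

>>> move_arm --pt "-10 -4 0 0.01 100" --pt "-16 -4 1 0 100" --pt "-16 -3 1 0 100" --pt "-10 0 1 0 100" --pt "-3 0 0 0 100" --pt "0 0 0 0 100" --pt "0 0 0 0 100"

```text
time_s: 61.7
ee_pos: [0.6636, -0.1707, 0.287]
tcp_rot: [[-0.984, -0.089, -0.155], [-0.094, 0.995, 0.028], [0.152, 0.042, -0.987]]
force: [-0.8, -0.2, 0.4]
width: 0.0867
```

```bash
python3 -c "
from sw import *
x,y=W(-.0875,-.1255);go(x,y,.23,93.85)"
```

```text
t=61.70 ee [ 0.6636 -0.1707  0.287 ] stand [-0.0843 -0.1098] yang 95.1 delta mm [ -5.  -18.1  56.2] roll rad 0.022 F [-0.8 -0.2  0.4] w 0.0867
```

>>> move_arm --pt "0 -7 0 0.01 100" --pt "0 -6 0 0.01 100" --pt "0 -3 0 0 100" --pt "0 0 0 0 100" --pt "0 0 0 0 100"

```text
time_s: 62.12
ee_pos: [0.6632, -0.1882, 0.2879]
tcp_rot: [[-0.986, -0.066, -0.155], [-0.071, 0.997, 0.028], [0.152, 0.039, -0.988]]
force: [0.5, -0.3, 0.8]
width: 0.0872
```

```bash
python3 -c "
from sw import *
x,y=W(-.0875,-.1255);go(x,y,.232,93.85)"
```

```text
t=62.12 ee [ 0.6632 -0.1882  0.2879] stand [-0.0859 -0.1272] yang 93.8 delta mm [-6.9 -0.5 55.5] roll rad -0.001 F [ 0.5 -0.3  0.8] w 0.0872
```

>>> move_arm --pt "-1 0 6 0 100" --pt "-2 0 10 0 100" --pt "-2 0 12 0 100" --pt "-2 0 12 0 100" --pt "0 0 10 0 100" --pt "0 0 4 0 100" --pt "0 0 0 0 100" --pt "0 0 0 0 100"

```text
time_s: 62.78
ee_pos: [0.6598, -0.1856, 0.2254]
tcp_rot: [[-0.985, -0.065, -0.159], [-0.071, 0.997, 0.03], [0.156, 0.041, -0.987]]
force: [0.4, 0.3, 0.3]
width: 0.0873
```

```bash
python3 -c "
from sw import *
x,y=W(-.0875,-.1255);go(x,y,.232,93.85);sw(4)"
```

```text
t=62.78 ee [ 0.6598 -0.1856  0.2254] stand [-0.089  -0.1244] yang 93.7 delta mm [-0.4 -0.8 -6.8] roll rad -0.002 F [0.4 0.3 0.3] w 0.0873
62.83 [-97.0, 2.1, -94.7, 2.9, -101.7, 0.3]
62.88 [-97.6, 2.0, -94.4, 3.0, -101.9, 0.1]
62.93 [-97.7, 1.3, -93.6, 1.9, -100.4, 0.2]
62.98 [-97.4, 0.8, -94.4, 1.3, -101.3, 0.4]
```

>>> move_arm --pt "0 -1 -4 0 60" --pt "0 0 -3 0 45" --pt "0 0 0 0 35" --pt "0 0 0 0 35" --pt "0 0 0 0 35" --pt "0 0 0 0 35" --pt "0 0 0 0 35" --pt "0 0 0 0 33"

```text
time_s: 63.65
ee_pos: [0.6629, -0.1881, 0.2373]
tcp_rot: [[-0.986, -0.065, -0.151], [-0.07, 0.997, 0.028], [0.149, 0.039, -0.988]]
force: [0.1, 0.2, -0.5]
width: 0.0416
```

```bash
python3 -c "
from sw import *
x,y=W(-.0875,-.1255);go(x,y,.232,93.85)"
```

```text
t=63.65 ee [ 0.6629 -0.1881  0.2373] stand [-0.0861 -0.1271] yang 93.7 delta mm [0.6 1.4 5.5] roll rad -0.002 F [ 0.1  0.2 -0.5] w 0.0416
```

>>> move_arm --pt "0 0.8 2 0 33" --pt "0 0.4 1 0 31" --pt "0 0 0 0 30" --pt "0 0 0 0 29.5" --pt "0 0 0 0 29.2" --pt "0 0 0 0 29" --pt "0 0 0 0 29" --pt "0 0 0 0 29"

```text
time_s: 64.32
ee_pos: [0.6621, -0.1863, 0.2334]
tcp_rot: [[-0.986, -0.065, -0.153], [-0.071, 0.997, 0.029], [0.15, 0.039, -0.988]]
force: [0.9, -0.3, -0.5]
width: 0.0254
```

>>> move_arm --pt "0 0 0 0 29" --pt "0 0 0 0 28" --pt "0 0 0 0 27" --pt "0 0 0 0 27" --pt "0 0 0 0 27" --pt "0 0 0 0 27" --pt "0 0 0 0 27" --pt "0 0 0 0 27.5"

```text
time_s: 64.98
ee_pos: [0.6622, -0.1865, 0.2336]
tcp_rot: [[-0.986, -0.065, -0.152], [-0.07, 0.997, 0.028], [0.15, 0.039, -0.988]]
force: [0.3, -0.0, -0.1]
width: 0.0239
```

>>> move_arm --pt "0 0 0 0 27.8" --pt "0 0 0 0 28.1" --pt "0 0 0 0 28.4" --pt "0 0 0 0 28.7" --pt "0 0 0 0 29" --pt "0 0 0 0 29.3" --pt "0 0 0 0 29.6" --pt "0 0 0 0 29.9"

```text
time_s: 65.65
ee_pos: [0.6621, -0.1864, 0.2335]
tcp_rot: [[-0.986, -0.065, -0.152], [-0.07, 0.997, 0.029], [0.15, 0.039, -0.988]]
force: [-0.4, -0.1, 0.9]
width: 0.026
```

>>> move_arm --pt "0 0 0 0 30.2" --pt "0 0 0 0 30.5" --pt "0 0 0 0 30.8" --pt "0 0 0 0 31.1" --pt "0 0 0 0 31.4" --pt "0 0 0 0 31.7" --pt "0 0 0 0 32" --pt "0 0 0 0 32.5"

```text
time_s: 66.32
ee_pos: [0.6621, -0.1864, 0.2335]
tcp_rot: [[-0.986, -0.065, -0.152], [-0.07, 0.997, 0.029], [0.15, 0.039, -0.988]]
force: [-0.3, -0.3, -0.3]
width: 0.0279
```

```bash
python3 -c "
from sw import *
sw(14);x,y=W(-.0875,-.1255);go(x,y,.232,93.85)"
```

```text
66.37 [-96.6, -0.8, -94.7, 0.3, -104.0, 0.2]
66.42 [-97.2, -0.6, -93.5, 0.6, -104.0, 0.4]
66.47 [-96.7, -0.4, -93.7, 0.4, -104.1, 0.4]
66.52 [-97.2, -1.1, -93.8, 0.2, -103.8, 0.4]
66.57 [-97.6, -1.0, -93.6, 0.2, -103.7, 0.9]
66.62 [-97.1, -0.9, -93.7, 0.4, -104.2, 0.2]
66.67 [-97.2, -0.6, -93.5, 1.0, -103.6, 0.4]
66.72 [-97.1, -0.6, -93.6, 0.4, -103.8, 0.6]
66.77 [-96.8, -0.7, -93.6, 0.8, -104.5, -0.2]
66.82 [-97.1, -0.3, -94.2, 0.7, -104.0, 0.4]
66.87 [-97.4, -1.0, -93.9, 0.3, -103.6, 1.1]
66.92 [-97.0, -0.3, -93.6, 0.6, -103.6, 0.4]
66.97 [-97.2, -0.2, -93.6, 1.0, -103.3, 0.1]
67.02 [-97.1, -0.0, -94.0, 0.8, -103.3, 0.4]
t=67.02 ee [ 0.6621 -0.1865  0.2335] stand [-0.0868 -0.1254] yang 93.7 delta mm [ 0.5 -0.1  1.6] roll rad -0.002 F [ 0.2 -0.5  0.5] w 0.0287
```

>>> move_arm --pt "0 0 0 0 35" --pt "0 0 0 0 40" --pt "0 0 0 0 60" --pt "0 0 0 0 80" --pt "0 0 0 0 80" --pt "0 0 0 0 80" --pt "0 0 0 0 80" --pt "0 0 0 0 80"

```text
time_s: 67.68
ee_pos: [0.6621, -0.1864, 0.2335]
tcp_rot: [[-0.986, -0.065, -0.152], [-0.07, 0.997, 0.029], [0.15, 0.039, -0.988]]
force: [-0.5, 0.1, 0.1]
width: 0.0654
```

>>> move_arm --pt "0.5 0 -6 0 80" --pt "2 0 -15 0 80" --pt "3 0 -20 0 80" --pt "3 0 -20 0 80" --pt "8 0 -8 0 100" --pt "15 0 0 0 100" --pt "20 0 0 0 100" --pt "20 0 0 0 100"

```text
time_s: 68.35
ee_pos: [0.6021, -0.1922, 0.3151]
tcp_rot: [[-0.986, -0.069, -0.154], [-0.074, 0.997, 0.028], [0.152, 0.039, -0.988]]
force: [-0.2, 0.6, 0.8]
width: 0.0847
```

>>> move_arm --pt "25 0 0 0 100" --pt "25 0 0 0 100" --pt "25 0 0 0 100" --pt "20 0 0 0 100" --pt "0 10 0 0 100" --pt "0 25 0 0 100" --pt "0 25 0 0 100" --pt "0 0 0 0 100"

```text
time_s: 69.02
ee_pos: [0.4912, -0.1407, 0.3346]
tcp_rot: [[-0.987, -0.059, -0.152], [-0.065, 0.997, 0.031], [0.15, 0.04, -0.988]]
force: [-0.1, 1.0, -0.4]
width: 0.0874
```

Run:
```python
from car import *
cap('scene','c30')
for i in range(6): cap('side',f'n{i}');hooks(f'n{i}')
tray('n5');go(.6,0,.3)
for f in ['n0','n5','c30']:
    P=cloud(ld(f)).reshape(-1,3);P=P[np.isfinite(P[:,0])];q=S(P)
    for y in(.125,-.125):
        k=(abs(q[:,1]+.004-y)<.05)&(abs(q[:,0]+.09)<.06)&(P[:,2]>.06)&(P[:,2]<.25)
        Q=np.c_[q[k],P[k,2]]
        # per z slices: x min (front face), y extents
        print(f,y,'zmin',np.percentile(Q[:,2],[1,99]).round(3))
        for z in np.arange(.075,.25,.0125):
            t=Q[abs(Q[:,2]-z)<.006]
            if len(t)>6: print('   z %.3f'%z,len(t),(1000*np.percentile(t[:,0],[4,50,96])).round(1),(1000*(np.percentile(t[:,1],[4,96])+.004-y)).round(1))
d=ld('n5')['frame'];cv2.imwrite('pics/zn.png',cv2.resize(d[130:380,260:510],None,fx=2.4,fy=2.4,interpolation=cv2.INTER_CUBIC))
```

```text
n0 [(np.int64(35), np.float64(-0.2)), (np.int64(149), np.float64(-0.3)), (np.int64(358), np.float64(-1.6))]
n1 [(np.int64(34), np.float64(-1.0)), (np.int64(152), np.float64(0.2)), (np.int64(361), np.float64(-1.7))]
n2 [(np.int64(33), np.float64(0.3)), (np.int64(149), np.float64(0.1)), (np.int64(360), np.float64(-1.7))]
n3 [(np.int64(33), np.float64(-0.3)), (np.int64(149), np.float64(0.2)), (np.int64(359), np.float64(-1.8))]
n4 [(np.int64(32), np.float64(-0.4)), (np.int64(149), np.float64(0.6)), (np.int64(362), np.float64(-1.9))]
n5 [(np.int64(34), np.float64(0.5)), (np.int64(148), np.float64(0.2)), (np.int64(367), np.float64(-1.7))]
n5 176 z 0.022595744092056738
  front@ -0.15 [-0.2026 -0.2007 -0.1991]
  front@ 0.15 [-0.2024 -0.2007 -0.1985]
  y ext [-0.196   0.1986] x ext [-0.2031 -0.0305]
t=69.37 ee [ 0.4912 -0.1466  0.3342] stand [-0.2547 -0.0742] yang 93.0 delta mm [-120.8  139.5   21.2] roll rad 0.000 F [ 0.1 -1.   0.3] w 0.0871
n0 0.125 zmin [0.073 0.242]
   z 0.075 123 [-113.7 -106.4  -74.4] [-35.9  36.5]
   z 0.087 70 [-113.4  -96.7  -72.2] [-37.8  35.1]
   z 0.100 133 [-113.
[... 3069 characters left out ...]
3.6 -87.7] [-12.3  10.3]
c30 -0.125 zmin [0.071 0.242]
   z 0.075 111 [-93.2 -80.8 -75.2] [-36.3  30.9]
   z 0.087 60 [-113.3  -92.9  -73.9] [-37.1  31.8]
   z 0.100 104 [-108.1  -85.   -73.3] [-36.7  30.3]
   z 0.112 59 [-105.8  -84.8  -71.5] [-36.8  28. ]
   z 0.125 39 [-111.6  -86.9  -70.4] [-36.9  25.4]
   z 0.137 53 [-116.6  -82.9  -71.9] [-36.3  36.2]
   z 0.150 209 [-115.3  -93.6  -71.6] [-35.   25.3]
   z 0.162 15 [-96.4 -90.6 -86.4] [-29.9  28. ]
   z 0.175 15 [-96.8 -90.  -86.3] [-29.3  28.6]
   z 0.187 7 [-90.  -89.1 -74.1] [-26.7  28.3]
   z 0.200 37 [-78.7 -57.6 -36.2] [-4.9  1.7]
   z 0.212 17 [-134.4 -127.7  -32.1] [-5.1  2. ]
   z 0.237 28 [-100.5  -93.9  -86.3] [-10.   13.2]
```

View pics/zn.png

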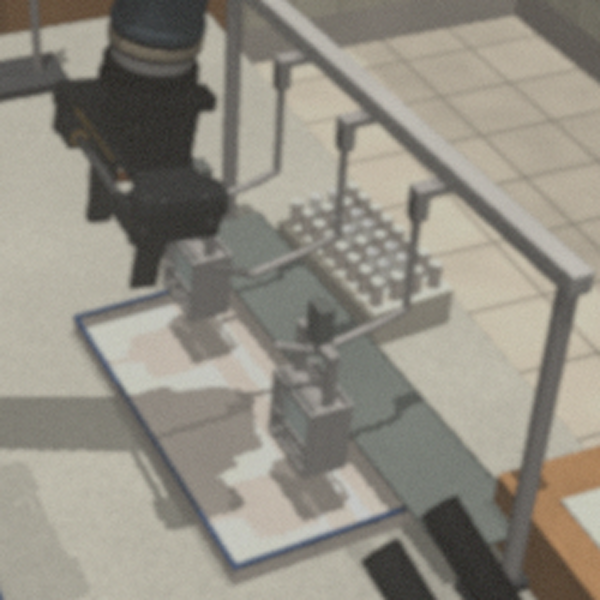

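>>> move_arm --pt "5 0 -10 0 100" --pt "5 0 -10 0 100" --pt "0 0 0 0 100" --pt "0 0 0 0 100" --pt "0 0 0 0 100" --pt "0 0 0 0 100"

```text
time_s: 69.87
ee_pos: [0.4838, -0.1502, 0.3583]
tcp_rot: [[-0.987, -0.047, -0.152], [-0.052, 0.998, 0.027], [0.15, 0.035, -0.988]]
force: [-0.0, 0.2, -0.9]
width: 0.0867
```

Run:
```python
from car import *
def st(f,y):
    P=cloud(ld(f)).reshape(-1,3);P=P[np.isfinite(P[:,0])];q=S(P)
    k=(abs(q[:,1]+.004-y)<.06)&(abs(q[:,0]+.09)<.05)&(P[:,2]>.075)&(P[:,2]<.14)
    return (1000*np.r_[np.percentile(q[k,0],[5,95]).mean(),np.percentile(q[k,1],[5,95]).mean()+.004-y]).round(1).tolist()
for i in range(16):
    f=f'p{i}';cap('side',f);print(st(f,.125),st(f,-.125),end=' ');hooks(f)
tray('p15');cap('scene','c40');cap('wrist','w40')
for b in ([(.3,.45),(.2,.4),(.018,.03)],):
    print('foot',rect(pts(['p15'],b)[0]))
print(arm.sense()['time_s'],arm.sense()['width'])
```

```text
[-93.3, -0.5] [-95.8, 0.0] p0 [(np.int64(87), np.float64(-1.7)), (np.int64(149), np.float64(-0.0)), (np.int64(359), np.float64(-1.9))]
[-92.5, -0.5] [-96.1, 0.0] p1 [(np.int64(90), np.float64(-3.4)), (np.int64(146), np.float64(0.3)), (np.int64(364), np.float64(-1.8))]
[-93.3, -0.6] [-95.9, -0.0] p2 [(np.int64(86), np.float64(-2.5)), (np.int64(147), np.float64(-0.0)), (np.int64(368), np.float64(-1.8))]
[-93.0, -0.7] [-96.1, 0.1] p3 [(np.int64(89), np.float64(-3.0)), (np.int64(150), np.float64(-0.2)), (np.int64(361), np.float64(-1.9))]
[-93.2, -0.9] [-95.9, 0.1] p4 [(np.int64(89), np.float64(-2.1)), (np.int64(148), np.float64(-0.4)), (np.int64(368), np.float64(-1.9))]
[-93.1, -0.9] [-96.2, -0.0] p5 [(np.int64(87), np.float64(-1.7)), (np.int64(150), np.float64(-0.1)), (np.int64(365), np.float64(-1.8))]
[-92.9, -1.1] [-96.4, 0.2] p6 [(np.int64(89), np.float64(-2.5)), (np.int64(152), np.float64(-0.4)), (np.int64(367), np.float64(-1.6))]
[-92.7, -0.4] [-96.0, -0.0] p7 [(np.int64(89), np.float64(-3.2)), (np.int64(151), np.float64(-0.6)), (np.int64(367), np.float64(-1.9))]
[-92.9, -0.7] [-96
[... 612 characters left out ...]
oat64(-0.3)), (np.int64(361), np.float64(-1.5))]
[-93.1, -0.5] [-96.0, 0.3] p13 [(np.int64(89), np.float64(-1.8)), (np.int64(151), np.float64(-0.2)), (np.int64(360), np.float64(-1.2))]
[-93.0, -0.6] [-96.0, 0.5] p14 [(np.int64(92), np.float64(-2.3)), (np.int64(145), np.float64(0.2)), (np.int64(363), np.float64(-1.5))]
[-93.2, -0.4] [-96.2, 0.4] p15 [(np.int64(90), np.float64(-2.8)), (np.int64(149), np.float64(0.2)), (np.int64(366), np.float64(-1.2))]
p15 176 z 0.022885858204181864
  front@ -0.15 [-0.203  -0.2013 -0.1985]
  front@ 0.15 [-0.2024 -0.2002 -0.198 ]
  y ext [-0.1965  0.1989] x ext [-0.2036 -0.032 ]
foot (array([373.9, 295.7]), array([82.4, 29.5]), 83.8)
70.7667 0.08755427623214174
```

View pics/c40.png

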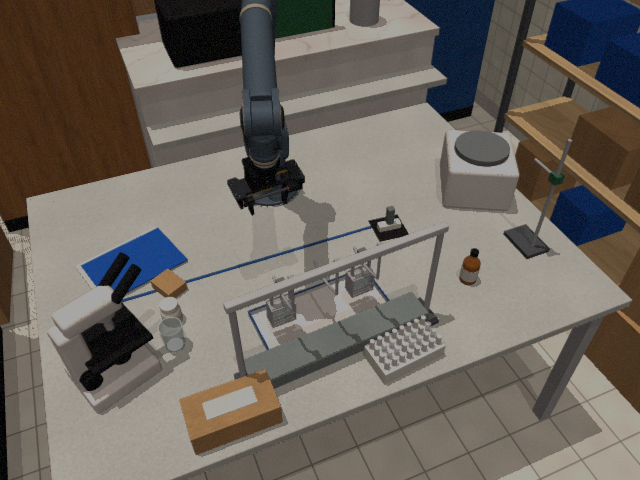

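View pics/p15.png

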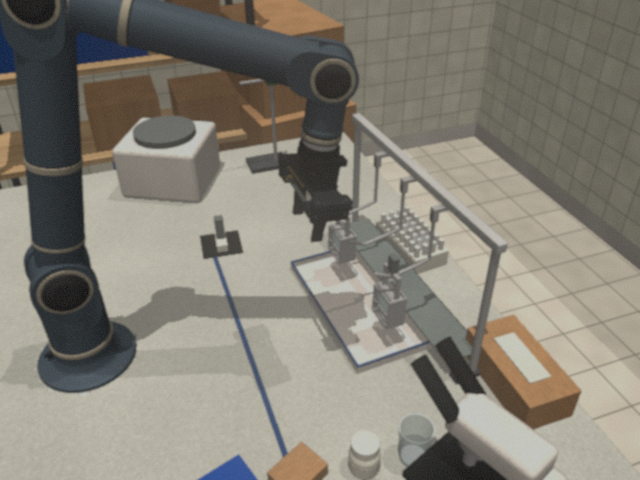

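```bash
python3 -c "
from bench import arm
print(arm.close_job())"
```

```text
the job is handed in; nothing more can be done
None
```

The drip stand is ready and the job was handed in at about 71 s of the 210 s allowed. `close_job` reports no verdict.

**What I did**
- I pushed the tray home with the hand pusher until the force rose and it stopped moving. I then set the pusher back on the middle of its mat.
- I stilled each of the three hooks with a light finger pinch. Only after that did I hang the two carriers that are present, one on the right hook and one on the left. The middle hook stays empty.
- Both carriers still swung 2–3 mm after release. I steadied each by its grip tab with a light pinch and opened the fingers slowly.

**Last checks**
- **Stillness:** over the last 0.8 s of side-camera pictures, the carriers and the middle hook moved within about ±0.5 mm, which is camera noise. The loaded hooks moved no more than the camera noise there.
- **Seating:** the carriers' tops are about 242 mm high, where 240 mm is expected in the seats. Their bars lie within about 4 mm of the seat points. They pitch about 1° (left) and 2° (right).
- **Tray:** its front wall is 200–201 mm in front of the stop along its length, so it is flush and square. I saw no knock.
- **Other things:** the pusher stands on its mat. The bottle, jar, beaker and slide box look untouched in the pictures.

**What was off**
- **Tray not central:** it sits about 7 mm left of centre along the row. I left it so, because it was flush.
- **Camera disagreement:** the fixed cameras read about 4–5 mm different in y from the wrist camera and the arm. I corrected for this offset.
- **Gripper tilt:** the tool tilted to about 9° during the run. The carriers leaned at most about 4° in the hand.

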